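# Fit the toroidal transformer to the power-supply chassis

## Task

Lift the smaller of the two toroidal transformers up off its peg on the leaning rack, set it down gently and flat on the rubber pad in the chassis so that the stud stands in the middle of its hole, then lay the round clamping plate over the stud, rubber face down and flat on top of the transformer, ready for the nut. Leave the other things on the rack and the bench where they are.

Things in the scene. Friction and masses are not known exactly. Their poses are not given: they have to be found in the camera images.
- rack: Fixed rack, 370 mm wide, 180 high: tube frame, grey panel leaning back 40 deg from vertical, 3 steel pegs square to it, 16 mm thick, 55 mm long. Origin on the bench; peg roots at x 0, y -110, 0, +110, z 130 mm of its frame, direction (-0.766, 0, 0.643) (to the robot and up). A ring hangs on each peg (which on which varies), flat on the panel, its centre 3 mm downslope of the peg's axis.
- transformer: The transformer to fit: the SMALLER of two amber ring-shaped transformers on the rack, 66 mm outside diameter (65 across its 12-sided wall's flats at own +y and -y: grip there; tag strips at own +x and -x), 36 mm thick, hole 22 mm, 0.36 to 0.54 kg. Origin: centre of the face against the panel; z: its axis, out along the peg; x: up the panel's slope. Either face may be up when fitted.
- transformer_mid (a point): Centre of the smaller transformer, in the middle of its hole, 18 mm from either face.
- big_transformer: Bystander hanging on another peg: the larger transformer, same look, 86 mm across, 30 mm thick. Origin: centre of the face against the panel. Leave it hanging.
- ferrite_core: Bystander hanging on the third peg: bare dark grey ring core, 50 mm across, 16 mm thick. Origin: centre of the face against the panel. Leave it hanging.
- chassis: Fixed open aluminium tray on feet, 260 (x) x 180 mm (y); floor 9, edges 25, rear panel (at +x) 65 mm above the bench. On its -x half an upright 8 mm threaded steel stud with a small cone tip stands on a 62 mm round black rubber pad 3 mm thick; on its +x half a green circuit board with parts up to 50 mm high, 70 mm or more from the stud. Origin: on the bench under the centre; stud at x -60 mm, y 0.
- stud_seat (a point): On the stud's axis at the top of the rubber pad, 12 mm above the bench; the transformer's lower face rests at this height. Axes parallel to the chassis, z up.
- stud_tip (a point): Tip of the stud, 66.5 mm above the bench, 54.5 mm above the pad.
- clamp_plate: Loose flat round clamping plate, 62 mm diameter (61 mm across the flats of its 12-sided rim), 7 mm thick: a steel disc with black rubber bonded under it, an 11 mm hole in the middle, 0.1 kg. It lies on the bench rubber down. Origin: centre of its rubber underside; z up through the steel.
- multimeter: Bystander: dark handheld multimeter lying on the bench, 180 x 88 x 36 mm. Origin: centre of its underside.
- jar: Bystander: white jar with grey lid, 52 mm thick, 60 mm tall. Origin: centre of its underside.
Mind the look-alikes: they are no part of the job. Leave any green look-alike of the transformer alone.

How it is judged:
By the outcome, as a careful person would: the job done as asked, in the order asked, and still so for the second after the job is handed in, with the robot touching nothing.
It also fails if it takes over 69 s, if anything falls off the work surface, if the arm or the gripper's body presses on something with over 40 N, if the wrist force passes 120 N, or if a joint passes its speed limit or range.

## Robot

A 7-joint arm with a two-finger parallel gripper is mounted at the origin on the work surface. World frame = base frame: x ahead of the robot, y to its left, z up, the work surface at z = 0. Lengths are in mm, angles in rad, forces in N, time in s.
With the tool pointing down it reaches from about 400 to 850 mm from the base axis. Payload 10.4 kg.
Tool frame: the origin (TCP) lies at the very end of the fingers, on their centre line; the grasp point (between the pads) lies 19 mm behind it (arm.grip_depth is the distance from the TCP to the grasp point, in mm); y points along the fingers, x is the direction in which the jaws open and shut, and the axes are right-handed (so a half turn about y gives the same grasp; the last joint's range is limited). The gripper opens to 87 mm and grips with 3 to 60 N. Pads are 19 mm wide; open, the fingers measure 117 mm over their backs; the gripper's body (75 mm by 190 mm) begins 51 mm behind the grasp point.
Start: joints at [1.116, 0.332, -0.065, 1.46, 0.022, 1.35, -0.088], TCP at [261.592, -567.649, 195.076] pointing down, gripper open.
Joint ranges: [-2.6, 2.6], [-0.5, 2.12], [-1.47, 1.34], [0.16, 2.42], [-1.27, 4.41], [0.06, 2.06], [-2.6, 2.6]. Speed limits (rad/s): [2.22, 2.22, 2.79, 2.79, 3.14, 3.14, 3.14].

## Interface

Orientations are given as a unit quaternion [w, x, y, z].
In Python, from plant import status, viewer, arm gives the robot as it stands.
- The arm moves only by the tool jog_arm, never from a script. Its argument "deltas" is a list that holds one entry, the list of rows, each a list of 6 numbers: the shift along the tool's x, y, z each as a share of 25 cm, from -1 to 1, then the turn, a rotation vector about the tool's x, y, z each as a share of 180 degrees, from -1 to 1. In form: [[[dx, dy, dz, ax, ay, az], ...]]. A call has 1 to 5 rows; each row is the pose to reach, as a shift and turn from the pose commanded when the call began, along the tool's axes at that moment, turning the shorter way round; what a row does not reach only later rows make up. A row lasts 1/8 s, in which the tool goes at most 62.5 mm and 10.7 degrees, less where a joint would pass 70% of its speed; a pose out of reach is approached as far as the arm can. A call with a number of a shift or a turn outside -1 to 1 is refused whole. A call with a gripper value outside its range is refused whole. "hand" is the gripper command: -1 is shut, 1 is fully open, values between are in proportion, set as the call begins (left out, the last holds). The fingers move at their own pace and stop on an object; the grip force is fixed at half the most. Time passes only in rows, so rows that repeat a pose let the fingers close. It gives the time, the measured TCP pose, the force and the opening at its end, in the units of the state.
- status.observe(): the state, without advancing time (a new reading comes with each control period).
- viewer.grab_frame(name): name is "scene" or "top"; returns (picture, depth): 400x640x3 uint8, red, green, blue; 400x640 float32, mm along the optical axis (not along the pixel's ray), 0 where there is no reading.
- viewer.get_calibration(name): a dict with "fx", "fy", "cx", "cy" (pixels), "R" (3x3) and "t" (3): a world point X has camera coordinates R X + t. Camera axes: x right, y down, z forward; pixel columns grow to the right and rows downward; lengths in mm; the calibration is good to about 2 mm. A picture is of the moment at which its call begins. get_calibration takes no time and is no camera call.
- arm.sign_off(): hands the job in, once; it reports no verdict.
The state is a dict: "time_s": time; "joints": joint angles; "dq": joint speeds; "joint_torque": joint torques, N m; "position": TCP position; "eef_rot": TCP orientation; "ft_force": force on the tool from outside, world axes, zero at the start; "moment": the same for the moment, N m; "finger_gap": finger opening in mm.
Only numpy, scipy, OpenCV 4.12 (cv2) and the standard library are available. Lean on these libraries where they do the work, as an engineer would, in place of code of your own. Each camera call takes 0.05 s, during which the arm holds its last target.

## Working session

There is one attempt and no reset: what is moved stays moved. The work goes in short steps, Python scripts to look and compute and a tool call to move; the robot and the scene stay as the last step left them, time stands still between calls to the robot, and variables do not carry over. Pictures are saved under pics/ and viewed, and the job is handed in when it is done.

Besides the shell and the picture viewer there is one more tool, called after "Emit:" as name(argument=value, ...), one argument or row to a line, values as JSON. jog_arm: Moves the arm, as the interface text tells. Its arguments: {"type":"object","properties":{"deltas":{"type":"array"},"hand":{"type":"number"}},"required":["deltas"]}

```bash
ls; mkdir -p pics; python3 - <<'E'
from plant import status, viewer, arm
import cv2
print(status.observe())
for n in("scene","top"):
    p,d=viewer.grab_frame(n); cv2.imwrite(f"pics/{n}0.png",p[:,:,::-1]); 
    import numpy as np; np.save(f"pics/{n}0.npy",d); c=viewer.get_calibration(n); print(c)
    np.savez(f"pics/{n}_cal.npz",**c)
E
```

```text
pics
{'time_s': 0.0, 'joints': array([ 1.1164105 ,  0.33290841, -0.06470136,  1.46094583,  0.0215716 ,
        1.34990944, -0.08848555]), 'dq': array([ 0.00100484, -0.00124252,  0.00052605,  0.0007059 ,  0.00088854,
       -0.00014004, -0.0003952 ]), 'joint_torque': array([-9.48494267e-05, -6.23249316e+01,  2.43053329e-02, -3.89891768e+01,
       -6.13532471e-02,  3.97602143e-02,  1.56516517e-04]), 'position': array([ 261.37825957, -567.23960384,  194.22900433]), 'eef_rot': array([ 0.59577773, -0.5952388 ,  0.38172097, -0.38082642]), 'ft_force': array([-0.3294476 ,  0.36034914, -0.87567056]), 'moment': array([ 0.05215284, -0.02607304,  0.03684848]), 'finger_gap': 86.84348500155161}
{'fx': 479.68910212106107, 'fy': 479.68910212106107, 'cx': 316.9827291907301, 'cy': 196.2184264714683, 'R': array([[ 0.77382488,  0.63336558, -0.00656427],
       [ 0.40296966, -0.50027769, -0.76637959],
       [-0.48868241,  0.5903984 , -0.64235444]]), 't': array([-355.94957493, -176.21405539, 1914.13318104])}
{'fx': 441.35978823286075, 'fy': 441.35978823286075, 'cx': 319.0155369601751, 'cy': 196.32774025813848, 'R': array([[ 0.02100832, -0.99977244,  0.00370253],
       [-0.97343367, -0.02129914, -0.22797639],
       [ 0.22800338,  0.00118523, -0.97365962]]), 't': array([ -90.19551663,  528.47994657, 1208.47945053])}
```

View pics/scene0.png

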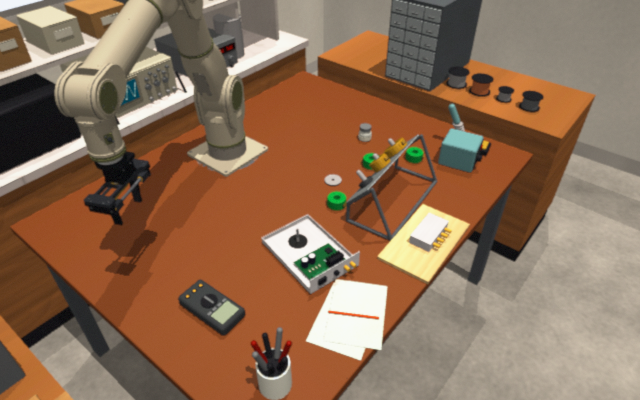

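View pics/top0.png

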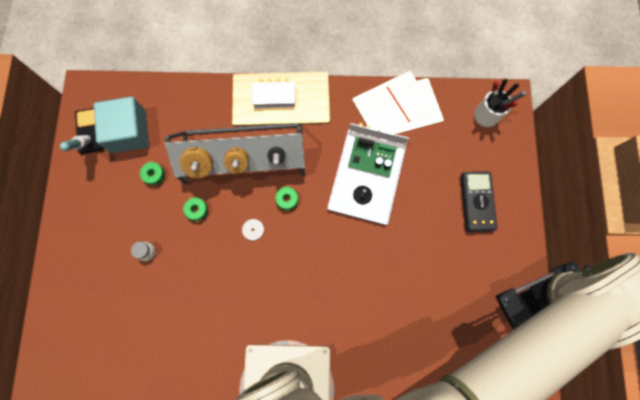

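The top view shows the big transformer at (195,162), the small one at about (236,160) on the middle peg, and the core at (277,156). The stud and pad are at (363,195) and the plate at (253,230). There are green look-alikes at (287,198), (195,209) and (151,173). I'll zoom in and measure next.

```bash
cat > h.py <<'E'
import numpy as np, cv2
def cal(n): return dict(np.load(f"pics/{n}_cal.npz"))
def pts(n,d):
    c=cal(n); v,u=np.mgrid[0:400,0:640]
    P=np.stack([(u-c['cx'])/c['fx']*d,(v-c['cy'])/c['fy']*d,d],-1)
    return (P-c['t'])@c['R']
def proj(n,X):
    c=cal(n); p=np.atleast_2d(X)@c['R'].T+c['t']
    return np.c_[p[:,0]/p[:,2]*c['fx']+c['cx'],p[:,1]/p[:,2]*c['fy']+c['cy']]
def crop(img,u0,v0,u1,v1,s,out):
    cv2.imwrite(out,cv2.resize(img[v0:v1,u0:u1],None,fx=s,fy=s,interpolation=cv2.INTER_CUBIC))
E
python3 - <<'E'
from h import *
t=cv2.imread('pics/top0.png'); s=cv2.imread('pics/scene0.png')
crop(t,155,110,315,220,5,'pics/c1.png'); crop(t,320,115,420,230,5,'pics/c2.png'); crop(s,320,120,450,240,5,'pics/c3.png')
crop(t,220,205,285,255,8,'pics/c4.png')
d=np.load('pics/top0.npy'); P=pts('top',d)
for u,v in [(253,226),(247,230),(259,230),(253,235),(363,195),(350,205),(375,205),(340,190),(236,150),(228,162),(244,162),(255,170),(215,170),(236,170),(300,240)]: print(u,v,P[v,u].round(1))
d=np.load('pics/scene0.npy'); print((d==0).sum(), d.min(),d.max())
E
```

```text
253 226 [448.6 114.3   7.3]
247 230 [435.6 130.5  12.4]
259 230 [436.9  95.8   8.7]
253 235 [422.2 113.1   5.6]
363 195 [ 545.7 -209.1   24.8]
350 205 [ 517.3 -171.6   12.1]
375 205 [ 519.2 -246.2   10.9]
340 190 [ 564.2 -141.6    5.9]
236 150 [626.2 145.9 174.6]
228 162 [597.9 169.  156.3]
244 162 [599.  125.8 156. ]
255 170 [594.7 104.1  96.2]
215 170 [591.6 216.7  98.5]
236 170 [581.2 149.5 138.3]
300 240 [410.4 -25.7   5.3]
1749 0.0 3999.7285
```

View pics/c1.png

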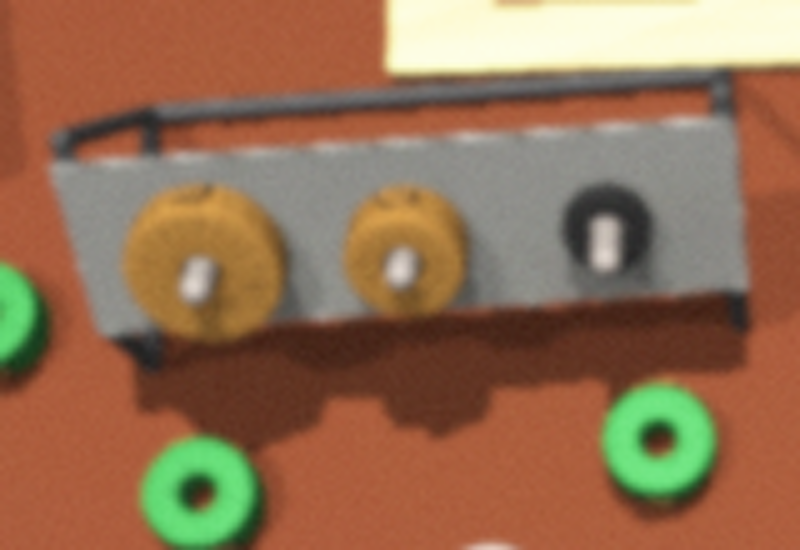

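View pics/c2.png

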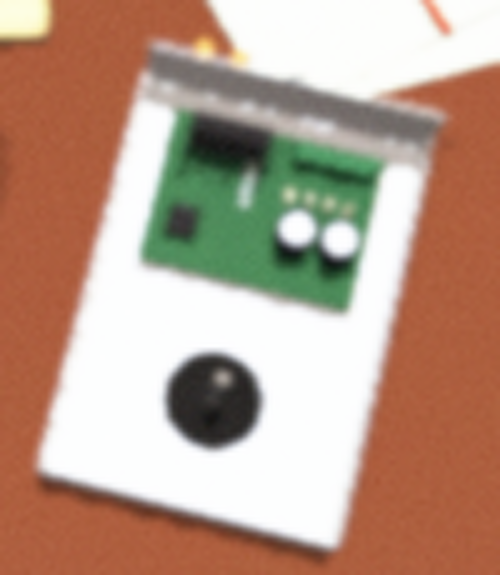

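View pics/c3.png

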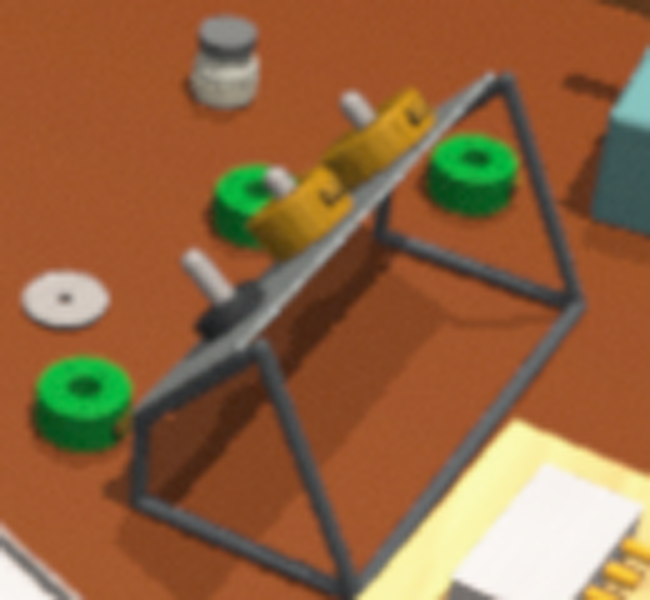

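View pics/c4.png

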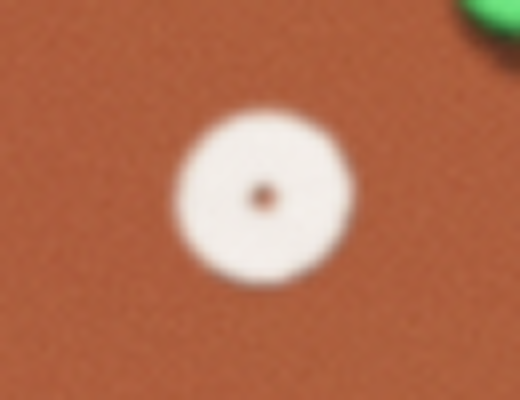

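The crops confirm the smaller amber ring is on the middle peg, with the big ring on the +y side and the core on the -y side. The plate hole is clear, and the pad and stud are visible. I'll fit silhouettes for precise poses.

```bash
cat > fit.py <<'E'
from h import *
from scipy.optimize import minimize, least_squares
im={n:cv2.imread(f'pics/{n}0.png') for n in('top','scene')}
th=np.linspace(0,2*np.pi,72,endpoint=False)
def cyl(c,ax,u,r,h):
    w=np.cross(ax,u); ring=r*(np.cos(th)[:,None]*u+np.sin(th)[:,None]*w)
    return np.r_[c+ring,c+ring+h*ax]
def hsv(n): return cv2.cvtColor(im[n],cv2.COLOR_BGR2HSV)
def soft(mask): 
    return mask
def ringpose(p,off):
    x,y,a=p; R=np.array([[np.cos(a),-np.sin(a),0],[np.sin(a),np.cos(a),0],[0,0,1]])
    ax=np.array([-.766,0,.643]);u=np.array([.643,0,.766])
    c=np.array([0,off,130.])-3*u
    return R@c+[x,y,0],R@ax,R@u
def hull(n,P): return cv2.convexHull(proj(n,P).astype(np.float32))[:,0]
def blob(n,mask,near):
    k,l,s,c=cv2.connectedComponentsWithStats(mask.astype(np.uint8))
    i=min((i for i in range(1,k) if s[i,4]>25),key=lambda i:np.hypot(*(c[i]-near)))
    m=(l==i).astype(np.uint8); co=cv2.findContours(m,0,1)[0][0]
    hu=cv2.convexHull(co); z=np.zeros_like(m); cv2.fillPoly(z,[hu],1); return z
def area_iou(n,P,m,S=8):
    h=hull(n,P); x0,y0=np.floor(h.min(0)-6); ys,xs=np.where(m)
    x0=int(min(xs.min()-4,x0));y0=int(min(ys.min()-4,y0));x1=int(max(xs.max()+5,h[:,0].max()+5));y1=int(max(ys.max()+5,h[:,1].max()+5))
    a=np.zeros(((y1-y0)*S,(x1-x0)*S),np.uint8)
    cv2.fillPoly(a,[np.round(((h+.5-[x0,y0])*S-.5)*16).astype(np.int32)],255,shift=4)
    a=cv2.resize(a,(x1-x0,y1-y0),interpolation=cv2.INTER_AREA)/255.
    b=m[y0:y1,x0:x1]; return np.abs(a-b).sum()/b.sum()
E
cat > f1.py <<'E'
from fit import *
M={}
for n,cs in dict(top=[(195,162),(236,160)],scene=[(395,147),(380,162)]).items():
    h=hsv(n); m=(h[...,0]>=12)&(h[...,0]<=26)&(h[...,1]>120)&(h[...,2]>70)
    cv2.imwrite(f'pics/m_{n}.png',m*255)
    k,l,s,c=cv2.connectedComponentsWithStats(m.astype(np.uint8))
    for i in range(1,k):
        if s[i,4]>25: print(n,s[i],c[i].round(1))
E
python3 f1.py; python3 - <<'E'
from h import *
m=cv2.imread('pics/m_scene.png');crop(m,320,120,450,240,5,'pics/m2.png')
m=cv2.imread('pics/m_top.png');crop(m,155,110,315,220,5,'pics/m1.png')
cv2.imwrite('pics/mm.png',np.vstack([cv2.resize(cv2.imread('pics/m1.png'),(400,275)),cv2.resize(cv2.imread('pics/m2.png'),(400,300))]))
E
```

```text
top [  0  55  12  19 116] [ 4.2 62.7]
top [ 585   67   55   60 2493] [613.8  92.6]
top [ 0 75  6 15 44] [ 2.  82.3]
top [ 76 109  18  19 298] [ 84.4 118. ]
top [ 592  131   48  129 4284] [619.9 188.9]
top [180 148  32  31 723] [195.9 162.4]
top [224 148  24  26 449] [236. 160.]
top [138 160  28  27  72] [149.8 171.3]
top [274 185  25  27  67] [284.  195.7]
top [182 196  27  25  57] [192.8 204.9]
top [620 345  20  55 530] [630.3 374.8]
scene [  65    0   59   38 1247] [92.7 13.6]
scene [  0  17  31  54 889] [11.6 45.9]
scene [  318    31   277   219 16378] [481.4 119.5]
scene [ 242   49   64   52 1346] [273.4  74.3]
scene [ 123  103   77   56 1834] [161.6 131. ]
scene [365 136  42  36 492] [387.7 154.3]
scene [482 139   8  11  59] [484.8 144. ]
scene [405 146  20  19  52] [417.5 155. ]
scene [   0  155  104  245 9973] [ 32.6 277.9]
scene [115 183  15  17  40] [121.6 191.4]
scene [326 190  22  15  41] [335.5 194. ]
scene [377 203  94  82 437] [426.9 250.1]
scene [475 219  10  14  52] [480.2 226.1]
scene [433 228  19  23 174] [441.6 238.6]
scene [350 261   7   8  31] [352.8 264.3]
scene [344 265   8   8  36] [347.2 268.6][ WARN:0@0.891] global loadsave.cpp:1063 imwrite_ Unsupported depth image for selected encoder is fallbacked to CV_8U.
```

View pics/mm.png

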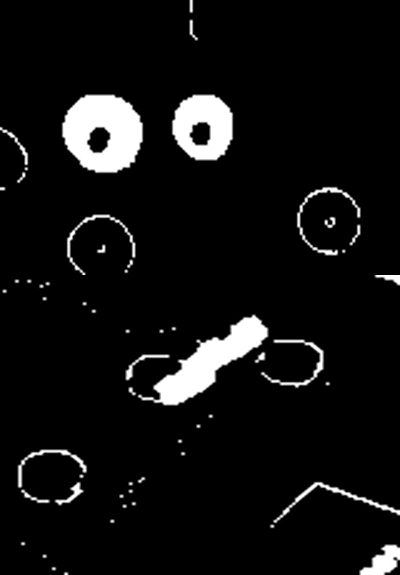

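```bash
cat > f2.py <<'E'
from fit import *
h=hsv('top'); m=(h[...,0]>=12)&(h[...,0]<=26)&(h[...,1]>120)&(h[...,2]>70)
mb=blob('top',m,(196,162)); ms=blob('top',m,(236,160))
h=hsv('scene'); m=(h[...,0]>=12)&(h[...,0]<=26)&(h[...,1]>120)&(h[...,2]>70)
k,l,s,c=cv2.connectedComponentsWithStats(m.astype(np.uint8)); i=l[160,380] or l[154,387]; sc=(l==i).astype(np.uint8)
sc=cv2.morphologyEx(cv2.copyMakeBorder(sc,0,0,0,0,0),cv2.MORPH_OPEN,np.ones((3,3),np.uint8))
def scene_err(p):
    S=8;x0,y0,x1,y1=355,125,420,185
    a=np.zeros(((y1-y0)*S,(x1-x0)*S),np.uint8)
    for off,r,t in((0,33,36),(110,43,30)):
        hu=hull('scene',cyl(*ringpose(p,off),r,t))
        cv2.fillPoly(a,[np.round(((hu+.5-[x0,y0])*S-.5)*16).astype(np.int32)],255,shift=4)
    a=cv2.resize(a,(x1-x0,y1-y0),interpolation=cv2.INTER_AREA)/255.
    return np.abs(a-sc[y0:y1,x0:x1]).sum()/sc.sum()
def top_err(p,e=0): return area_iou('top',cyl(*ringpose(p,0),33,36),ms)+area_iou('top',cyl(*ringpose(p,110),43,30),mb)
p0=np.array([640,145,0.05])
for nm,f in (('top',top_err),('both',lambda p:top_err(p)+scene_err(p))):
    best=min((minimize(f,p0+d,method='Nelder-Mead',options=dict(initial_simplex=p0+d+np.array([[0,0,0],[20,0,0],[0,20,0],[0,0,.1]]),xatol=.02,fatol=1e-5)) for d in ([0,0,0],[-20,10,-.1],[10,-10,.1])),key=lambda r:r.fun)
    print(nm,best.x.round(3),best.fun,top_err(best.x),scene_err(best.x))
print([x.round(2) for x in ringpose(best.x,0)])
c,ax,u=ringpose(best.x,0); print('mid',c+18*ax)
# plate
h=hsv('top'); mw=(h[...,1]<60)&(h[...,2]>150); mp=blob('top',mw,(253,230))
f=lambda q:area_iou('top',cyl(np.array([q[0],q[1],7.]),np.array([0,0,1.]),np.array([1.,0,0]),31,.1),mp)
r=minimize(f,[437,113],method='Nelder-Mead',options=dict(initial_simplex=[[437,113],[447,113],[437,123]])); print('plate top',r.x,r.fun)
h=hsv('scene'); mw=(h[...,1]<70)&(h[...,2]>120); mp=blob('scene',mw,(333,180))
f=lambda q:area_iou('scene',cyl(np.array([q[0],q[1],3.5]),np.array([0,0,1.]),np.array([1.,0,0]),31,3.5),mp)
r=minimize(f,[437,113],method='Nelder-Mead',options=dict(initial_simplex=[[437,113],[447,113],[437,123]])); print('plate scene',r.x,r.fun)
# pad
h=hsv('top'); mk=blob('top',h[...,2]<90,(363,195))
f=lambda q:area_iou('top',cyl(np.array([q[0],q[1],12.]),np.array([0,0,1.]),np.array([1.,0,0]),31,-3),mk)
r=minimize(f,[542,-210],method='Nelder-Mead',options=dict(initial_simplex=[[542,-210],[552,-210],[542,-200]])); print('pad top',r.x,r.fun)
q=r.x
g=cv2.cvtColor(im['scene'],6);mk=blob('scene',g<70,(298,240))
f=lambda q:area_iou('scene',cyl(np.array([q[0],q[1],12.]),np.array([0,0,1.]),np.array([1.,0,0]),31,-3),mk)
r=minimize(f,[542,-210],method='Nelder-Mead',options=dict(initial_simplex=[[542,-210],[552,-210],[542,-200]])); print('pad scene',r.x,r.fun)
for n in('top','scene'):print(n,proj(n,[[*q,66.5],[*q,12]]))
crop(im['scene'],260,205,340,265,10,'pics/c5.png');crop(im['top'],340,170,390,210,16,'pics/c6.png')
E
python3 f2.py
```

```text
top [6.23665e+02 1.53529e+02 1.03000e-01] 0.1909016724059613 0.1909016724059613 0.1589958158995816
both [6.23295e+02 1.54022e+02 1.02000e-01] 0.3492835646491751 0.1942667462063168 0.1550168184428583
[array([621.38, 153.83, 127.7 ]), array([-0.76, -0.08,  0.64]), array([0.64, 0.07, 0.77])]
mid [607.65964288 152.42172015 139.276     ]
plate top [439.43250154 115.29532644] 0.05441039925719592
plate scene [439.7202085  116.96915289] 0.094627988181574
pad top [ 552.25402069 -208.04603577] 0.3584887613582018
pad scene [ 548.76823258 -204.50694799] 0.31623529411764706
top [[364.09421082 189.43234184]
 [362.21806548 193.85565027]]
scene [[297.25698893 228.47780368]
 [297.82656325 240.96768457]]
```

View pics/c5.png

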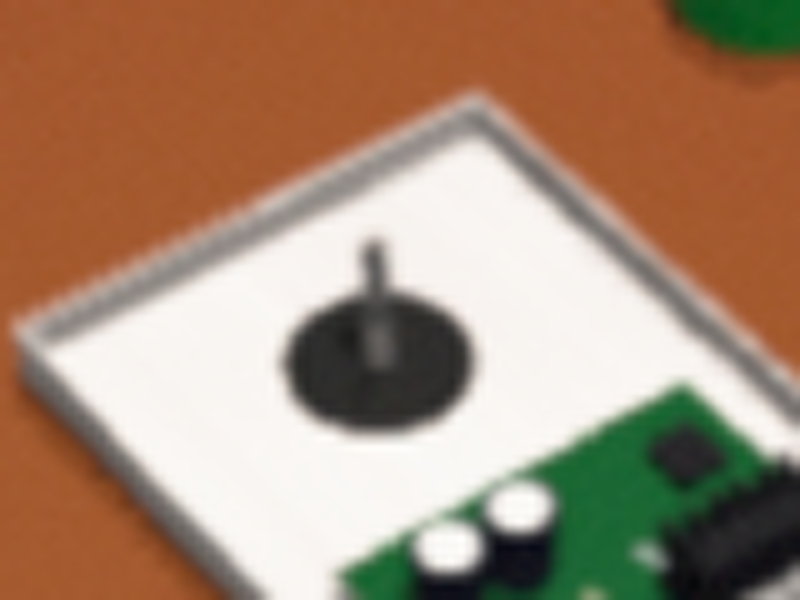

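View pics/c6.png

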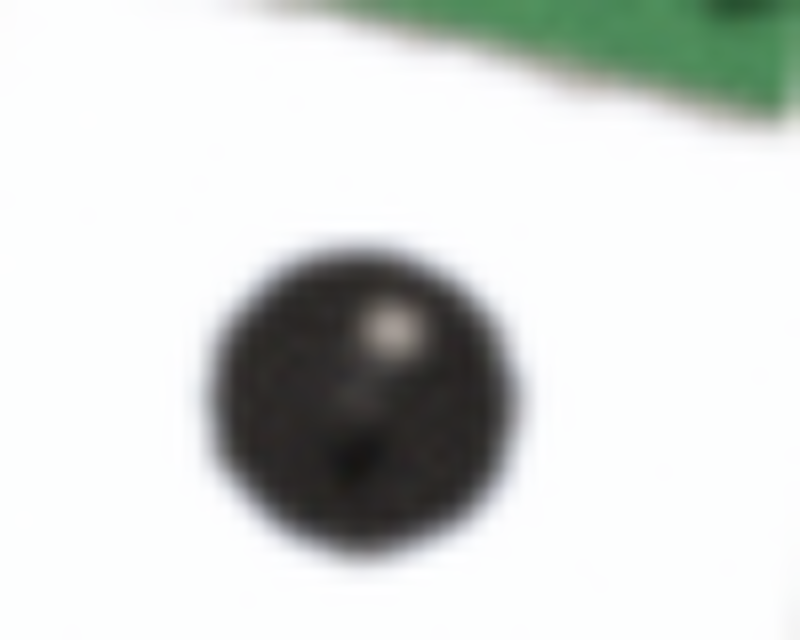

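```bash
cat > f3.py <<'E'
from fit import *
# pixel-model areas
g=cv2.cvtColor(im['top'],6)
for t in (70,100,130,160):
    mk=blob('top',g<t,(362,194.5)); ys,xs=np.where(mk); print('pad top',t,mk.sum(),xs.mean().round(2),ys.mean().round(2))
def cen(n,P):
    M=cv2.moments(hull(n,P)); return M['m00'],M['m10']/M['m00'],M['m01']/M['m00']
z=np.array([0,0,1.]);x=np.array([1.,0,0])
def solve(n,uv,z0):
    return least_squares(lambda q:np.array(cen(n,cyl(np.array([q[0],q[1],z0]),z,x,31,-3))[1:])-uv,[548,-206]).x
for t in (100,130,160):
    mk=blob('top',g<t,(362,194.5)); ys,xs=np.where(mk);uv=np.array([xs.mean(),ys.mean()]); q=solve('top',uv,12);print(t,q,cen('top',cyl(np.array([*q,12]),z,x,31,-3)))
g=cv2.cvtColor(im['scene'],6)
for t in (60,90,120):
    mk=(g<t).astype(np.uint8); mk=cv2.morphologyEx(mk,cv2.MORPH_OPEN,cv2.getStructuringElement(2,(7,7))); k,l,s,c=cv2.connectedComponentsWithStats(mk); i=l[243,292]; print(t,s[i],c[i])
    m=blob('scene',l==i,c[i]);ys,xs=np.where(m);uv=np.array([xs.mean(),ys.mean()]);q=solve('scene',uv,12);print('scene',m.sum(),uv,q,cen('scene',cyl(np.array([*q,12]),z,x,31,-3)))
for q in ([552,-208],[550,-208],[548,-207]):
  print(q,proj('top',[[*q,66.5],[*q,12]]).round(2).tolist(),proj('scene',[[*q,66.5],[*q,12]]).round(2).tolist())
E
python3 f3.py
```

```text
pad top 70 234 362.15 194.74
pad top 100 257 362.39 194.56
pad top 130 276 362.14 194.55
pad top 160 291 362.07 194.8
100 [ 550.57975434 -208.60053653] (331.2978565769736, 362.36002479788556, 194.5601916641044)
130 [ 550.59453493 -207.94470292] (331.2911246053409, 362.1413055300579, 194.55072679552597)
160 [ 549.80852688 -207.7260593 ] (331.4129775138572, 362.0687284285418, 194.8041237878967)
60 [290 239   8   8  42] [293.5 242.5]
scene 44 [293.54545455 242.5       ] [ 544.88551599 -220.16225236] (230.80640440247953, 293.5454555727203, 242.50000136073405)
90 [289 236  18  12 158] [297.43037975 241.59493671]
scene 177 [297.51412429 241.1920904 ] [ 550.77396815 -207.8962131 ] (228.87997216684744, 297.5153978765262, 241.1748457041323)
120 [289 234  18  14 195] [297.54871795 240.72307692]
scene 199 [297.63316583 240.71859296] [ 549.73579421 -206.13887653] (228.20570978941396, 297.63317514322966, 240.71857914685143)
[552, -208] [[364.08, 189.52], [362.2, 193.94]] [[297.2, 228.43], [297.78, 240.92]]
[550, -208] [[364.08, 190.19], [362.2, 194.59]] [[296.72, 228.15], [297.3, 240.64]]
[548, -207] [[363.73, 190.86], [361.87, 195.23]] [[296.44, 227.69], [297.03, 240.18]]
```

```bash
cat > f4.py <<'E'
from fit import *
p=[623.4,153.9,.1025]
S=5
def draw(n,u0,v0,u1,v1,out):
    a=cv2.resize(im[n][v0:v1,u0:u1],None,fx=S,fy=S,interpolation=cv2.INTER_CUBIC)
    f=lambda P:np.round((proj(n,P)+.5-[u0,v0])*S-.5).astype(np.int32)
    for off,r,t in((0,33,36),(110,43,30),(-110,25,16)):
        c,ax,u=ringpose(p,off)
        P=cyl(c,ax,u,r,t); cv2.polylines(a,[f(P[:72]),f(P[72:])],True,(255,0,0),1)
        c=c+3*u;P=cyl(c,ax,u,8,55);cv2.polylines(a,[f(P[72:])],True,(0,0,255),1)
    cv2.imwrite(out,a)
draw('top',155,110,315,220,'pics/o1.png');draw('scene',320,120,450,240,'pics/o2.png')
E
python3 f4.py
```

```text
(no output)
```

View pics/o1.png

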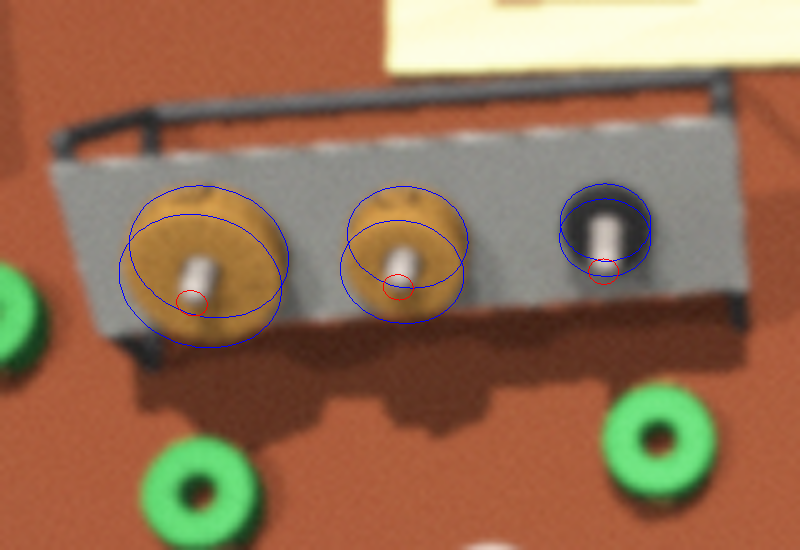

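View pics/o2.png

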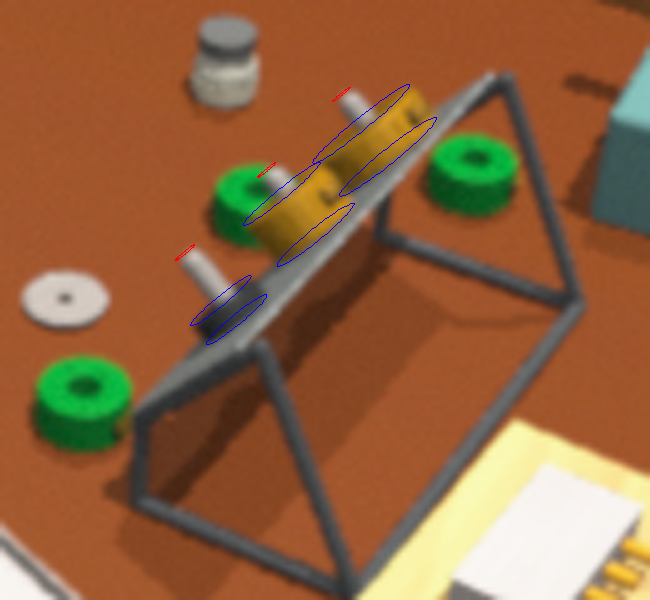

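```bash
cat >> f4.py <<'E'
S=10
def draw2(n,u0,v0,u1,v1,p):
    a=cv2.resize(im[n][v0:v1,u0:u1],None,fx=S,fy=S,interpolation=cv2.INTER_CUBIC)
    f=lambda P:np.round((proj(n,P)+.5-[u0,v0])*S-.5).astype(np.int32)
    for off,r,t in((0,33,36),(110,43,30),(-110,25,16)):
        c,ax,u=ringpose(p,off)
        P=cyl(c,ax,u,r,t); cv2.polylines(a,[f(P[:72]),f(P[72:])],True,(255,0,0),1)
        c=c+3*u;P=cyl(c,ax,u,8,55);cv2.polylines(a,[cv2.convexHull(f(P))],True,(0,0,255),1)
    # panel outline corners
    return a
for i,p in enumerate(([623.4,153.9,.1025],[626,151,.09])):
    cv2.imwrite(f'pics/q{i}.png',draw2('scene',355,130,415,190,p))
    cv2.imwrite(f'pics/r{i}.png',draw2('top',175,140,255,185,p))
E
python3 f4.py
```

```text
(no output)
```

View pics/q0.png

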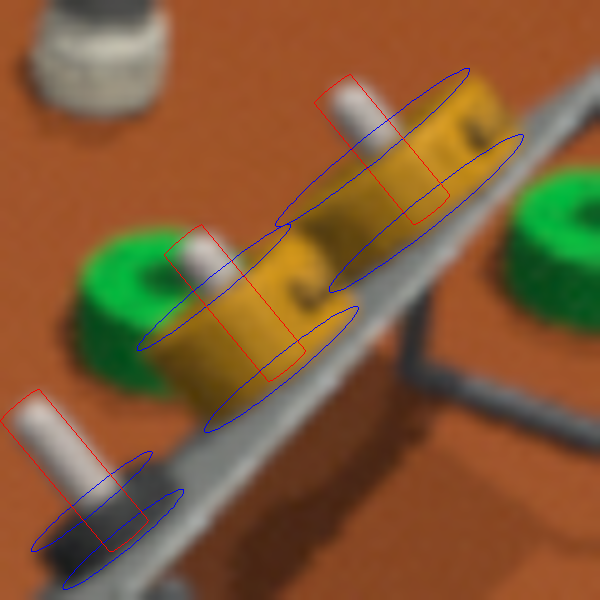

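View pics/q1.png

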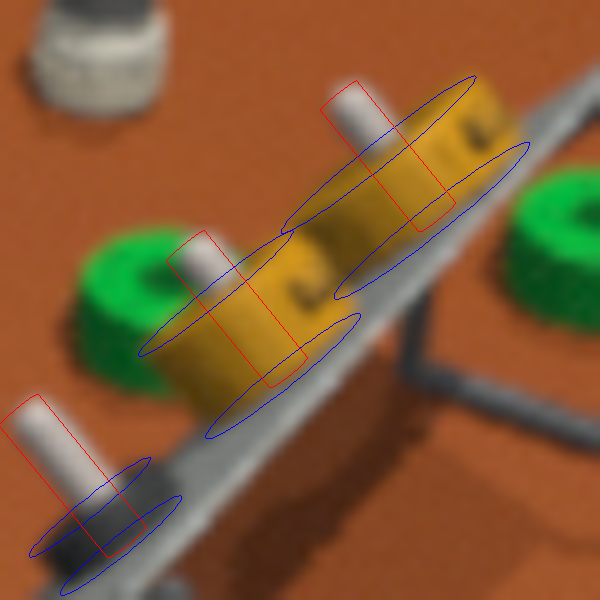

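View pics/r1.png

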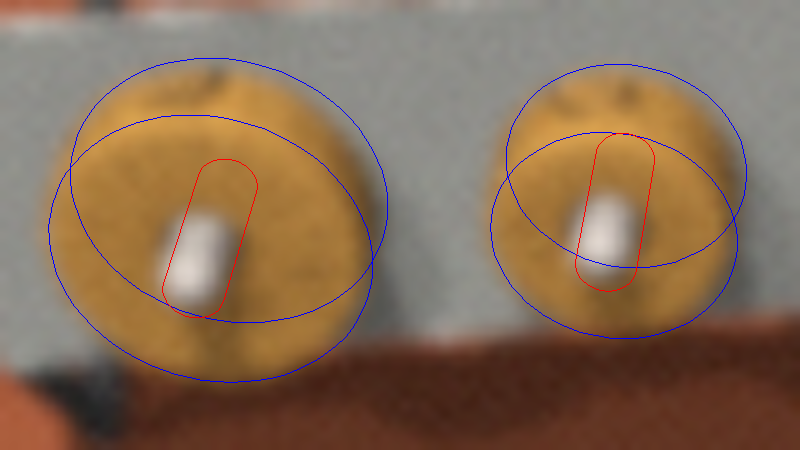

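```bash
cat > mv.py <<'E'
import numpy as np
from scipy.spatial.transform import Rotation as Ro
from plant import status
def st():
    s=status.observe(); q=s['eef_rot']; return s,np.array(s['position']),Ro.from_quat([q[1],q[2],q[3],q[0]])
def axes(y,x):
    y=np.array(y,float);y/=np.linalg.norm(y);x=np.array(x,float);x-=y*(x@y);x/=np.linalg.norm(x)
    return Ro.from_matrix(np.c_[x,y,np.cross(x,y)])
def plan(tgt,Rt=None,cur=None,Rc=None):
    s,p,R=st()
    if cur is not None:p=np.array(cur)
    if Rc is not None:R=Rc
    d=R.inv().apply(np.array(tgt)-p)/250
    w=np.zeros(3) if Rt is None else (R.inv()*Rt).as_rotvec()/np.pi
    print('row',np.r_[d,w].round(4).tolist(),'deg',np.linalg.norm(w)*180,'mm',np.linalg.norm(d)*250)
def info():
    s,p,R=st(); print('t',s['time_s'],'p',p.round(1),'F',s['ft_force'].round(1),'gap',round(s['finger_gap'],1)); print(R.as_matrix().round(4)); print('q',s['joints'].round(2))
a=.1; AX=np.array([-.766*np.cos(a),-.766*np.sin(a),.643]); U=np.array([.643*np.cos(a),.643*np.sin(a),.766]); Y=np.array([-np.sin(a),np.cos(a),0])
C=np.array([625.3*1,153.6,130])-3*U
E
python3 - <<'E'
from mv import *
info()
print(C)
plan([480,-250,330])
for sgn in(1,-1):
    Rt=axes(-AX,sgn*Y); plan(C+AX*130,Rt); print(C+AX*130, C+AX*4)
E
```

```text
t 0.1 p [ 261.4 -567.3  194.3] F [0.1 1.  0.1] gap 87.1
[[ 4.186e-01 -6.000e-04  9.082e-01]
 [-9.082e-01  1.200e-03  4.186e-01]
 [-1.300e-03 -1.000e+00 -0.000e+00]]
q [ 1.12  0.33 -0.06  1.46  0.02  1.35 -0.09]
[623.38063697 153.40742134 127.702     ]
row [-0.7874, -0.5417, 1.3252, 0.0, 0.0, 0.0] deg 0.0 mm 408.4677863919945
row [-2.142, -0.0652, 2.1449, -0.0644, -0.8177, -0.3813] deg 162.8121954790106 mm 757.9873520347076
[524.29812219 143.46600971 211.292     ] [620.3319442  153.10153175 130.274     ]
row [-2.142, -0.0652, 2.1449, 0.2752, 0.0986, -0.0464] deg 53.27898563079614 mm 757.9873520347076
[524.29812219 143.46600971 211.292     ] [620.3319442  153.10153175 130.274     ]
```

Emit:
jog_arm(
  deltas=[
    [[-0.15,-0.2,0.25,0,0,0],[-0.3,-0.4,0.5,0,0,0],[-0.4,-0.54,0.7,0,0,0],[-0.45,-0.54,0.85,0,0,0],[-0.55,-0.54,1.0,0,0,0]],
  ],
)

```text
time_s: 0.72
position: [426.9, -344.5, 330.0]
eef_rot: [-0.595, 0.595, -0.381, 0.382]
ft_force: [0.4, -0.5, -0.1]
finger_gap: 86.9
```

```bash
python3 - <<'E'
from mv import *
info(); plan(C+AX*130,axes(-AX,-Y)); plan([500,-50,320],axes(-AX,-Y))
E
```

```text
t 0.725 p [ 426.9 -344.5  330. ] F [ 0.4 -0.5 -0.1] gap 86.9
[[ 4.180e-01  1.200e-03  9.085e-01]
 [-9.085e-01 -1.100e-03  4.180e-01]
 [ 1.500e-03 -1.000e+00  7.000e-04]]
q [ 0.81  0.14 -0.24  1.42  0.03  1.58 -0.57]
row [-1.6111, 0.4731, 1.1695, 0.2748, 0.0988, -0.0456] deg 53.203659951323594 mm 511.56211673987315
row [-0.948, 0.039, 0.758, 0.2748, 0.0988, -0.0456] deg 53.203659951323594 mm 303.61514168164035
```

Emit:
jog_arm(
  deltas=[
    [[-0.2,0.01,0.15,0.055,0.02,-0.009],[-0.4,0.02,0.3,0.11,0.04,-0.018],[-0.6,0.03,0.45,0.165,0.06,-0.027],[-0.8,0.035,0.6,0.22,0.08,-0.036],[-0.95,0.04,0.75,0.275,0.1,-0.045]],
  ],
)

```text
time_s: 1.35
position: [522.5, -48.5, 297.3]
eef_rot: [0.712, -0.273, 0.25, -0.596]
ft_force: [1.6, 2.9, 1.8]
finger_gap: 87.1
```

```bash
python3 - <<'E'
from mv import *
info(); plan(C+AX*110,axes(-AX,-Y))
E
```

```text
t 1.35 p [522.5 -48.5 297.3] F [1.6 2.9 1.8] gap 87.1
[[ 0.1633  0.7133  0.6816]
 [-0.9861  0.1401  0.0897]
 [-0.0315 -0.6868  0.7262]]
q [ 0.79 -0.5  -0.4   2.24 -0.87  0.8  -0.61]
row [-0.7396, 0.4288, -0.1714, 0.0191, 0.0061, -0.0219] deg 5.351220428367978 mm 217.97963099216665
```

```bash
python3 - <<'E'
from mv import *
info(); plan(C+AX*85,axes(-AX,-Y)); print(C+AX*85)
E
```

```text
t 1.35 p [522.5 -48.5 297.3] F [1.6 2.9 1.8] gap 87.1
[[ 0.1633  0.7133  0.6816]
 [-0.9861  0.1401  0.0897]
 [-0.0315 -0.6868  0.7262]]
q [ 0.79 -0.5  -0.4   2.24 -0.87  0.8  -0.61]
row [-0.7327, 0.5284, -0.1655, 0.0191, 0.0061, -0.0219] deg 5.351220428367978 mm 229.58635354379817
[558.59591576 146.90726758 182.357     ]
```

Emit:
jog_arm(
  deltas=[
    [[-0.2,0.12,-0.05,0.01,0.003,-0.01],[-0.4,0.24,-0.1,0.02,0.006,-0.022],[-0.6,0.36,-0.14,0.02,0.006,-0.022],[-0.74,0.43,-0.17,0.02,0.006,-0.022],[-0.74,0.43,-0.17,0.02,0.006,-0.022]],
  ],
)

```text
time_s: 1.98
position: [538.9, 108.0, 210.6]
eef_rot: [0.694, -0.255, 0.227, -0.634]
ft_force: [0.5, -1.0, 2.4]
finger_gap: 86.6
```

```bash
python3 - <<'E'
from mv import *
info(); plan(C+AX*85,axes(-AX,-Y)); print(C+AX*85)
E
```

```text
t 1.975 p [538.9 108.  210.6] F [ 0.5 -1.   2.4] gap 86.6
[[ 0.0943  0.7638  0.6386]
 [-0.9955  0.0667  0.0672]
 [ 0.0088 -0.642   0.7666]]
q [ 0.46 -0.49 -0.75  2.41 -0.43  0.26 -1.49]
row [-0.1487, 0.1432, -0.0259, -0.0004, 0.001, 0.0032] deg 0.5989992566510479 mm 52.017376670195375
[558.59591576 146.90726758 182.357     ]
```

Emit:
jog_arm(
  deltas=[
    [[-0.07,0.07,-0.01,0,0,0],[-0.15,0.14,-0.025,0,0,0.003],[-0.15,0.14,-0.025,0,0,0.003]],
  ],
)

```text
time_s: 2.35
position: [558.9, 144.0, 182.9]
eef_rot: [0.696, -0.255, 0.229, -0.631]
ft_force: [0.9, -1.8, -0.0]
finger_gap: 87.3
```

```bash
python3 - <<'E'
from mv import *
info(); plan(C+AX*85,axes(-AX,-Y)); plan(C+AX*4,axes(-AX,-Y))
E
```

```text
t 2.35 p [558.9 144.  182.9] F [ 0.9 -1.8 -0. ] gap 87.3
[[ 0.0981  0.7618  0.6403]
 [-0.9952  0.0724  0.0664]
 [ 0.0043 -0.6437  0.7653]]
q [ 0.66 -0.42 -1.03  2.37 -0.39  0.17 -1.6 ]
row [-0.0116, 0.0013, -0.0019, 0.0003, 0.0007, 0.0013] deg 0.2693331678249405 mm 2.9458900522248515
row [-0.0129, 0.3254, -0.0016, 0.0003, 0.0007, 0.0013] deg 0.2693331678249405 mm 81.40494311669939
```

```bash
cat > snap.py <<'E'
import sys,cv2,numpy as np
from plant import viewer
from h import crop
k=sys.argv[1]
boxes={'top':list(map(int,sys.argv[2].split(','))),'scene':list(map(int,sys.argv[3].split(',')))}
o=[]
for n in('top','scene'):
    p,d=viewer.grab_frame(n); p=p[:,:,::-1].copy(); cv2.imwrite(f'pics/{n}{k}.png',p); np.save(f'pics/{n}{k}.npy',d)
    u0,v0,u1,v1=boxes[n]; o.append(cv2.resize(p[v0:v1,u0:u1],(395,int(395*(v1-v0)/(u1-u0))),interpolation=cv2.INTER_CUBIC))
H=max(a.shape[0] for a in o); o=[cv2.copyMakeBorder(a,0,H-a.shape[0],0,5,0) for a in o]
cv2.imwrite(f'pics/v{k}.png',np.hstack(o))
E
python3 snap.py 1 175,120,305,250 320,80,450,210
```

```text
(no output)
```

View pics/v1.png

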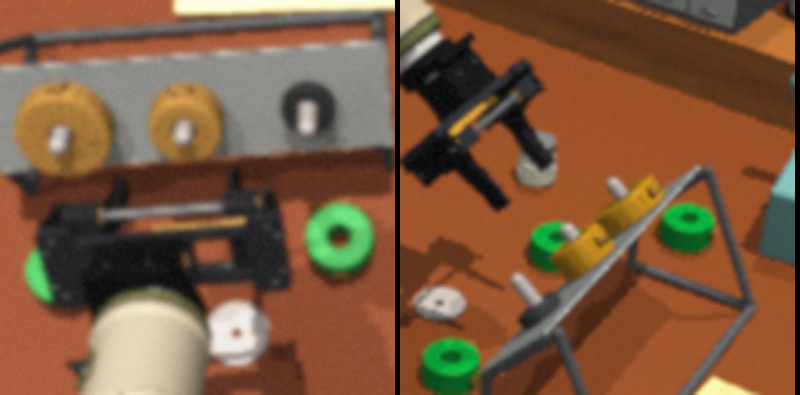

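```bash
cat > ov.py <<'E'
import sys
from h import *
from mv import *
k=sys.argv[1]; 
s,p,R=st(); x,y,z=R.as_matrix().T; g=s['finger_gap']/2
for n,(u0,v0,u1,v1) in {'top':(200,160,290,215),'scene':(310,70,400,160)}.items():
    S=6; im=cv2.imread(f'pics/{n}{k}.png')
    a=cv2.resize(im[v0:v1,u0:u1],None,fx=S,fy=S,interpolation=cv2.INTER_CUBIC)
    for sg in(1,-1):
        i=p+sg*g*x; o=p+sg*(g+15)*x
        P=[i-9.5*z,o-9.5*z,o+9.5*z,i+9.5*z]
        cv2.polylines(a,[np.round((proj(n,np.array(P))+.5-[u0,v0])*S-.5).astype(np.int32)],True,(0,255,255),1)
    cv2.imwrite(f'pics/ov_{n}{k}.png',a)
E
python3 ov.py 1
```

```text
(no output)
```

View pics/ov_top1.png

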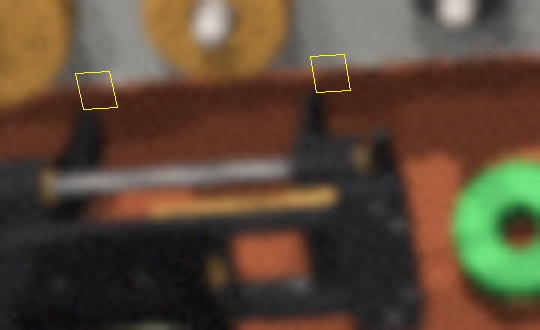

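View pics/ov_scene1.png

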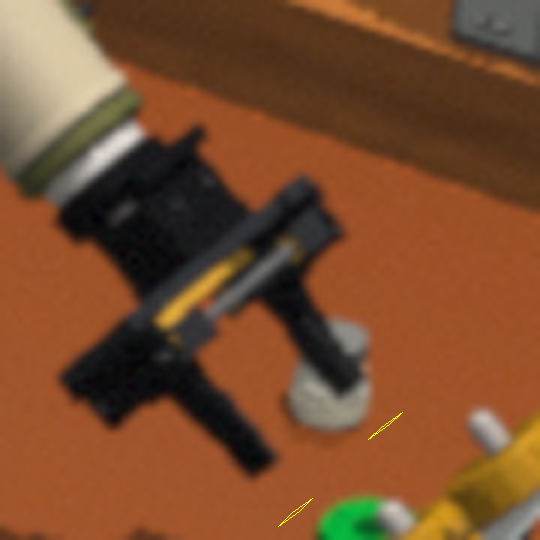

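```bash
python3 - <<'E'
from h import *
p=np.array([261.4,-567.3,194.3]); x=np.array([.4186,-.9082,0]);z=np.array([.9082,.4186,0])
for n,(u0,v0,u1,v1) in {'scene':(70,150,170,240),'top':(480,250,600,340)}.items():
    S=6;a=cv2.resize(cv2.imread(f'pics/{n}0.png')[v0:v1,u0:u1],None,fx=S,fy=S,interpolation=cv2.INTER_CUBIC)
    for dz,col in((0,(0,255,255)),(19,(0,0,255))):
      for sg in(1,-1):
        i=p+sg*43.5*x+[0,0,dz]; o=p+sg*58.5*x+[0,0,dz]
        P=[i-9.5*z,o-9.5*z,o+9.5*z,i+9.5*z]
        cv2.polylines(a,[np.round((proj(n,np.array(P))+.5-[u0,v0])*S-.5).astype(np.int32)],True,col,1)
    cv2.imwrite(f'pics/st_{n}.png',a)
E
```

```text
(no output)
```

View pics/st_scene.png

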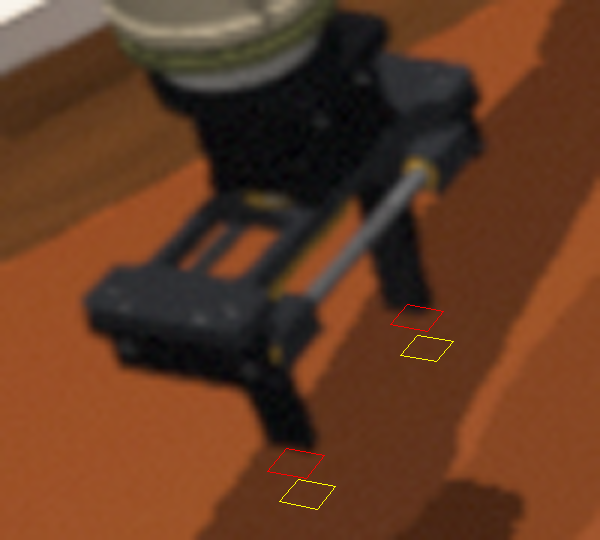

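View pics/st_top.png

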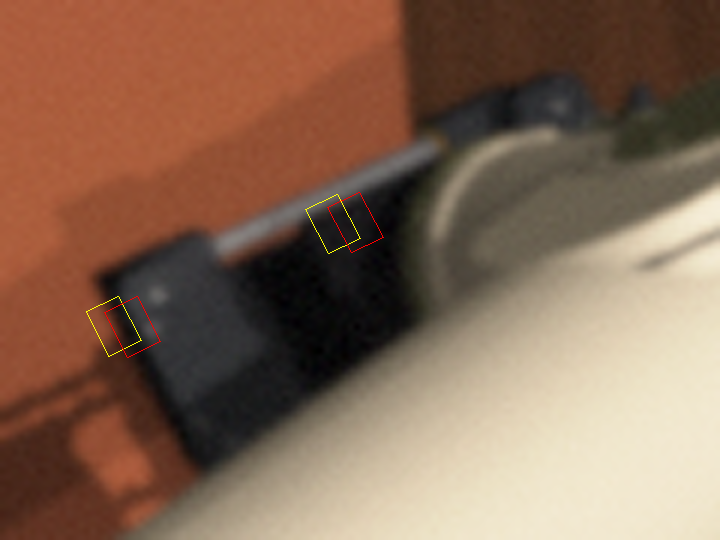

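```bash
python3 - <<'E'
from h import *
from mv import *
s,p,R=st()
for n,l in (('scene',[(310+250/6,70+460/6),(310+240/6,70+440/6),(310+340/6,70+380/6),(310+325/6,70+355/6),(310+80/6,70+385/6)]),('top',[(200+90/6,160+105/6),(200+315/6,160+105/6),(200+88/6,160+130/6)])):
    P=pts(n,np.load(f'pics/{n}1.npy'))
    for u,v in l:
        u,v=int(round(u)),int(round(v)); X=P[v,u]; print(n,u,v,X.round(0),'tool frame',R.inv().apply(X-p).round(0))
P=pts('scene',np.load('pics/scene0.npy')); 
R0=axes([0,0,-1],[.4186,-.9082,0]); 
for u,v in((70+292/6,150+435/6),(70+285/6,150+415/6),(70+410/6,150+300/6)):
    u,v=int(round(u)),int(round(v)); X=P[v,u];print(X.round(0),R0.inv().apply(X-[261.4,-567.3,194.3]).round(0))
E
```

```text
scene 352 147 [538.  88. 205.] tool frame [ 52. -34.  -1.]
scene 350 143 [531.  85. 220.] tool frame [ 54. -49.   6.]
scene 367 133 [532. 182. 211.] tool frame [-42. -35.   6.]
scene 364 129 [520. 180. 223.] tool frame [-42. -52.   7.]
scene 323 134 [455.  39. 247.] tool frame [  93. -127.  -25.]
top 215 178 [538. 187. 211.] tool frame [-47. -30.  10.]
top 252 178 [537.  92. 220.] tool frame [ 49. -44.  10.]
top 215 182 [524. 184. 220.] tool frame [-45. -47.   8.]
[ 292. -613.  236.] [ 54. -41.   9.]
[ 293. -613.  247.] [ 55. -53.  10.]
[ 248. -525.  230.] [-44. -35.   6.]
```

```bash
python3 - <<'E'
from h import *
from mv import *
s,p,R=st()
for n in('scene','top'):
    d=np.load(f'pics/{n}1.npy');P=pts(n,d); T=R.inv().apply((P.reshape(-1,3)-p)).reshape(P.shape)
    g=cv2.imread(f'pics/{n}1.png').max(2)
    m=(abs(T[...,0])<120)&(T[...,1]<20)&(T[...,1]>-220)&(abs(T[...,2])<60)&(d>0)&(P[...,2]>100)
    print(n)
    for y0 in range(-140,20,5):
        k=m&(T[...,1]>=y0)&(T[...,1]<y0+5)
        if k.any():
            t=T[k]; print(y0,k.sum(),'x',t[:,0].min().round(),t[:,0].max().round(),np.abs(t[:,0]).min().round(),'z',t[:,2].min().round(),t[:,2].max().round())
E
```

```text
scene
-140 82 x -89.0 100.0 0.0 z -36.0 40.0
-135 85 x -94.0 99.0 1.0 z -31.0 39.0
-130 81 x -87.0 98.0 0.0 z -38.0 42.0
-125 74 x -90.0 97.0 0.0 z -33.0 40.0
-120 77 x -85.0 93.0 5.0 z -38.0 41.0
-115 78 x -83.0 92.0 1.0 z -37.0 41.0
-110 75 x -81.0 93.0 4.0 z -39.0 43.0
-105 65 x -86.0 93.0 44.0 z -38.0 39.0
-100 42 x -83.0 93.0 43.0 z -33.0 36.0
-95 26 x -67.0 74.0 43.0 z -13.0 17.0
-90 22 x -57.0 64.0 45.0 z -14.0 13.0
-85 24 x -59.0 65.0 42.0 z -15.0 11.0
-80 21 x -51.0 62.0 43.0 z -10.0 15.0
-75 21 x -60.0 63.0 40.0 z -8.0 12.0
-70 21 x -56.0 60.0 37.0 z -11.0 12.0
-65 21 x -60.0 61.0 38.0 z -11.0 10.0
-60 18 x -57.0 59.0 43.0 z -8.0 9.0
-55 19 x -54.0 57.0 40.0 z -13.0 13.0
-50 19 x -50.0 56.0 37.0 z -11.0 13.0
-45 20 x -53.0 55.0 38.0 z -13.0 11.0
-40 19 x -49.0 59.0 39.0 z -12.0 10.0
-35 20 x -53.0 57.0 35.0 z -13.0 10.0
-30 7 x -49.0 55.0 42.0 z -9.0 13.0
top
-140 344 x -95.0 95.0 1.0 z -38.0 39.0
-135 113 x -91.0 95.0 0.0 z -21.0 39.0
-130 53 x -92.0 93.0 1.0 z -10.0 39.0
-125 180 x -93.0 86.0 3.0 z -25.0 40.0
-120 138 x -85.0 85.0 1.0 z -30.0 40.0
-115 138 x -85.0 85.0 1.0 z -31.0 39.0
-110 47 x -86.0 87.0 20.0 z -26.0 40.0
-105 21 x -84.0 87.0 48.0 z 12.0 38.0
-100 5 x -49.0 87.0 48.0 z 2.0 34.0
-95 2 x -48.0 -48.0 48.0 z -2.0 0.0
-90 3 x -48.0 -47.0 47.0 z -6.0 3.0
-80 12 x -53.0 -43.0 43.0 z -10.0 11.0
-75 7 x -56.0 -46.0 46.0 z 10.0 13.0
-70 6 x -57.0 -44.0 44.0 z 9.0 11.0
-65 13 x -55.0 55.0 44.0 z 2.0 12.0
-60 11 x -53.0 52.0 43.0 z -4.0 12.0
-55 11 x -51.0 52.0 44.0 z 8.0 12.0
-50 12 x -52.0 52.0 44.0 z -2.0 12.0
-45 15 x -50.0 52.0 43.0 z -11.0 13.0
-40 11 x -50.0 52.0 43.0 z -6.0 12.0
-35 11 x -51.0 52.0 44.0 z -4.0 11.0
-30 5 x -45.0 50.0 44.0 z -2.0 9.0
```

```bash
python3 - <<'E'
from plant import arm
print(arm.grip_depth,[a for a in dir(arm) if a[0]!='_'])
E
```

```text
18.700000000000003 ['Unreachable', 'grip_depth', 'sign_off']
```

```bash
python3 - <<'E'
from mv import *
plan(C-AX*14,axes(-AX,-Y)); print(C-AX*14)
E
```

```text
row [-0.0209, 0.3997, -0.0047, -0.0, 0.0001, 0.0018] deg 0.3301016312398479 mm 100.0783082868445
[634.05106163 154.4780349  118.7       ]
```

Emit:
jog_arm(
  deltas=[
    [[-0.02,0.08,-0.004,0,0,0.002],[-0.02,0.16,-0.004,0,0,0.002],[-0.02,0.24,-0.004,0,0,0.002],[-0.02,0.32,-0.004,0,0,0.002],[-0.02,0.35,-0.004,0,0,0.002]],
  ],
)

```text
time_s: 3.08
position: [603.4, 147.3, 147.5]
eef_rot: [0.698, -0.255, 0.231, -0.627]
ft_force: [0.2, -0.1, 0.5]
finger_gap: 86.7
```

```bash
python3 snap.py 2 195,130,275,210 340,120,420,200; python3 - <<'E'
from mv import *
info();plan(C-AX*14,axes(-AX,-Y))
E
```

```text
t 3.175 p [603.5 146.9 147.6] F [-0.1  0.3  0.1] gap 87.2
[[ 0.1043  0.7589  0.6428]
 [-0.9945  0.082   0.0645]
 [-0.0037 -0.646   0.7633]]
q [ 1.14 -0.32 -1.45  2.31 -1.16  0.07 -0.79]
row [-0.0172, 0.1697, -0.0077, 0.0013, 0.0, -0.0019] deg 0.4066188592484061 mm 42.69346555600705
```

View pics/v2.png

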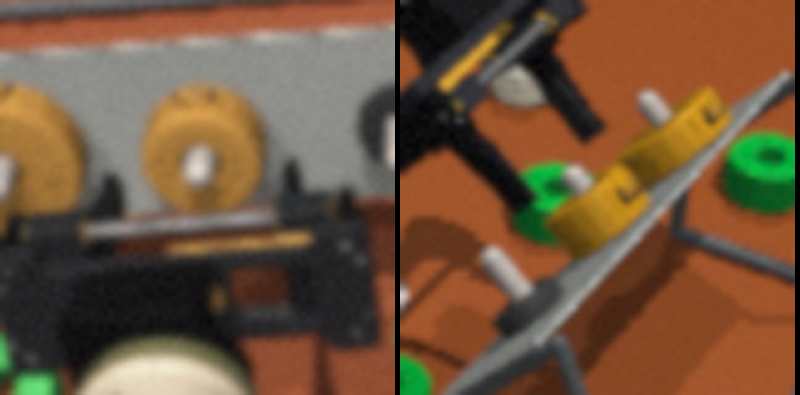

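```bash
cat > kin.py <<'E'
import numpy as np, itertools
from scipy.spatial.transform import Rotation as Ro
from scipy.optimize import least_squares
D=[([1.1164105,.33290841,-.06470136,1.46094583,.0215716,1.34990944,-.08848555],[261.4,-567.3,194.3],[[.4186,-.0006,.9082],[-.9082,.0012,.4186],[-.0013,-1,0]]),
([.81,.14,-.24,1.42,.03,1.58,-.57],[426.9,-344.5,330.],[[.418,.0012,.9085],[-.9085,-.0011,.418],[.0015,-1,.0007]]),
([.79,-.5,-.4,2.24,-.87,.8,-.61],[522.5,-48.5,297.3],[[.1633,.7133,.6816],[-.9861,.1401,.0897],[-.0315,-.6868,.7262]]),
([.46,-.49,-.75,2.41,-.43,.26,-1.49],[538.9,108,210.6],[[.0943,.7638,.6386],[-.9955,.0667,.0672],[.0088,-.642,.7666]]),
([.66,-.42,-1.03,2.37,-.39,.17,-1.6],[558.9,144,182.9],[[.0981,.7618,.6403],[-.9952,.0724,.0664],[.0043,-.6437,.7653]]),
([1.14,-.32,-1.45,2.31,-1.16,.07,-.79],[603.5,146.9,147.6],[[.1043,.7589,.6428],[-.9945,.082,.0645],[-.0037,-.646,.7633]])]
def fk(q,L,sg,tool):
    h,a,b,w,e1,e2,e3=L
    R=Ro.from_euler('z',sg[0]*q[0]); p=np.array([0,0,h]) 
    R=R*Ro.from_euler('y',q[1]); p=p+R.apply([e1,0,a])*1
    R=R*Ro.from_euler('z',sg[1]*q[2]); R=R*Ro.from_euler('y',q[3]); p=p+R.apply([e2,0,b])
    R=R*Ro.from_euler('z',sg[2]*q[4])*Ro.from_euler('y',q[5]); R=R*Ro.from_euler('z',sg[3]*q[6]); p=p+R.apply([0,0,w])
    return p,R*tool
if __name__=='__main__':
    best=None
    for sg in itertools.product((1,-1),repeat=4):
        def res(v):
            tool=Ro.from_rotvec(v[7:10]); o=[]
            for q,p,M in D:
                P,R=fk(q,v[:7],sg,tool); o+=list((P-p)/10)+list((R.as_matrix()-np.array(M)).ravel()*10)
            return o
        for t0 in ([0,1.57,0],[1.57,0,0],[-1.57,0,0],[1.2,1.2,1.2],[-1.2,1.2,1.2]):
            r=least_squares(res,[340,380,380,250,0,0,0]+t0)
            if best is None or r.cost<best[0]: best=(r.cost,sg,r.x)
    print(best)
    c,sg,v=best
    for q,p,M in D:
        P,R=fk(q,v[:7],sg,Ro.from_rotvec(v[7:10])); print((P-p).round(1),np.abs(R.as_matrix()-M).max().round(3))
    np.savez('kin.npz',sg=sg,v=v)
E
python3 kin.py
```

```text
(np.float64(22.283349315031973), (-1, -1, -1, -1), array([ 2.02484488e+02,  3.88737984e+02,  4.49047664e+02,  3.16323041e+02,
        4.92536454e+01, -5.04161676e+01,  3.31609228e+06,  2.39505693e-03,
        2.22012871e+00,  2.21818200e+00]))
[36.9 21.5 -6.7] 0.003
[22.  25.4 -8.8] 0.006
[ 7.7 -2.  12.7] 0.002
[ 1.2 22.4  5.4] 0.005
[-2.9 14.1  1.6] 0.005
[-13.9 -14.1  -4.3] 0.004
```

```bash
cat > kin2.py <<'E'
from kin import *
k=np.load('kin.npz'); v=k['v']
def frames(q):
    R1=Ro.from_euler('z',-q[0]);R2=R1*Ro.from_euler('y',q[1]);R3=R2*Ro.from_euler('z',-q[2]);R4=R3*Ro.from_euler('y',q[3]);R5=R4*Ro.from_euler('z',-q[4]);R6=R5*Ro.from_euler('y',q[5]);R7=R6*Ro.from_euler('z',-q[6])
    return [Ro.identity(),R1,R2,R3,R4,R5,R6,R7]
opts={'base':[(0,2),(3,2),(4,2),(7,2)],'sh':[(0,2),(1,0),(3,2),(4,2),(7,2)],'el':[(0,2),(3,2),(3,0),(4,0),(4,2),(7,2)],'shel':[(0,2),(1,0),(3,2),(3,0),(4,0),(4,2),(7,2)],
'wr':[(0,2),(3,2),(4,2),(6,0),(7,2)],'shwr':[(0,2),(1,0),(3,2),(4,2),(6,0),(7,2)],'elwr':[(0,2),(3,2),(3,0),(4,0),(4,2),(6,0),(7,2)],'all':[(0,2),(1,0),(3,2),(3,0),(4,0),(4,2),(6,0),(7,2)],
'ally':[(0,2),(1,1),(3,2),(3,1),(4,1),(4,2),(6,1),(7,2)]}
for n,o in opts.items():
    A=[];b=[]
    for q,p,M in D:
        F=[f.as_matrix() for f in frames(q)]; A.append(np.array([F[i][:,j] for i,j in o]).T); b+=list(p)
    A=np.vstack(A); x,_,rk,sv=np.linalg.lstsq(A,b,rcond=None); r=A@x-b
    print(n,rk,dict(zip(o,x.round(1))),'rms',np.sqrt((r**2).mean()).round(2),'max',abs(r).max().round(1))
E
python3 kin2.py
```

```text
base 4 {(0, 2): np.float64(298.0), (3, 2): np.float64(375.4), (4, 2): np.float64(491.8), (7, 2): np.float64(335.6)} rms 19.8 max 41.3
sh 5 {(0, 2): np.float64(252.4), (1, 0): np.float64(46.4), (3, 2): np.float64(430.9), (4, 2): np.float64(448.0), (7, 2): np.float64(361.6)} rms 15.48 max 37.8
el 6 {(0, 2): np.float64(334.8), (3, 2): np.float64(403.8), (3, 0): np.float64(4.1), (4, 0): np.float64(48.6), (4, 2): np.float64(496.2), (7, 2): np.float64(360.6)} rms 18.42 max 36.1
shel 7 {(0, 2): np.float64(166.1), (1, 0): np.float64(77.0), (3, 2): np.float64(418.5), (3, 0): np.float64(6.1), (4, 0): np.float64(-69.6), (4, 2): np.float64(404.4), (7, 2): np.float64(333.6)} rms 14.46 max 37.6
wr 5 {(0, 2): np.float64(278.8), (3, 2): np.float64(381.9), (4, 2): np.float64(476.9), (6, 0): np.float64(-21.0), (7, 2): np.float64(335.9)} rms 18.54 max 36.0
shwr 6 {(0, 2): np.float64(252.8), (1, 0): np.float64(57.3), (3, 2): np.float64(440.2), (4, 2): np.float64(446.3), (6, 0): np.float64(12.2), (7, 2): np.float64(367.5)} rms 15.22 max 37.0
elwr 7 {(0, 2): np.float64(303.9), (3, 2): np.float64(413.0), (3, 0): np.float64(-20.8), (4, 0): np.float64(25.8), (4, 2): np.float64(494.5), (6, 0): np.float64(-22.0), (7, 2): np.float64(366.8)} rms 18.0 max 36.2
all 8 {(0, 2): np.float64(138.5), (1, 0): np.float64(124.2), (3, 2): np.float64(405.0), (3, 0): np.float64(68.3), (4, 0): np.float64(-86.3), (4, 2): np.float64(352.4), (6, 0): np.float64(53.7), (7, 2): np.float64(301.9)} rms 12.91 max 35.2
ally 7 {(0, 2): np.float64(260.8), (1, 1): np.float64(-19.5), (3, 2): np.float64(448.8), (3, 1): np.float64(-11.9), (4, 1): np.float64(-11.9), (4, 2): np.float64(488.1), (6, 1): np.float64(-2.9), (7, 2): np.float64(382.1)} rms 1.13 max 3.1
```

```bash
cat > ik.py <<'E'
from kin2 import frames
import numpy as np
from kin import D,Ro
from scipy.optimize import least_squares
from mv import axes,AX,U,Y,C
lo=np.array([-2.6,-.5,-1.47,.16,-1.27,.06,-2.6]);hi=np.array([2.6,2.12,1.34,2.42,4.41,2.06,2.6])
O=[(0,2),(1,1),(3,2),(3,1),(4,2),(6,1),(7,2)]
A=[];b=[]
T=[]
for q,p,M in D:
    F=frames(q); A.append(np.array([F[i].as_matrix()[:,j] for i,j in O]).T); b+=list(p); T.append((F[7].inv()*Ro.from_matrix(M)).as_quat())
X=np.linalg.lstsq(np.vstack(A),b,rcond=None)[0]
TOOL=Ro.from_quat(T).mean()
def fk(q):
    F=frames(q); return sum(F[i].as_matrix()[:,j]*x for (i,j),x in zip(O,X)),F[7]*TOOL
def ik(p,R,n=60,seed=0,q0=None):
    rng=np.random.default_rng(seed); out=[]
    mid=(lo+hi)/2;half=(hi-lo)/2
    for k in range(n):
        s=lo+(hi-lo)*rng.random(7) if q0 is None else q0
        def res(q):
            P,RR=fk(q); m=np.maximum(0,np.abs((q-mid)/half)-.85)
            return np.r_[(P-p)/5,(RR.inv()*R).as_rotvec()*40,m*2,.02*(q-mid)/half]
        r=least_squares(res,np.clip(s,lo+.01,hi-.01),bounds=(lo,hi))
        P,RR=fk(r.x)
        e=np.linalg.norm(P-p)
        mar=np.minimum(r.x-lo,hi-r.x).min()
        if e<2: out.append((mar,r.x,e))
    out.sort(key=lambda t:-t[0]); return out
E
cat > t.py <<'E'
from ik import *
for sg in(-1,1):
  for d in(-24,35):
    o=ik(C+AX*d,axes(-AX,sg*Y),25)
    seen=[]
    for m,q,e in o:
        if all(np.abs(q-s).max()>.3 for s in seen):
            seen.append(q); print(sg,d,'margin',m.round(2),q.round(2),e.round(1))
        if len(seen)>3:break
E
python3 t.py | grep -v '^base\|^sh\|^el\|^wr\|^all'
```

```text
-1 -24 margin 0.07 [-1.56  0.09  1.16  2.35  2.    0.19  2.44] 0.1
-1 35 margin 0.0 [ 1.06 -0.34 -1.4   2.32 -0.92  0.06 -1.06] 0.1
-1 35 margin 0.0 [ 0.98 -0.25 -1.35  2.33  0.67  0.06 -2.6 ] 0.5
-1 35 margin 0.0 [ 0.96 -0.23 -1.34  2.35  1.76  0.06  2.6 ] 1.5
-1 35 margin 0.0 [ 1.08 -0.35 -1.41  2.34  4.41  0.06 -0.1 ] 1.7
1 -24 margin 0.15 [ 0.75  0.27 -1.26  2.27  1.81  0.48 -0.32] 0.0
1 35 margin 0.08 [ 0.56 -0.12 -1.    2.34  1.38  0.2  -0.11] 0.0
1 35 margin 0.0 [ 1.07 -0.34 -1.41  2.32 -0.94  0.06  2.11] 0.1
```

```bash
cat > t.py <<'E'
from ik import *
import sys
off=28
for ph in(15,20,25,30,35):
  f=np.radians(ph); ty=-AX*np.cos(f)-U*np.sin(f)
  for sg in(-1,1):
   R=axes(ty,sg*Y)
   dT=4+9.5*np.sin(f); tip=C+AX*(dT)-U*19*np.sin(f)
   for d in(0,60):
    P=tip+AX*d+ty*off
    o=ik(P,R,14)
    seen=[]
    for m,q,e in o:
        if all(np.abs(q-s).max()>.4 for s in seen):
            seen.append(q); print(ph,sg,d,'margin',m.round(2),q.round(2),e.round(1))
        if len(seen)>1:break
E
python3 t.py | grep -v '^base\|^sh\|^el\|^wr\|^all'
```

```text
15 -1 0 margin 0.28 [-0.84  0.08  0.44  2.14  0.4   0.37 -2.21] 0.0
15 -1 60 margin 0.25 [-0.04 -0.06 -0.4   2.17  0.38  0.47 -2.21] 0.0
15 1 0 margin 0.31 [-0.05  0.11 -0.38  2.11  0.58  0.41  0.77] 0.0
15 1 60 margin 0.24 [-0.29 -0.06 -0.15  2.18  0.42  0.48  0.89] 0.0
20 -1 0 margin 0.38 [-0.19  0.12 -0.22  2.04  0.37  0.5  -2.15] 0.0
20 -1 60 margin 0.31 [-0.2  -0.03 -0.22  2.11  0.28  0.58 -2.1 ] 0.0
20 1 0 margin 0.38 [-0.03  0.13 -0.39  2.04  0.42  0.51  0.94] 0.0
20 1 60 margin 0.31 [-0.24 -0.03 -0.19  2.11  0.29  0.58  1.03] 0.0
25 -1 0 margin 0.45 [-0.19  0.16 -0.21  1.97  0.26  0.61 -2.05] 0.0
25 -1 60 margin 0.39 [-0.2   0.01 -0.22  2.03  0.21  0.69 -2.02] 0.0
25 1 0 margin 0.46 [-0.01  0.17 -0.4   1.96  0.33  0.62  1.04] 0.0
25 1 60 margin 0.39 [-0.18  0.01 -0.23  2.03  0.21  0.69  1.11] 0.0
30 -1 0 margin 0.53 [-0.19  0.2  -0.2   1.89  0.2   0.73 -1.98] 0.0
30 -1 60 margin 0.46 [-0.19  0.06 -0.21  1.96  0.16  0.79 -1.96] 0.0
30 1 0 margin 0.53 [ 0.    0.21 -0.41  1.89  0.28  0.74  1.11] 0.0
30 1 60 margin 0.46 [-0.14  0.06 -0.27  1.96  0.17  0.79  1.17] 0.0
35 -1 0 margin 0.6 [-0.19  0.24 -0.19  1.82  0.15  0.84 -1.93] 0.0
35 -1 60 margin 0.53 [-0.19  0.11 -0.2   1.89  0.12  0.9  -1.92] 0.0
35 1 0 margin 0.61 [ 0.01  0.26 -0.42  1.81  0.24  0.85  1.15] 0.0
35 1 60 margin 0.54 [-0.1   0.12 -0.3   1.88  0.14  0.9   1.2 ] 0.0
```

```bash
python3 - <<'E'
from mv import *
# stage: toward tool-down, x axis approx -Y at (560,-20,320)
plan([575,0,330],axes([.3,0,-1],[.25,-.97,0]))
E
```

```text
row [0.5696, -0.6062, 0.4458, -0.1846, -0.0473, 0.0028] deg 34.298617858500876 mm 235.9313946038183
```

Emit:
jog_arm(
  deltas=[
    [[0.01,-0.1,0.1,-0.03,0,0],[0.08,-0.2,0.25,-0.07,-0.01,0],[0.2,-0.3,0.35,-0.11,-0.02,0.01],[0.35,-0.4,0.4,-0.15,-0.03,0.01],[0.45,-0.45,0.45,-0.18,-0.04,0.02]],
  ],
)

```text
time_s: 3.8
position: [597.4, 41.3, 301.0]
eef_rot: [0.632, -0.454, 0.352, -0.52]
ft_force: [-1.2, -0.6, 1.4]
finger_gap: 87.1
```

```bash
python3 - <<'E'
from mv import *
info();plan([620,-100,300],axes([0,0,-1],[-.16,-.98,0]))
E
```

```text
t 3.8 p [597.4  41.3 301. ] F [-1.2 -0.6  1.4] gap 87.1
[[ 0.2104  0.3375  0.9175]
 [-0.9773  0.0468  0.2068]
 [ 0.0268 -0.9401  0.3397]]
q [ 1.73 -0.43 -1.45  1.66 -0.59  1.22 -1.02]
row [0.5713, 0.0077, -0.0351, -0.1107, 0.1193, -0.0123] deg 29.371681632539282 mm 143.1184466697804
```

```bash
cat > sim.py <<'E'
from ik import *
vmax=np.array([2.22,2.22,2.79,2.79,3.14,3.14,3.14])
def jac(q):
    J=np.zeros((6,7));P,R=fk(q)
    for i in range(7):
        d=np.zeros(7);d[i]=1e-5;p,r=fk(q+d);J[:3,i]=(p-P)/1e-5/1000*SC;J[3:,i]=(r*R.inv()).as_rotvec()/1e-5
    return J,P,R
SC=1.;KN=0.;QN=(lo+hi)/2
def run(q,rows,lam=.02,n=5):
    q=np.array(q,float);P0,R0=fk(q); cp,cR=P0,R0
    for row in rows:
        tp=P0+R0.apply(np.array(row[:3])*250); tR=R0*Ro.from_rotvec(np.array(row[3:])*np.pi)
        dp=tp-cp; dp*=min(1,62.5/max(1e-9,np.linalg.norm(dp))); dw=(tR*cR.inv()).as_rotvec(); dw*=min(1,np.radians(10.7)/max(1e-9,np.linalg.norm(dw)))
        ep,eR=cp+dp,Ro.from_rotvec(dw)*cR; sp,sR=cp,cR
        for k in range(1,n+1):
            gp=sp+(ep-sp)*k/n; gR=Ro.from_rotvec(dw*k/n)*sR
            free=np.ones(7,bool)
            for it in range(3):
                J,P,R=jac(q); e=np.r_[(gp-P)/1000*SC,(gR*R.inv()).as_rotvec()]
                Jf=J[:,free]; Ji=Jf.T@np.linalg.inv(Jf@Jf.T+lam**2*np.eye(6))
                dq=np.zeros(7); dq[free]=Ji@e
                if KN: dq[free]+=(np.eye(free.sum())-Ji@Jf)@(KN/n*(QN-q)[free])/3
                dq=np.clip(dq,-.7*vmax*.125/n*2,.7*vmax*.125/n*2)
                qn=q+dq; bad=(qn<lo+.005)|(qn>hi-.005); q=np.clip(qn,lo+.005,hi-.005)
                free=~bad if bad.sum()<2 else np.ones(7,bool)
        cp,cR=fk(q)
    return q
E
cat > t2.py <<'E'
import sim
from sim import *
calls=[[[-0.15,-0.2,0.25,0,0,0],[-0.3,-0.4,0.5,0,0,0],[-0.4,-0.54,0.7,0,0,0],[-0.45,-0.54,0.85,0,0,0],[-0.55,-0.54,1.0,0,0,0]],
[[-0.2,0.01,0.15,0.055,0.02,-0.009],[-0.4,0.02,0.3,0.11,0.04,-0.018],[-0.6,0.03,0.45,0.165,0.06,-0.027],[-0.8,0.035,0.6,0.22,0.08,-0.036],[-0.95,0.04,0.75,0.275,0.1,-0.045]],
[[-0.2,0.12,-0.05,0.01,0.003,-0.01],[-0.4,0.24,-0.1,0.02,0.006,-0.022],[-0.6,0.36,-0.14,0.02,0.006,-0.022],[-0.74,0.43,-0.17,0.02,0.006,-0.022],[-0.74,0.43,-0.17,0.02,0.006,-0.022]],
[[-0.07,0.07,-0.01,0,0,0],[-0.15,0.14,-0.025,0,0,0.003],[-0.15,0.14,-0.025,0,0,0.003]],
[[-0.02,0.08,-0.004,0,0,0.002],[-0.02,0.16,-0.004,0,0,0.002],[-0.02,0.24,-0.004,0,0,0.002],[-0.02,0.32,-0.004,0,0,0.002],[-0.02,0.35,-0.004,0,0,0.002]],
[[0.01,-0.1,0.1,-0.03,0,0],[0.08,-0.2,0.25,-0.07,-0.01,0],[0.2,-0.3,0.35,-0.11,-0.02,0.01],[0.35,-0.4,0.4,-0.15,-0.03,0.01],[0.45,-0.45,0.45,-0.18,-0.04,0.02]]]
obs=[d[0] for d in D]+[[1.73,-.43,-1.45,1.66,-.59,1.22,-1.02]]
for kn in (0,.3):
  sim.KN=kn; sim.QN=np.array(D[0][0]) 
  for c,a,b in zip(calls,obs[:-1],obs[1:]): print(kn,'sim',run(a,c).round(2),'obs',b)
E
python3 t2.py | grep sim
```

```text
0 sim [ 0.82  0.14 -0.25  1.43  0.03  1.58 -0.57] obs [0.81, 0.14, -0.24, 1.42, 0.03, 1.58, -0.57]
0 sim [ 0.56 -0.5  -0.24  2.32 -0.72  0.71 -0.8 ] obs [0.79, -0.5, -0.4, 2.24, -0.87, 0.8, -0.61]
0 sim [ 0.46 -0.46 -0.86  2.4  -0.16  0.21 -1.84] obs [0.46, -0.49, -0.75, 2.41, -0.43, 0.26, -1.49]
0 sim [ 0.66 -0.42 -1.03  2.38 -0.4   0.16 -1.6 ] obs [0.66, -0.42, -1.03, 2.37, -0.39, 0.17, -1.6]
0 sim [ 1.3  -0.18 -1.46  2.32 -0.45  0.06 -1.38] obs [1.14, -0.32, -1.45, 2.31, -1.16, 0.07, -0.79]
0 sim [ 1.88 -0.5  -1.46  1.59 -0.66  1.33 -0.94] obs [1.73, -0.43, -1.45, 1.66, -0.59, 1.22, -1.02]
0.3 sim [ 0.82  0.14 -0.26  1.43  0.03  1.58 -0.57] obs [0.81, 0.14, -0.24, 1.42, 0.03, 1.58, -0.57]
0.3 sim [ 0.57 -0.5  -0.25  2.32 -0.73  0.71 -0.79] obs [0.79, -0.5, -0.4, 2.24, -0.87, 0.8, -0.61]
0.3 sim [ 0.56 -0.5  -0.93  2.4  -0.44  0.23 -1.57] obs [0.46, -0.49, -0.75, 2.41, -0.43, 0.26, -1.49]
0.3 sim [ 0.73 -0.46 -1.08  2.37 -0.68  0.18 -1.34] obs [0.66, -0.42, -1.03, 2.37, -0.39, 0.17, -1.6]
0.3 sim [ 1.31 -0.18 -1.46  2.31 -0.78  0.06 -1.06] obs [1.14, -0.32, -1.45, 2.31, -1.16, 0.07, -0.79]
0.3 sim [ 1.88 -0.5  -1.46  1.59 -0.66  1.33 -0.94] obs [1.73, -0.43, -1.45, 1.66, -0.59, 1.22, -1.02]
```

```bash
cat > fsim.py <<'E'
from ik import lo,hi,X,TOOL,ik,axes,AX,U,Y,C
import numpy as np, cv2
from scipy.spatial.transform import Rotation as Ro
TM=TOOL.as_matrix(); vmax=np.array([2.22,2.22,2.79,2.79,3.14,3.14,3.14])
# O=[(0,2),(1,1),(3,2),(3,1),(4,2),(6,1),(7,2)]
def rz(a):
    c,s=np.cos(a),np.sin(a); return np.array([[c,-s,0],[s,c,0],[0,0,1]])
def ry(a):
    c,s=np.cos(a),np.sin(a); return np.array([[c,0,s],[0,1,0],[-s,0,c]])
def fkj(q):
    R1=rz(-q[0]);R2=R1@ry(q[1]);R3=R2@rz(-q[2]);R4=R3@ry(q[3]);R5=R4@rz(-q[4]);R6=R5@ry(q[5]);R7=R6@rz(-q[6])
    p0=np.array([0,0,X[0]]);p1=p0+X[1]*R1[:,1];p3=p1+X[2]*R3[:,2]+X[3]*R3[:,1];p4=p3+X[4]*R4[:,2];p6=p4+X[5]*R6[:,1];p=p6+X[6]*R7[:,2]
    ax=np.array([[0,0,-1.],R1[:,1],-R2[:,2],R3[:,1],-R4[:,2],R5[:,1],-R6[:,2]])
    og=np.array([p0,p0,p1,p3,p3,p4,p6])
    J=np.vstack([np.cross(ax,p-og).T/1000,ax.T]); return p,R7@TM,J
def rv(M): return cv2.Rodrigues(M)[0][:,0]
def goto(q,tp,tR,nrow,n=4,lam=.02,track=None):
    cp,cR,_=fkj(q)
    for r in range(nrow):
        dp=tp-cp; dp=dp*min(1,62.5/max(1e-9,np.linalg.norm(dp))); dw=rv(tR@cR.T); dw=dw*min(1,np.radians(10.7)/max(1e-9,np.linalg.norm(dw)))
        sp,sR=cp,cR
        for k in range(1,n+1):
            gp=sp+dp*k/n; gR=cv2.Rodrigues(dw*k/n)[0]@sR; free=np.ones(7,bool)
            for it in range(2):
                P,R,J=fkj(q); e=np.r_[(gp-P)/1000,rv(gR@R.T)]
                Jf=J[:,free]; dq=np.zeros(7); dq[free]=Jf.T@np.linalg.solve(Jf@Jf.T+lam**2*np.eye(6),e)
                lim=.7*vmax*.125/n; dq*=min(1,1/np.max(np.abs(dq)/lim))
                qn=q+dq; bad=(qn<lo+.005)|(qn>hi-.005); q=np.clip(qn,lo+.005,hi-.005)
                free=~bad if bad.sum()<2 else np.ones(7,bool)
        cp,cR,_=fkj(q)
        if track is not None: track.append(q.copy())
    return q
def err(q,tp,tR):
    p,R,_=fkj(q); return np.linalg.norm(p-tp),np.degrees(np.linalg.norm(rv(R@tR.T)))
PH=np.radians(20); TY=-AX*np.cos(PH)-U*np.sin(PH)
def grasp(sg,d,off=28):
    R=axes(TY,sg*Y).as_matrix(); return C+AX*(4+9.5*np.sin(PH)+d)-U*19*np.sin(PH)+TY*off,R
def down(az,yaw,r,z,tilt=0):
    e=np.array([np.cos(az),np.sin(az),0]); 
    y=np.array([0,0,-1.])*np.cos(tilt)+e*np.sin(tilt)
    x=np.array([np.cos(yaw),np.sin(yaw),0]); return np.array([r*np.cos(az),r*np.sin(az),z]),axes(y,x).as_matrix()
E
cat > search.py <<'E'
from fsim import *
import sys
q0=np.array([1.73,-.43,-1.45,1.66,-.59,1.22,-1.02])
rng=np.random.default_rng(int(sys.argv[1])); best=[]
import time; t0=time.time()
while time.time()-t0<150:
    nw=rng.integers(1,4); W=[]; q=q0; tr=[]; 
    for _ in range(nw):
        az=rng.uniform(-1.2,.3); W.append((az,rng.uniform(-np.pi,np.pi),rng.uniform(480,760),rng.uniform(270,450),rng.uniform(-.3,.7)))
        q=goto(q,*down(*W[-1]),10,track=tr,n=2)
    sg=rng.choice([-1,1]); G=grasp(sg,70)
    q=goto(q,*G,15,track=tr,n=2)
    e=err(q,*G)
    if e[0]>3 or e[1]>2: continue
    tr2=[];q2=goto(q,*grasp(sg,0),6,track=tr2,n=2); e=err(q2,*grasp(sg,0)); m=np.minimum(np.array(tr2)-lo,hi-np.array(tr2)).min()
    if e[0]>3: continue
    zs=min(fkj(t)[0][2] for t in tr[:-12])
    sc=m-(.3 if zs<240 else 0)
    best.append((sc,m,sg,W,q2,zs)); best.sort(key=lambda t:-t[0]); best=best[:4]
for b in best: print('B',round(b[0],2),b[2],[tuple(np.round(w,2)) for w in b[3]],b[4].round(2),round(b[5]))
E
for i in 1 2 3 4; do python3 search.py $i | grep ^B & done; wait
```

```text
B 0.4 1 [(np.float64(-1.12), np.float64(0.18), np.float64(600.64), np.float64(329.01), np.float64(0.61))] [ 0.57  0.25 -1.05  2.02  0.7   0.59  0.75] 282
B 0.4 1 [(np.float64(-0.96), np.float64(-0.01), np.float64(606.03), np.float64(300.88), np.float64(0.07)), (np.float64(-1.01), np.float64(-0.31), np.float64(601.15), np.float64(435.18), np.float64(-0.17))] [ 0.55  0.24 -1.02  2.02  0.69  0.59  0.76] 301
B 0.4 1 [(np.float64(-0.79), np.float64(0.43), np.float64(601.79), np.float64(446.37), np.float64(-0.26)), (np.float64(-0.64), np.float64(-1.82), np.float64(550.5), np.float64(409.18), np.float64(0.59)), (np.float64(-1.02), np.float64(-0.98), np.float64(624.36), np.float64(344.82), np.float64(0.47))] [ 0.54  0.24 -1.01  2.02  0.68  0.58  0.76] 296
B 0.39 1 [(np.float64(0.15), np.float64(-0.44), np.float64(657.09), np.float64(307.56), np.float64(-0.07)), (np.float64(-0.41), np.float64(-0.01), np.float64(501.94), np.float64(448.76), np.float64(0.57))] [ 0.53  0.23 -1.    2.02  0.67  0.58  0.77] 330
B 0.4 1 [(np.float64(-0.23), np.float64(-0.9), np.float64(559.54), np.float64(408.84), n
[... 3041 characters left out ...]
float64(444.35), np.float64(0.61)), (np.float64(-0.35), np.float64(-0.85), np.float64(485.43), np.float64(366.86), np.float64(0.53))] [ 0.56  0.24 -1.03  2.02  0.69  0.59  0.75] 264fsim.py:27: RuntimeWarning: divide by zero encountered in scalar divide
  lim=.7*vmax*.125/n; dq*=min(1,1/np.max(np.abs(dq)/lim))
fsim.py:27: RuntimeWarning: divide by zero encountered in scalar divide
  lim=.7*vmax*.125/n; dq*=min(1,1/np.max(np.abs(dq)/lim))
fsim.py:27: RuntimeWarning: divide by zero encountered in scalar divide
  lim=.7*vmax*.125/n; dq*=min(1,1/np.max(np.abs(dq)/lim))
fsim.py:27: RuntimeWarning: divide by zero encountered in scalar divide
  lim=.7*vmax*.125/n; dq*=min(1,1/np.max(np.abs(dq)/lim))
```

```bash
cat > to.py <<'E'
from fsim import *
from mv import st,info
from scipy.spatial.transform import Rotation as Ro
def rel(tp,tR,note=''):
    s,p,R=st(); d=R.inv().apply(tp-p)/250; w=rv(R.as_matrix().T@tR)/np.pi
    print(note,'row',np.r_[d,w].round(3).tolist(),'mm %.1f deg %.1f'%(np.linalg.norm(d)*250,np.linalg.norm(w)*180)); return s['joints']
def pred(q,tp,tR,n):
    q=goto(np.array(q),tp,tR,n); print('pred q',q.round(2),'err',np.round(err(q,tp,tR),1)); return q
E
python3 - <<'E' | grep -v "^base\|^sh\|^el\|^wr\|^all"
from to import *
W=down(-.23,-.9,560,409,.68); print(W[0]); q=rel(*W); q=pred(q,*W,10)
q=pred(q,*grasp(1,70),15); print(grasp(1,70)[0]); q=pred(q,*grasp(1,0),6)
E
```

```text
[ 545.2531812  -127.66741318  409.        ]
 row [0.628, -0.508, -0.184, 0.071, -0.117, -0.096] mm 207.2 deg 30.1
pred q [ 1.16 -0.48 -0.69  1.87 -0.5   1.01 -0.48] err [0. 0.]
pred q [ 0.69 -0.04 -1.09  2.08  0.21  0.58  1.11] err [0. 0.]
[574.27266011 148.48018858 148.1415949 ]
pred q [ 0.54  0.24 -1.01  2.02  0.68  0.58  0.76] err [0. 0.]fsim.py:27: RuntimeWarning: divide by zero encountered in scalar divide
  lim=.7*vmax*.125/n; dq*=min(1,1/np.max(np.abs(dq)/lim))
```

Emit:
jog_arm(
  deltas=[
    [[0.63,-0.51,-0.18,0.07,-0.12,-0.1],[0.63,-0.51,-0.18,0.07,-0.12,-0.1],[0.63,-0.51,-0.18,0.07,-0.12,-0.1],[0.63,-0.51,-0.18,0.07,-0.12,-0.1],[0.63,-0.51,-0.18,0.07,-0.12,-0.1]],
  ],
)

```text
time_s: 4.42
position: [545.8, -127.8, 407.0]
eef_rot: [0.644, -0.519, 0.095, -0.555]
ft_force: [0.4, 0.4, -0.6]
finger_gap: 86.7
```

```bash
cat > run.sh <<'E'
python3 -W ignore - | grep -v "^base \|^sh\|^el\|^wr \|^all"
E
cat > p.py <<'E'
from to import *
info()
W=down(-.23,-.9,560,409,.68); q=rel(*W); 
q=pred(q,*grasp(1,70),15); rel(*grasp(1,70)); q=pred(q,*grasp(1,0),6)
E
bash run.sh < p.py
```

```text
t 4.425 p [ 545.8 -127.8  407. ] F [ 0.4  0.4 -0.6] gap 86.7
[[ 0.3666  0.615   0.6981]
 [-0.8127 -0.1536  0.5621]
 [ 0.453  -0.7734  0.4435]]
q [ 1.12 -0.48 -0.67  1.88 -0.47  0.98 -0.49]
 row [0.002, -0.008, 0.002, 0.001, 0.003, 0.004] mm 2.1 deg 0.8
pred q [ 0.68 -0.04 -1.07  2.08  0.22  0.58  1.11] err [0. 0.]
 row [-1.325, 0.701, 0.241, 0.105, -0.832, 0.031] mm 379.7 deg 151.0
pred q [ 0.53  0.23 -1.    2.02  0.67  0.58  0.77] err [0. 0.]
```

```bash
cat > p.py <<'E'
from to import *
s,p,R=st(); G=grasp(1,70); w=rv(R.as_matrix().T@G[1])
def part(f): return R.as_matrix()@cv2.Rodrigues(w*f)[0]
q=s['joints']
A=(np.array([545,-20,380]),part(.34));B=(np.array([530,90,310]),part(.68))
rel(*A); 
for t in (A,B,G): q=pred(q,*t,5)
B2=(G[0]+[0,0,0],G[1])
E
bash run.sh < p.py
```

```text
row [-0.401, 0.015, 0.192, 0.036, -0.283, 0.011] mm 111.1 deg 51.3
pred q [ 0.51 -0.46 -0.44  1.98 -0.23  0.88  0.04] err [0. 0.]
pred q [ 0.24 -0.41 -0.45  2.06 -0.11  0.82  0.64] err [0. 0.]
pred q [ 0.19 -0.04 -0.61  2.1   0.25  0.59  1.07] err [0. 0.]
```

Emit:
jog_arm(
  deltas=[
    [[-0.08,0.0,0.04,0.007,-0.057,0.002],[-0.16,0.01,0.08,0.014,-0.113,0.004],[-0.24,0.01,0.12,0.021,-0.17,0.006],[-0.32,0.015,0.15,0.029,-0.226,0.009],[-0.4,0.015,0.19,0.036,-0.283,0.011]],
  ],
)

```text
time_s: 5.05
position: [545.0, -16.9, 378.1]
eef_rot: [-0.659, 0.67, 0.215, 0.267]
ft_force: [-0.0, -0.8, 0.6]
finger_gap: 86.9
```

```bash
cat > p.py <<'E'
from to import *
info()
s,p,R=st(); G=grasp(1,70); w=rv(R.as_matrix().T@G[1])
def part(f): return R.as_matrix()@cv2.Rodrigues(w*f)[0]
q=s['joints']
B=(np.array([530,90,310]),part(.52))
rel(*B); 
for t in (B,G): q=pred(q,*t,5)
E
bash run.sh < p.py
```

```text
t 5.05 p [545.  -16.9 378.1] F [-0.  -0.8  0.6] gap 86.9
[[ 0.7647  0.6401  0.0744]
 [-0.0641 -0.0393  0.9972]
 [ 0.6412 -0.7673  0.011 ]]
q [ 0.7  -0.48 -0.55  1.97 -0.36  0.9   0.16]
 row [-0.248, 0.154, 0.419, 0.035, -0.284, 0.011] mm 127.6 deg 51.5
pred q [ 0.35 -0.42 -0.52  2.06 -0.18  0.83  0.72] err [0. 0.]
pred q [ 0.32 -0.04 -0.73  2.09  0.24  0.59  1.08] err [0. 0.]
```

Emit:
jog_arm(
  deltas=[
    [[-0.05,0.03,0.08,0.007,-0.057,0.002],[-0.1,0.06,0.17,0.014,-0.114,0.004],[-0.15,0.09,0.25,0.021,-0.17,0.007],[-0.2,0.12,0.34,0.028,-0.227,0.009],[-0.25,0.15,0.42,0.035,-0.284,0.011]],
  ],
)

```text
time_s: 5.68
position: [529.6, 90.7, 311.1]
eef_rot: [-0.54, 0.687, 0.481, -0.07]
ft_force: [0.3, 0.4, 0.4]
finger_gap: 87.1
```

```bash
cat > p.py <<'E'
from to import *
info()
s,p,R=st(); G=grasp(1,70);q=s['joints']
rel(*G); pred(q,*G,5)
E
bash run.sh < p.py
```

```text
t 5.675 p [529.6  90.7 311.1] F [0.3 0.4 0.4] gap 87.1
[[ 0.5266  0.5853 -0.6165]
 [ 0.7373  0.0466  0.6739]
 [ 0.4232 -0.8095 -0.4071]]
q [ 0.42 -0.43 -0.57  2.05 -0.23  0.84  0.76]
 row [-0.011, 0.643, 0.311, 0.033, -0.261, 0.01] mm 178.6 deg 47.5
pred q [ 0.41 -0.04 -0.82  2.09  0.24  0.59  1.09] err [0. 0.]
```

Emit:
jog_arm(
  deltas=[
    [[0,0.1,0.05,0.007,-0.054,0.002],[0,0.22,0.11,0.014,-0.11,0.004],[-0.01,0.35,0.17,0.02,-0.164,0.006],[-0.01,0.48,0.24,0.027,-0.218,0.008],[-0.01,0.64,0.31,0.033,-0.261,0.01]],
  ],
)

```text
time_s: 6.3
position: [575.5, 149.6, 149.6]
eef_rot: [-0.335, 0.581, 0.643, -0.369]
ft_force: [-0.2, -0.5, 0.0]
finger_gap: 87.0
```

```bash
python3 snap.py 3 195,130,275,210 340,110,420,190;cat > p.py <<'E'
from to import *
info()
s,p,R=st(); G=grasp(1,70);q=s['joints']
rel(*G); pred(q,*G,5)
# tip frame
from h import pts
d={}
for n in('scene','top'):
    D=np.load(f'pics/{n}3.npy');P=pts(n,D);T=R.inv().apply((P.reshape(-1,3)-p)).reshape(P.shape)
    m=(abs(T[...,0])<75)&(T[...,1]<20)&(T[...,1]>-70)&(abs(T[...,2])<16)&(D>0)&(P[...,2]>100)&(abs(T[...,0])>36)
    print('T',n,np.sort(T[m][:,1])[-12:].round(0)); 
    for sg in(1,-1):
        k=m&(T[...,0]*sg>0)&(T[...,1]<-30); print(n,sg,T[k].min(0).round(),T[k].max(0).round(),k.sum(),np.median(T[k],0).round(1))
E
bash run.sh < p.py
```

```text
t 6.4 p [573.3 150.3 145.5] F [-0.8 -0.9  0.4] gap 86.9
[[-0.0997  0.4921 -0.8648]
 [ 0.995   0.0534 -0.0843]
 [ 0.0047 -0.8689 -0.495 ]]
q [ 0.34 -0.03 -0.75  2.09  0.23  0.59  1.09]
 row [-0.008, -0.008, -0.008, -0.002, -0.001, 0.001] mm 3.4 deg 0.4
pred q [ 0.34 -0.04 -0.75  2.09  0.24  0.59  1.08] err [0. 0.]
T scene [-28. -28. -28. -28. -27. -26. -25.  10.  15.  15.  16.  17.]
scene 1 [ 37. -70. -12.] [ 57. -30.  13.] 72 [ 44.9 -50.3  -2.7]
scene -1 [-60. -70. -14.] [-44. -31.  11.] 76 [-53.4 -51.3  -3. ]
T top [-50. -48. -36. -34.  14.  15.  16.  17.  17.  17.  17.  18.]
top 1 [ 41. -68. -15.] [ 51. -34.  -6.] 13 [ 44.4 -55.  -12.4]Traceback (most recent call last):
  File "<stdin>", line 13, in <module>
    return umr_minimum(a, axis, None, out, keepdims, initial, where)
ValueError: zero-size array to reduction operation minimum which has no identity
```

View pics/v3.png

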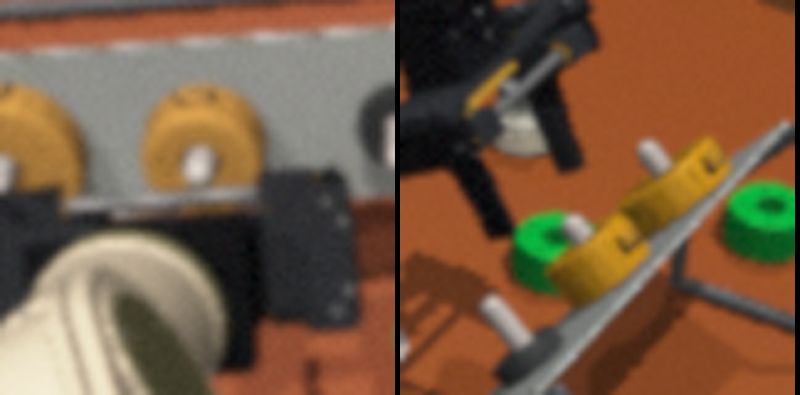

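```bash
cat > p.py <<'E'
from h import *
from mv import AX,U,Y,C
B=np.c_[AX,U,Y]
for n,k in(('scene','0'),('top','0')):
    d=np.load(f'pics/{n}{k}.npy');P=pts(n,d);h=cv2.cvtColor(cv2.imread(f'pics/{n}{k}.png'),cv2.COLOR_BGR2HSV)
    m=(h[...,0]>=12)&(h[...,0]<=26)&(h[...,1]>130)&(h[...,2]>70)&(d>0)
    T=(P-C)@B; k=m&(np.abs(T[...,2])<50)&(np.abs(T[...,1])<50)&(T[...,0]>-10)&(T[...,0]<60)
    t=T[k]; print(n,len(t),'5%',np.percentile(t,[2,10,50,90,98],axis=0).round(1).T.tolist())
    f=t[(np.hypot(t[:,1],t[:,2])<26)&(np.hypot(t[:,1],t[:,2])>14)]; print(' face axial',np.percentile(f[:,0],[10,50,90]).round(1),len(f))
    r=t[t[:,0]<25]; 
    if len(r)>10: print(' side r',np.hypot(r[:,1],r[:,2]).mean().round(1),len(r))
    # panel plane axial
    g=(h[...,1]<40)&(h[...,2]>90)&(np.abs(T[...,2])<160)&(np.abs(T[...,1])<60)&(np.abs(T[...,0])<15)
    t=T[g]; A=np.c_[t[:,1:],np.ones(len(t))]; print(' panel plane',np.linalg.lstsq(A,t[:,0],rcond=None)[0].round(3),np.median(t[:,0]).round(2),len(t))
E
bash run.sh <p.py
```

```text
scene 215 5% [[2.6, 6.1, 20.9, 35.3, 37.5], [-12.8, -5.0, 20.5, 32.6, 35.6], [-37.6, -34.6, -24.0, 3.4, 13.5]]
 face axial [35.7 36.5 37.8] 9
 side r 33.6 131
 panel plane [-2.200e-02 -1.000e-03  1.155e+00] 0.72 211
top 417 5% [[13.4, 20.9, 36.3, 39.5, 41.3], [-26.9, -18.9, 14.2, 31.7, 37.0], [-31.8, -26.3, -6.1, 19.6, 25.6]]
 face axial [35.3 37.5 40.2] 161
 side r 34.1 62
 panel plane [ 0.003 -0.004  1.329] 1.45 2181
```

```bash
cat > p.py <<'E'
from h import *
from mv import AX,U,Y,C
from scipy.optimize import least_squares
B=np.c_[AX,U,Y]
for n in('scene','top'):
    k='0'
    d=np.load(f'pics/{n}{k}.npy');P=pts(n,d);h=cv2.cvtColor(cv2.imread(f'pics/{n}{k}.png'),cv2.COLOR_BGR2HSV)
    m=(h[...,0]>=12)&(h[...,0]<=26)&(h[...,1]>110)&(h[...,2]>50)&(d>0)
    T=(P-C)@B; q=m&(np.abs(T[...,2])<45)&(np.abs(T[...,1])<45)&(T[...,0]>3)&(T[...,0]<50)
    t=T[q]
    # point-to-solid distance: top face or side
    def res(v):
        r=np.hypot(t[:,1]-v[1],t[:,2]-v[2])-33; a=t[:,0]-36-v[0]
        return np.where((r>-3)&(a<-1)|(r>0),r,np.where(a<-3,0,a)) if 0 else np.where(np.abs(r)<np.abs(a),r,a)
    r=least_squares(res,[0,0,0],loss='soft_l1',f_scale=2); print(n,len(t),'axial,U,Y',r.x.round(2),np.abs(r.fun).mean().round(2), (np.abs(res(r.x))<3).mean())
    # peg points: bright low-sat in front of face
    for name,off,th in(('mid',0,36),('big',110,30),('core',-110,16)):
        q=(h[...,1]<60)&(h[...,2]>110)&(np.abs(T[...,1]-3)<15)&(np.abs(T[...,2]-off)<15)&(T[...,0]>th+6)&(T[...,0]<70)
        t2=T[q]-[0,3,off]
        if len(t2)>2: print('  peg',name,len(t2),t2.mean(0).round(1),t2[:,0].max().round(1))
E
bash run.sh <p.py
```

```text
scene 210 axial,U,Y [-0.03 -0.32 -1.65] 2.22 0.7238095238095238
  peg mid 10 [48.5  4.7 -4.5] 54.2
  peg big 14 [44.4  5.9 -5.4] 52.6
  peg core 39 [37.7  5.3 -5.4] 53.3
top 445 axial,U,Y [ 1.32  0.79 -1.81] 1.61 0.8786516853932584
  peg mid 25 [50.9  5.3 -2.5] 59.5
  peg big 32 [48.5  5.5 -3.6] 57.0
  peg core 47 [44.1  5.6 -2.3] 58.0
```

```bash
sed -i 's/^C=.*/&\nC=C+1.0*AX-1.2*Y/' mv.py; cat > p.py <<'E'
from to import *
for i in range(3): s,p,R=st(); print(p.round(1),s['dq'].round(3))
G=grasp(1,0);q=s['joints']
rel(*grasp(1,35)); rel(*G); print(G[0]); pred(q,*G,5)
E
bash run.sh <p.py
```

```text
[573.3 150.3 145.5] [ 0.009 -0.101  0.049 -0.022 -0.167  0.046  0.05 ]
[573.3 150.3 145.5] [ 0.009 -0.101  0.049 -0.022 -0.167  0.046  0.05 ]
[573.3 150.3 145.5] [ 0.009 -0.101  0.049 -0.022 -0.167  0.046  0.05 ]
 row [-0.013, 0.12, -0.055, -0.002, -0.001, 0.001] mm 33.2 deg 0.4
 row [-0.013, 0.251, -0.104, -0.002, -0.001, 0.001] mm 68.0 deg 0.4
[626.98241036 152.56277899 103.7745949 ]
pred q [ 0.29  0.17 -0.72  2.03  0.53  0.54  0.87] err [0. 0.]
```

Emit:
jog_arm(
  deltas=[
    [[-0.006,0.06,-0.028,-0.002,-0.001,0.001],[-0.013,0.12,-0.055,-0.002,-0.001,0.001],[-0.013,0.12,-0.055,-0.002,-0.001,0.001],[-0.013,0.12,-0.055,-0.002,-0.001,0.001]],
  ],
)

```text
time_s: 6.9
position: [601.7, 149.1, 131.8]
eef_rot: [-0.334, 0.583, 0.643, -0.367]
ft_force: [-0.6, 0.1, 0.6]
finger_gap: 86.8
```

```bash
python3 snap.py 4 195,130,275,210 340,110,420,190;cat > p.py <<'E'
from to import *
s,p,R=st();info(); print(s['dq'].round(3))
rel(*grasp(1,35)); rel(*grasp(1,0))
E
bash run.sh < p.py
```

```text
t 7.0 p [601.7 149.3 131.7] F [-0.4 -0.1 -1.1] gap 87.2
[[-0.0984  0.5042 -0.858 ]
 [ 0.9951  0.051  -0.0842]
 [ 0.0013 -0.8621 -0.5068]]
q [ 0.33  0.06 -0.75  2.06  0.37  0.56  1.  ]
[ 0.     0.006 -0.002  0.002  0.004 -0.002  0.002]
 row [0.003, 0.016, 0.016, 0.003, -0.001, 0.0] mm 5.7 deg 0.5
 row [0.003, 0.148, -0.031, 0.003, -0.001, 0.0] mm 37.8 deg 0.5
```

View pics/v4.png

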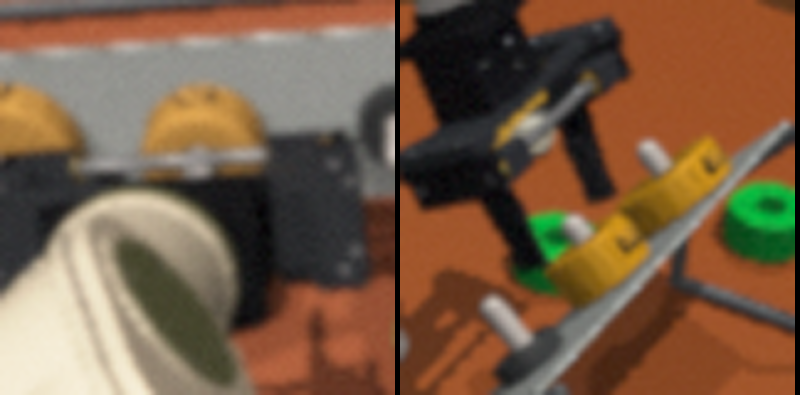

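Emit:
jog_arm(
  deltas=[
    [[0.003,0.05,0.0,0.003,-0.001,0],[0.003,0.1,-0.015,0.003,-0.001,0],[0.003,0.145,-0.03,0.003,-0.001,0],[0.003,0.145,-0.03,0.003,-0.001,0],[0.003,0.145,-0.03,0.003,-0.001,0]],
  ],
)

```text
time_s: 7.62
position: [626.2, 152.8, 103.8]
eef_rot: [-0.336, 0.58, 0.642, -0.372]
ft_force: [0.4, 0.1, -0.2]
finger_gap: 87.2
```

```bash
python3 snap.py 5 195,130,275,210 340,110,420,190;cat > p.py <<'E'
from to import *
s,p,R=st();info(); print(s['dq'].round(3))
rel(*grasp(1,0))
from h import pts
D=np.load('pics/scene5.npy');P=pts('scene',D); B=np.c_[AX,U,Y]
g=cv2.imread('pics/scene5.png').max(2); T=(P-C)@B; Tt=R.inv().apply((P.reshape(-1,3)-p)).reshape(P.shape)
m=(g<75)&(abs(Tt[...,0])<70)&(abs(Tt[...,0])>35)&(Tt[...,1]>-70)&(Tt[...,1]<0)&(abs(Tt[...,2])<16)
for sg in(1,-1):
    k=m&(Tt[...,0]*sg>0); print(sg,k.sum(),'axial',np.sort(T[k][:,0])[:6].round(1),'Y',np.percentile(T[k][:,2],[5,50,95]).round(1),'tool y max',np.sort(Tt[k][:,1])[-4:].round(1))
E
bash run.sh < p.py
```

```text
t 7.725 p [626.3 152.7 103.9] F [ 0.6 -1.1 -0.4] gap 87.3
[[-1.019e-01  4.955e-01 -8.626e-01]
 [ 9.948e-01  5.070e-02 -8.840e-02]
 [-1.000e-04 -8.671e-01 -4.981e-01]]
q [ 0.29  0.17 -0.73  2.02  0.52  0.55  0.89]
[ 0.     0.002 -0.001 -0.002  0.004 -0.001 -0.003]
 row [-0.001, 0.002, -0.002, -0.001, 0.001, 0.0] mm 0.7 deg 0.2
1 33 axial [ 4.9  7.6 13.  20.6 22.7 23.3] Y [41.1 47.  68.6] tool y max [-43.6 -32.9 -27.  -23.8]
-1 71 axial [ 3.9  7.1  7.2  8.6  9.7 10.1] Y [-59.4 -54.9 -46.5] tool y max [-30.2 -29.9 -29.8 -26. ]
```

View pics/v5.png

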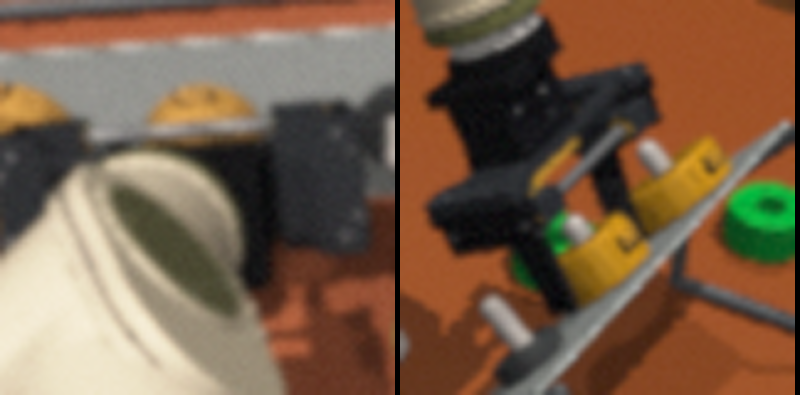

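Emit:
jog_arm(
  deltas=[
    [[0,0,0,0,0,0],[0,0,0,0,0,0],[0,0,0,0,0,0],[0,0,0,0,0,0],[0,0,0,0,0,0]],
  ],
  hand=-1,
)

```text
time_s: 8.35
position: [626.3, 152.8, 103.3]
eef_rot: [-0.336, 0.58, 0.642, -0.372]
ft_force: [-1.8, 0.1, 2.0]
finger_gap: 64.7
```

```bash
cat > p.py <<'E'
from to import *
s,p,R=st();info(); print(s['dq'].round(3),s['moment'].round(2))
tp=p+AX*75; rel(tp,R.as_matrix()); rel(p+AX*20,R.as_matrix()); pred(s['joints'],tp,R.as_matrix(),6)
E
bash run.sh < p.py
```

```text
t 8.35 p [626.3 152.8 103.3] F [-1.8  0.1  2. ] gap 64.7
[[-1.021e-01  4.948e-01 -8.630e-01]
 [ 9.948e-01  5.090e-02 -8.850e-02]
 [ 2.000e-04 -8.675e-01 -4.974e-01]]
q [ 0.29  0.17 -0.72  2.02  0.52  0.55  0.89]
[-0.001 -0.001 -0.    -0.001  0.001 -0.     0.001] [ 0.07  0.62 -0.01]
 row [0.001, -0.282, 0.103, 0.0, 0.0, 0.0] mm 75.0 deg 0.0
 row [0.0, -0.075, 0.028, 0.0, 0.0, 0.0] mm 20.0 deg 0.0
pred q [ 0.36 -0.06 -0.77  2.1   0.2   0.6   1.11] err [0. 0.]
```

Emit:
jog_arm(
  deltas=[
    [[0,-0.003,-0.01,0,0,0],[0,-0.04,0.004,0,0,0],[0,-0.08,0.018,0,0,0],[0,-0.12,0.033,0,0,0],[0,-0.12,0.033,0,0,0]],
  ],
)

```text
time_s: 8.98
position: [604.1, 150.1, 125.7]
eef_rot: [-0.336, 0.58, 0.642, -0.372]
ft_force: [0.5, -0.1, -4.5]
finger_gap: 64.8
```

```bash
cat > p.py <<'E'
from to import *
s,p,R=st();info(); print(s['dq'].round(3),s['moment'].round(2))
E
bash run.sh < p.py
```

```text
t 8.975 p [604.1 150.1 125.7] F [ 0.5 -0.1 -4.5] gap 64.8
[[-1.017e-01  4.955e-01 -8.626e-01]
 [ 9.948e-01  5.020e-02 -8.850e-02]
 [-5.000e-04 -8.671e-01 -4.981e-01]]
q [ 0.34  0.08 -0.76  2.05  0.39  0.57  0.98]
[-0.008  0.023  0.014 -0.006  0.03  -0.007 -0.02 ] [-0.01  0.85 -0.02]
```

Emit:
jog_arm(
  deltas=[
    [[0,-0.04,0.015,0,0,0],[0,-0.08,0.03,0,0,0],[0,-0.12,0.045,0,0,0],[0,-0.17,0.06,0,0,0],[0,-0.17,0.06,0,0,0]],
  ],
)

```text
time_s: 9.6
position: [570.6, 146.8, 155.0]
eef_rot: [-0.335, 0.58, 0.642, -0.372]
ft_force: [0.4, -0.2, -4.1]
finger_gap: 64.7
```

```bash
python3 snap.py 6 185,130,285,230 330,100,430,200; cat > p.py <<'E'
from to import *
s,p,R=st();info(); print(s['dq'].round(3),s['moment'].round(2)); print((p-grasp(1,0)[0])@np.c_[AX,U,Y])
E
bash run.sh < p.py
```

```text
t 9.7 p [570.6 146.7 154.3] F [ 0.1  0.3 -4.1] gap 64.2
[[-1.018e-01  4.948e-01 -8.630e-01]
 [ 9.948e-01  5.060e-02 -8.830e-02]
 [-1.000e-04 -8.675e-01 -4.974e-01]]
q [ 0.37 -0.06 -0.77  2.09  0.2   0.61  1.13]
[-0.001  0.013 -0.001 -0.001 -0.004  0.001  0.003] [-0.03  0.91 -0.  ]
[75.88082122  2.22825001 -0.18252464]
```

View pics/v6.png

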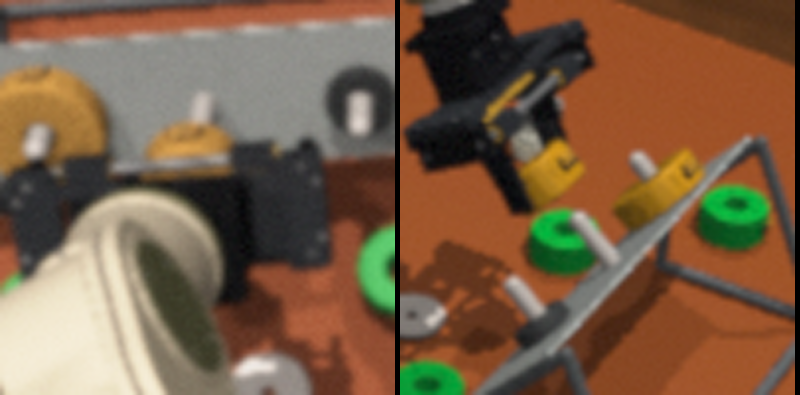

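```bash
cat > place.py <<'E'
from to import *
Rg=np.array([[-.1021,.4948,-.8630],[.9948,.0509,-.0885],[.0002,-.8675,-.4974]]); pg=np.array([626.3,152.8,103.3])
v=Rg.T@(C-pg); v[0]=0; axt=Rg.T@AX; axt[0]=0; axt/=np.linalg.norm(axt)   # ring base centre & axis in tool frame
S=np.array([550.3,-207.8,12.])
def placepose(az,h,s=S,v=v,axt=axt):
    # tool rotation with R@axt = z, tool x horizontal; e azimuth az
    z=np.array([0,0,1.]);e=np.array([np.cos(az),np.sin(az),0]);y_=np.cross(z,e)
    ut=np.cross([1.,0,0],axt) # U in tool frame: U = Y x AX
    R=np.c_[y_,z,e]@np.c_[[1.,0,0],axt,ut].T
    return s+[0,0,h]-R@v,R
if __name__=='__main__':
    print('v',v,'axt',axt)
    s,p,R=st()
    az0=np.arctan2(-.36,.93)
    for az in np.arange(-np.pi,np.pi,np.pi/6):
        tr=[];q=goto(s['joints'],p+np.array([-20,-30,120]),R.as_matrix(),4,track=tr)
        q=goto(q,*placepose(az,150),25,track=tr); e=err(q,*placepose(az,150)); n=len(tr)
        q=goto(q,*placepose(az,0),10,track=tr);e2=err(q,*placepose(az,0))
        t=np.array(tr); print('az',az.round(2),np.round(e,1),np.round(e2,1),'q',q.round(2),'marg',np.minimum(t-lo,hi-t).min().round(2),np.minimum(t-lo,hi-t)[n:].min().round(2))
E
bash run.sh <place.py
```

```text
v [  0.         -23.52263409  -9.32492426] axt [ 0.         -0.93872701  0.34466157]
az -3.14 [ 38.7 116.4] [24.9 87.9] q [ 1.3   1.03 -1.46  1.9   1.3   1.28  2.6 ] marg 0.0 0.0
az -2.62 [0. 0.] [0. 0.] q [ 0.61  0.37 -0.19  1.93 -0.36  0.67 -0.35] marg 0.24 0.49
az -2.09 [0. 0.] [0. 0.] q [ 0.63  0.47 -0.18  1.78 -0.34  0.9   0.15] marg 0.24 0.64
az -1.57 [0. 0.] [0. 0.] q [ 0.61  0.58 -0.2   1.62 -0.23  1.11  0.55] marg 0.24 0.8
az -1.05 [0. 0.] [0. 0.] q [ 0.57  0.66 -0.25  1.49 -0.07  1.28  0.91] marg 0.24 0.63
az -0.52 [0. 0.] [0. 0.] q [ 0.53  0.71 -0.3   1.42  0.11  1.38  1.27] marg 0.24 0.54
az -0.0 [0. 0.] [0. 0.] q [ 0.47  0.7  -0.35  1.44  0.28  1.39  1.63] marg 0.24 0.53
az 0.52 [0. 0.] [0. 0.] q [ 0.42  0.65 -0.35  1.53  0.43  1.32  2.01] marg 0.24 0.54
az 1.05 [0. 0.] [0. 0.] q [ 0.36  0.55 -0.33  1.68  0.53  1.16  2.4 ] marg 0.07 0.12
az 1.57 [15.2  4.6] [0. 0.] q [ 1.06  0.92 -1.32  1.82  1.26  1.42  2.5 ] marg 0.0 0.0
az 2.09 [35.6 33.1] [12.4 20.8] q [ 1.22  1.02 -1.46  1.94  1.43  1.38  2.6 ] marg 0.0 0.0
az 2.62 [35.6 65.2] [16.9 50.3] q [ 1.3   0.98 -1.46  2.    1.42  1.24  2.6 ] marg 0.0 0.0
```

```bash
cat > p.py <<'E'
from place import *
s,p,R=st(); R=R.as_matrix(); q=s['joints']
A=(p+np.array([-20,-30,120]),R); rel(*A); q=pred(q,*A,3)
B=placepose(-.24,150); print(B[0],np.degrees(np.linalg.norm(rv(R.T@B[1]))))
M=((A[0]+B[0])/2+[0,0,20],R@cv2.Rodrigues(rv(R.T@B[1])/2)[0])
q=pred(q,*M,5);q=pred(q,*B,5);
E
bash run.sh <p.py
```

```text
row [-0.111, -0.462, -0.159, 0.0, 0.0, 0.0] mm 125.3 deg 0.0
pred q [ 0.36 -0.26 -0.62  1.98 -0.07  0.86  1.42] err [0. 0.]
[ 533.92236135 -203.79211827  143.13261112] 53.46205800660452
pred q [ 0.47  0.1  -0.48  1.68  0.02  1.28  1.49] err [0. 0.]
pred q [ 0.5   0.57 -0.34  1.31  0.16  1.65  1.49] err [0. 0.]
```

Emit:
jog_arm(
  deltas=[
    [[-0.03,-0.12,-0.04,0,0,0],[-0.06,-0.25,-0.09,0,0,0],[-0.09,-0.37,-0.13,0,0,0],[-0.11,-0.46,-0.16,0,0,0]],
  ],
)

```text
time_s: 10.2
position: [551.1, 116.7, 275.1]
eef_rot: [-0.336, 0.58, 0.642, -0.372]
ft_force: [-0.2, 0.1, -3.5]
finger_gap: 64.6
```

```bash
cat > p.py <<'E'
from place import *
info();s,p,R=st(); R=R.as_matrix(); q=s['joints']
B=placepose(-.24,150)
M=((p+B[0])/2+[0,0,30],R@cv2.Rodrigues(rv(R.T@B[1])/2)[0])
rel(*M);q=pred(q,*M,5);q=pred(q,*B,5);
E
bash run.sh <p.py
```

```text
t 10.2 p [551.1 116.7 275.1] F [-0.2  0.1 -3.5] gap 64.6
[[-1.015e-01  4.951e-01 -8.629e-01]
 [ 9.948e-01  5.050e-02 -8.810e-02]
 [-1.000e-04 -8.674e-01 -4.976e-01]]
q [ 0.37 -0.25 -0.62  1.97 -0.08  0.87  1.43]
 row [-0.634, 0.076, 0.158, 0.138, 0.056, 0.005] mm 164.5 deg 26.7
pred q [ 0.48  0.09 -0.49  1.67  0.02  1.3   1.49] err [0. 0.]
pred q [ 0.51  0.57 -0.35  1.31  0.17  1.65  1.49] err [0. 0.]
```

Emit:
jog_arm(
  deltas=[
    [[-0.12,0.01,0.03,0.028,0.011,0.001],[-0.25,0.03,0.06,0.055,0.022,0.002],[-0.38,0.045,0.09,0.083,0.033,0.003],[-0.51,0.06,0.125,0.11,0.045,0.004],[-0.63,0.076,0.158,0.138,0.056,0.005]],
  ],
)

```text
time_s: 10.82
position: [542.6, -43.8, 237.2]
eef_rot: [-0.506, 0.529, 0.51, -0.452]
ft_force: [0.8, 1.0, -3.6]
finger_gap: 64.6
```

```bash
cat > p.py <<'E'
from place import *
info();s,p,R=st(); q=s['joints']
B=placepose(-.24,120); print(B[0])
rel(*B);q=pred(q,*B,5);
E
bash run.sh <p.py
```

```text
t 10.825 p [542.6 -43.8 237.2] F [ 0.8  1.  -3.6] gap 64.6
[[ 0.0714  0.082  -0.9941]
 [ 0.9968  0.0305  0.0741]
 [ 0.0364 -0.9962 -0.0796]]
q [ 0.48  0.1  -0.49  1.66  0.02  1.31  1.49]
[ 533.92236135 -203.79211827  113.13261112]
 row [-0.658, 0.472, 0.026, 0.136, 0.055, 0.004] mm 202.6 deg 26.4
pred q [ 0.51  0.59 -0.34  1.34  0.17  1.59  1.48] err [0. 0.]
```

Emit:
jog_arm(
  deltas=[
    [[-0.15,0.05,0.005,0.028,0.011,0.001],[-0.33,0.14,0.01,0.055,0.022,0.002],[-0.5,0.27,0.018,0.083,0.033,0.003],[-0.6,0.38,0.023,0.11,0.045,0.004],[-0.658,0.472,0.026,0.136,0.055,0.004]],
  ],
)

```text
time_s: 11.45
position: [534.3, -204.3, 111.1]
eef_rot: [0.645, -0.45, -0.353, 0.506]
ft_force: [-0.1, 0.2, -3.5]
finger_gap: 64.5
```

Emit:
jog_arm(
  deltas=[
    [[0,0,0,0,0,0],[0,0,0,0,0,0],[0,0,0,0,0,0]],
  ],
)

```text
time_s: 11.82
position: [535.2, -201.4, 115.4]
eef_rot: [0.643, -0.451, -0.356, 0.506]
ft_force: [0.7, 0.2, -3.6]
finger_gap: 64.2
```

```bash
python3 snap.py 7 310,130,420,240 240,160,350,270; cat > p.py <<'E'
from place import *
info();s,p,R=st(); print(s['dq'].round(3))
B=placepose(-.24,120); rel(*B)
E
bash run.sh <p.py
```

```text
t 11.925 p [ 534.9 -201.6  115.3] F [-0.5 -0.4 -3.7] gap 64.8
[[ 0.2347 -0.3293 -0.9146]
 [ 0.9721  0.0811  0.2202]
 [ 0.0016 -0.9407  0.3391]]
q [ 0.5   0.58 -0.34  1.34  0.16  1.59  1.49]
[ 0.001  0.005  0.001  0.001 -0.001  0.002 -0.   ]
 row [-0.009, 0.009, -0.001, 0.002, 0.001, 0.0] mm 3.2 deg 0.4
```

View pics/v7.png

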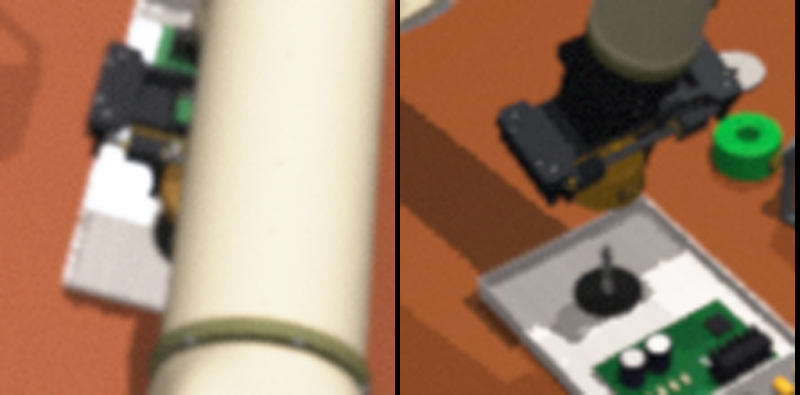

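```bash
cat > ringchk.py <<'E'
from place import *
from h import *
from scipy.optimize import least_squares
import sys
def chk(k,p,R,n='scene'):
    base=p+R@v; ax=R@axt; x=R[:,0]; u=np.cross(x,ax)
    d=np.load(f'pics/{n}{k}.npy');P=pts(n,d);h=cv2.cvtColor(cv2.imread(f'pics/{n}{k}.png'),cv2.COLOR_BGR2HSV)
    B=np.c_[ax,u,x]; T=(P-base)@B
    m=(h[...,0]>=12)&(h[...,0]<=26)&(h[...,1]>110)&(h[...,2]>40)&(d>0)&(np.abs(T[...,2])<45)&(np.abs(T[...,1])<45)&(T[...,0]>-12)&(T[...,0]<48)
    t=T[m]; uv=np.argwhere(m)
    print(n,'base pred',base.round(1),'ax',ax.round(3),'npts',len(t),'axial pct',np.percentile(t[:,0],[2,10,90,98]).round(1))
    s=t[(t[:,0]<32)]
    def res(w):
        r=np.hypot(s[:,1]-w[0],s[:,2]-w[1])-33; return r
    r=least_squares(res,[0,0],loss='soft_l1'); print(' side fit (u,x) off',r.x.round(2),'mean res',r.fun.mean().round(2),'world',(r.x[0]*u+r.x[1]*x).round(2))
    return base,ax
if __name__=='__main__':
    s,p,R=st(); base,ax=chk(sys.argv[1],p,R.as_matrix())
    # overlay
    from fit import cyl
    im=cv2.imread(f'pics/scene{sys.argv[1]}.png'); u0,v0,u1,v1=map(int,sys.argv[2].split(',')); Sc=8
    a=cv2.resize(im[v0:v1,u0:u1],None,fx=Sc,fy=Sc,interpolation=cv2.INTER_CUBIC)
    f=lambda P:np.round((proj('scene',P)+.5-[u0,v0])*Sc-.5).astype(np.int32)
    uu=np.cross(R.as_matrix()[:,0],ax); P=cyl(base,ax,uu,32.5,36)
    cv2.polylines(a,[f(P[:72]),f(P[72:])],True,(255,0,0),1)
    P=cyl(S,np.array([0,0,1.]),np.array([1.,0,0]),31,.1);cv2.polylines(a,[f(P[:72])],True,(0,0,255),1)
    P=np.array([S,S+[0,0,54.5]]);cv2.polylines(a,[f(P)],False,(0,255,255),1)
    cv2.imwrite(f'pics/rc{sys.argv[1]}.png',a)
E
python3 -W ignore ringchk.py 7 265,190,330,260 | grep -v "^base {\|^base 4\|^sh\|^el\|^wr \|^all"
```

```text
scene base pred [ 551.2 -205.6  134.3] ax [-0.006 -0.     1.   ] npts 222 axial pct [ 2.9  6.8 35.  37.5]
 side fit (u,x) off [-0.01 -1.01] mean res -1.53 world [-0.25 -0.98 -0.  ]
```

View pics/rc7.png

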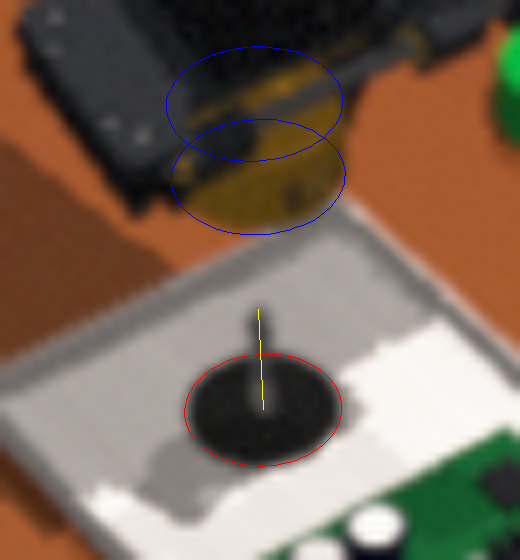

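```bash
cat > p.py <<'E'
from place import *
for h in(62,5): rel(*placepose(-.24,h))
E
bash run.sh <p.py
```

```text
row [-0.01, 0.227, -0.08, 0.002, 0.001, 0.0] mm 60.2 deg 0.4
 row [-0.01, 0.442, -0.157, 0.002, 0.001, 0.0] mm 117.2 deg 0.4
```

Emit:
jog_arm(
  deltas=[
    [[-0.01,0.07,-0.02,0.002,0.001,0],[-0.01,0.15,-0.05,0.002,0.001,0],[-0.01,0.227,-0.08,0.002,0.001,0],[-0.01,0.227,-0.08,0.002,0.001,0],[-0.01,0.227,-0.08,0.002,0.001,0]],
  ],
)

```text
time_s: 12.55
position: [533.5, -203.9, 53.9]
eef_rot: [0.646, -0.449, -0.353, 0.506]
ft_force: [-0.6, -0.1, -3.4]
finger_gap: 64.7
```

```bash
python3 snap.py 8 310,130,420,240 240,160,350,270; python3 -W ignore ringchk.py 8 265,190,330,260 | grep -v "^base {\|^base 4\|^sh\|^el\|^wr \|^all"; cat > p.py <<'E'
from place import *
info();s,p,R=st(); print(s['dq'].round(3))
for h in(62,20,3): rel(*placepose(-.24,h))
E
bash run.sh <p.py
```

```text
scene base pred [ 550.3 -208.1   73.3] ax [ 0.002 -0.001  1.   ] npts 174 axial pct [ 3.6  9.5 35.2 38.6]
 side fit (u,x) off [-0.33 -1.64] mean res -1.72 world [-0.71 -1.52 -0.  ]
t 12.65 p [ 533.9 -204.1   54.4] F [ 0.2  0.4 -3.6] gap 64.7
[[ 2.381e-01 -3.362e-01 -9.112e-01]
 [ 9.712e-01  8.330e-02  2.231e-01]
 [ 9.000e-04 -9.381e-01  3.464e-01]]
q [ 0.5   0.64 -0.33  1.39  0.18  1.5   1.48]
[-0.001 -0.005 -0.001  0.001  0.001  0.    -0.   ]
 row [0.001, -0.003, 0.001, -0.001, -0.0, 0.0] mm 0.8 deg 0.1
 row [0.001, 0.155, -0.057, -0.001, -0.0, 0.0] mm 41.3 deg 0.1
 row [0.001, 0.219, -0.081, -0.001, -0.0, 0.0] mm 58.3 deg 0.1
```

View pics/rc8.png

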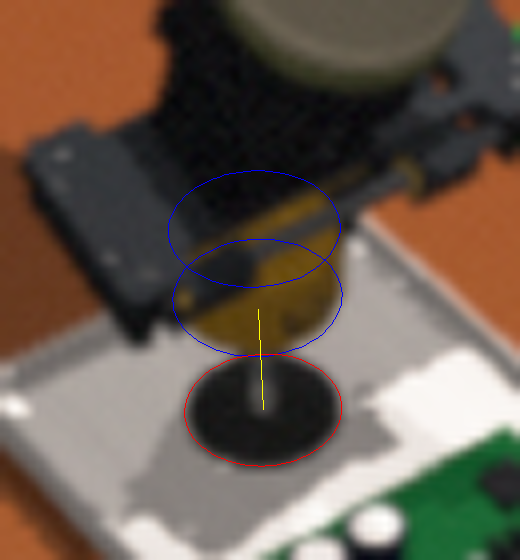

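Emit:
jog_arm(
  deltas=[
    [[0.001,0.07,-0.026,0,0,0],[0.001,0.14,-0.052,0,0,0],[0.001,0.2,-0.074,0,0,0],[0.001,0.219,-0.081,0,0,0],[0.001,0.219,-0.081,0,0,0]],
  ],
)

```text
time_s: 13.28
position: [533.2, -203.5, -5.0]
eef_rot: [0.646, -0.449, -0.353, 0.507]
ft_force: [1.1, -0.0, -3.6]
finger_gap: 64.3
```

```bash
python3 snap.py 9 310,130,420,240 240,160,350,270; python3 -W ignore ringchk.py 9 265,190,330,260 | grep -v "^base {\|^base 4\|^sh\|^el\|^wr \|^all"; cat > p.py <<'E'
from place import *
info();s,p,R=st(); print(s['dq'].round(3),s['moment'].round(2))
for h in(3,0,-3): rel(*placepose(-.24,h))
E
bash run.sh <p.py
```

```text
scene base pred [ 550.  -207.7   14. ] ax [ 0.002 -0.002  1.   ] npts 159 axial pct [ 2.2  7.2 34.8 37.2]
 side fit (u,x) off [-0.78 -2.41] mean res -1.0 world [-1.33 -2.16 -0.  ]
t 13.375 p [ 533.5 -203.7   -4.8] F [ 1.2 -0.8 -4.2] gap 65.0
[[ 0.2381 -0.3371 -0.9109]
 [ 0.9712  0.0836  0.2229]
 [ 0.001  -0.9378  0.3473]]
q [ 0.5   0.71 -0.32  1.42  0.2   1.4   1.47]
[ 0.002 -0.002 -0.    -0.    -0.    -0.     0.002] [-0.04 -0.76  0.01]
 row [-0.0, -0.004, -0.0, -0.001, -0.0, 0.0] mm 1.0 deg 0.2
 row [-0.0, 0.007, -0.004, -0.001, -0.0, 0.0] mm 2.1 deg 0.2
 row [-0.0, 0.018, -0.009, -0.001, -0.0, 0.0] mm 5.1 deg 0.2
```

View pics/rc9.png

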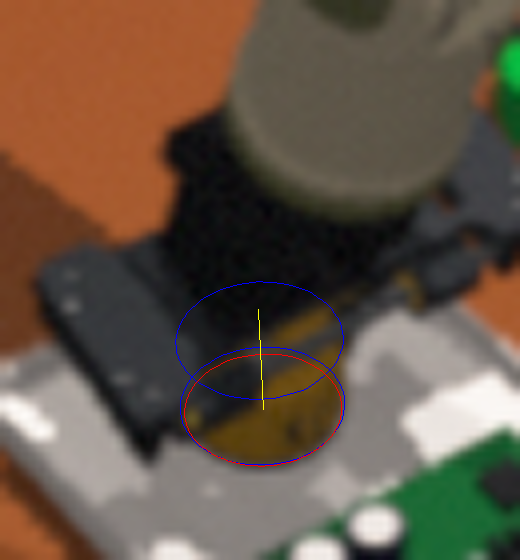

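Emit:
jog_arm(
  deltas=[
    [[0,0.005,-0.002,0,0,0],[0,0.008,-0.003,0,0,0],[0,0.008,-0.003,0,0,0]],
  ],
)

```text
time_s: 13.75
position: [533.6, -203.7, -5.5]
eef_rot: [0.646, -0.449, -0.353, 0.506]
ft_force: [-2.7, 0.6, 6.2]
finger_gap: 64.5
```

Emit:
jog_arm(
  deltas=[
    [[0,0.004,-0.0015,0,0,0],[0,0.006,-0.002,0,0,0],[0,0.006,-0.002,0,0,0]],
  ],
)

```text
time_s: 14.12
position: [533.7, -203.8, -5.6]
eef_rot: [0.646, -0.449, -0.353, 0.506]
ft_force: [-5.1, 0.4, 18.3]
finger_gap: 64.1
```

Emit:
jog_arm(
  deltas=[
    [[0,-0.007,0.0025,0,0,0],[0,-0.007,0.0025,0,0,0],[0,-0.007,0.0025,0,0,0]],
  ],
)

```text
time_s: 14.5
position: [533.6, -203.7, -5.6]
eef_rot: [0.646, -0.449, -0.353, 0.506]
ft_force: [-1.5, 0.1, 6.8]
finger_gap: 64.1
```

Emit:
jog_arm(
  deltas=[
    [[0,0,0,0,0,0],[0,0,0,0,0,0],[0,0,0,0,0,0],[0,0,0,0,0,0],[0,0,0,0,0,0]],
  ],
  hand=0.75,
)

```text
time_s: 15.12
position: [533.3, -203.6, -6.6]
eef_rot: [0.646, -0.449, -0.353, 0.506]
ft_force: [-0.2, -0.8, 0.4]
finger_gap: 76.4
```

```bash
python3 snap.py 10 310,130,420,240 240,160,350,270; cat > p.py <<'E'
from place import *
info();s,p,R=st(); R=R.as_matrix()
d=np.array([0,0,1.])
print('up axis in tool',R.T@d, 'ringaxis', axt)
q=s['joints']; rel(p+[0,0,130],R); pred(q,p+[0,0,130.],R,5)
E
bash run.sh <p.py
```

```text
t 15.225 p [ 533.3 -203.6   -6.6] F [ 0.4 -0.8 -0.3] gap 75.7
[[ 0.2381 -0.3376 -0.9107]
 [ 0.9712  0.0837  0.2229]
 [ 0.001  -0.9376  0.3478]]
q [ 0.5   0.71 -0.32  1.42  0.2   1.4   1.47]
up axis in tool [ 0.00098405 -0.93757042  0.3477941 ] ringaxis [ 0.         -0.93872701  0.34466157]
 row [0.001, -0.488, 0.181, 0.0, 0.0, 0.0] mm 130.0 deg 0.0
pred q [ 0.5   0.59 -0.33  1.33  0.16  1.61  1.49] err [0. 0.]
```

View pics/v10.png

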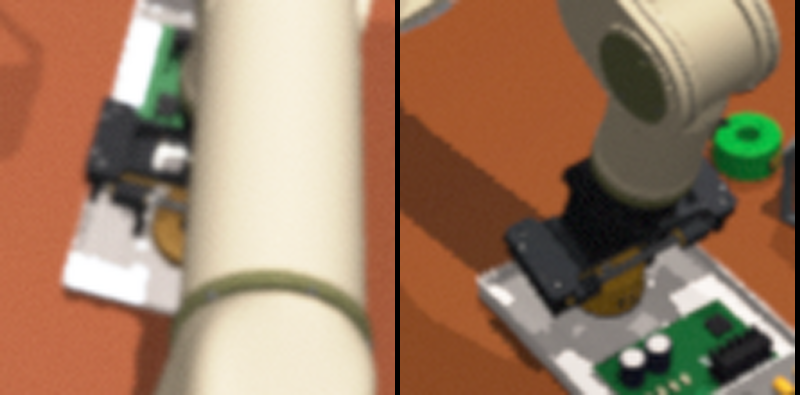

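Emit:
jog_arm(
  deltas=[
    [[0,-0.08,0.03,0,0,0],[0,-0.18,0.067,0,0,0],[0,-0.28,0.104,0,0,0],[0,-0.38,0.141,0,0,0],[0,-0.488,0.181,0,0,0]],
  ],
)

```text
time_s: 15.85
position: [533.4, -203.7, 126.1]
eef_rot: [0.646, -0.449, -0.353, 0.506]
ft_force: [0.7, -0.2, 0.7]
finger_gap: 76.4
```

```bash
cat > plate.py <<'E'
from to import *
OFF=28.
PL=np.array([439.6,116.,0])
def ppose(yaw,h,c=PL):
    # tool straight down, tip at height h, jaw axis azimuth yaw
    x=np.array([np.cos(yaw),np.sin(yaw),0]); R=axes([0,0,-1],x).as_matrix()
    return c+[0,0,h-OFF],R
if __name__=='__main__':
    info();s,p,R=st()
    for yaw in np.arange(-np.pi,np.pi,np.pi/6):
        tr=[]
        q=goto(s['joints'],*ppose(yaw,150),20,track=tr);e=err(q,*ppose(yaw,150)); n=len(tr)
        q=goto(q,*ppose(yaw,2),6,track=tr);e2=err(q,*ppose(yaw,2)); t=np.array(tr)
        # afterwards to stud
        T=np.array([550.3,-207.8,0]); 
        q3=goto(q,*ppose(yaw,150),6,track=tr);q3=goto(q3,*ppose(yaw,150,T),15,track=tr); q3=goto(q3,*ppose(yaw,60,T),6,track=tr); e3=err(q3,*ppose(yaw,60,T)); t=np.array(tr)
        print('yaw',yaw.round(2),np.round(e,1),np.round(e2,1),np.round(e3,1),q.round(2),'marg',np.minimum(t-lo,hi-t).min().round(2))
E
bash run.sh <plate.py
```

```text
t 15.85 p [ 533.4 -203.7  126.1] F [ 0.7 -0.2  0.7] gap 76.4
[[ 2.381e-01 -3.365e-01 -9.111e-01]
 [ 9.712e-01  8.330e-02  2.230e-01]
 [ 9.000e-04 -9.380e-01  3.467e-01]]
q [ 0.5   0.58 -0.33  1.33  0.16  1.62  1.5 ]
yaw -3.14 [0. 0.] [0. 0.] [40.1 11. ] [ 0.64  0.48 -1.13  2.08  0.55  0.92  2.35] marg 0.0
yaw -2.62 [42.8 22.9] [4.6 1. ] [33.2 38.1] [ 0.84  0.84 -1.46  2.07  0.93  1.17  2.6 ] marg 0.0
yaw -2.09 [40.9 44.2] [42.  27.8] [28.5 63.9] [ 0.77  1.02 -1.46  2.01  1.06  1.41  2.6 ] marg 0.0
yaw -1.57 [0. 0.] [0. 0.] [0. 0.] [-0.    0.26 -0.38  2.1   0.13  0.81 -2.04] marg 0.32
yaw -1.05 [0. 0.] [0. 0.] [0. 0.] [ 0.01  0.26 -0.4   2.1   0.14  0.81 -1.52] marg 0.32
yaw -0.52 [0. 0.] [0. 0.] [0. 0.] [ 0.04  0.26 -0.43  2.09  0.15  0.81 -1.01] marg 0.33
yaw -0.0 [0. 0.] [0. 0.] [0. 0.] [ 0.07  0.27 -0.46  2.09  0.16  0.82 -0.5 ] marg 0.33
yaw 0.52 [0. 0.] [0. 0.] [0. 0.] [ 0.11  0.27 -0.51  2.09  0.18  0.82  0.01] marg 0.33
yaw 1.05 [0. 0.] [0. 0.] [0. 0.] [ 0.16  0.28 -0.57  2.09  0.21  0.82  0.51] marg 0.33
yaw 1.57 [0. 0.] [0. 0.] [0. 0.] [ 0.22  0.29 -0.63  2.09  0.24  0.83  1.02] marg 0.33
yaw 2.09 [0. 0.] [0. 0.] [0. 0.] [ 0.25  0.3  -0.67  2.09  0.25  0.83  1.53] marg 0.33
yaw 2.62 [0. 0.] [0. 0.] [0. 0.] [ 0.28  0.31 -0.7   2.09  0.26  0.83  2.04] marg 0.0
```

```bash
cat > p.py <<'E'
from plate import *
s,p,R=st();q=s['joints']
A=ppose(1.35,130,np.array([480.,-50,0]));B=ppose(1.35,100)
rel(*A);q=pred(q,*A,5);q=pred(q,*B,5)
E
bash run.sh <p.py
```

```text
row [0.546, 0.213, 0.298, -0.113, -0.006, 0.001] mm 164.5 deg 20.3
pred q [ 0.46  0.13 -0.48  1.92  0.07  1.1   1.3 ] err [0. 0.]
pred q [ 0.24  0.12 -0.63  2.01  0.08  1.03  0.92] err [0. 0.]
```

Emit:
jog_arm(
  deltas=[
    [[0.11,0.02,0.06,-0.023,-0.001,0],[0.22,0.06,0.12,-0.046,-0.002,0],[0.33,0.11,0.18,-0.069,-0.004,0],[0.44,0.16,0.24,-0.091,-0.005,0.001],[0.546,0.21,0.3,-0.113,-0.006,0.001]],
  ],
  hand=1,
)

```text
time_s: 16.48
position: [479.8, -48.9, 102.1]
eef_rot: [-0.551, 0.553, 0.443, -0.441]
ft_force: [-0.5, 0.1, 0.9]
finger_gap: 86.7
```

```bash
cat > p.py <<'E'
from plate import *
info();s,p,R=st();q=s['joints']
B=ppose(1.35,100)
rel(*B);q=pred(q,*B,5)
E
bash run.sh <p.py
```

```text
t 16.475 p [479.8 -48.9 102.1] F [-0.5  0.1  0.9] gap 86.7
[[ 2.190e-01  4.400e-03 -9.757e-01]
 [ 9.757e-01 -0.000e+00  2.190e-01]
 [ 9.000e-04 -1.000e+00 -4.300e-03]]
q [ 0.46  0.13 -0.48  1.93  0.06  1.1   1.31]
 row [0.608, 0.119, 0.302, 0.001, -0.0, 0.0] mm 172.4 deg 0.3
pred q [ 0.25  0.12 -0.63  2.01  0.09  1.03  0.92] err [0. 0.]
```

Emit:
jog_arm(
  deltas=[
    [[0.2,0.03,0.1,0.001,0,0],[0.4,0.07,0.2,0.001,0,0],[0.608,0.119,0.302,0.001,0,0],[0.608,0.119,0.302,0.001,0,0],[0.608,0.119,0.302,0.001,0,0]],
  ],
)

```text
time_s: 17.1
position: [439.9, 114.6, 72.0]
eef_rot: [0.553, -0.551, -0.442, 0.442]
ft_force: [-0.0, -0.6, 0.5]
finger_gap: 87.0
```

```bash
python3 snap.py 11 310,130,420,240 240,160,350,270; cat > p.py <<'E'
from plate import *
info();s,p,R=st();q=s['joints']; print(s['dq'].round(3))
B=ppose(1.35,30)
rel(*B);q=pred(q,*B,5)
from h import *
crop(cv2.imread('pics/top11.png'),335,165,395,215,12,'pics/t11.png')
crop(cv2.imread('pics/scene11.png'),270,205,330,260,12,'pics/s11.png')
crop(cv2.imread('pics/scene11.png'),290,120,380,200,8,'pics/s11b.png')
E
bash run.sh <p.py
```

```text
t 17.2 p [440.2 113.7  71.7] F [-0.5 -0.1  0.7] gap 86.7
[[ 0.2214 -0.0019 -0.9752]
 [ 0.9752  0.0014  0.2214]
 [ 0.001  -1.      0.0022]]
q [ 0.25  0.12 -0.63  2.01  0.08  1.03  0.93]
[ 0.006  0.005  0.001  0.005 -0.003 -0.003 -0.002]
 row [0.008, 0.279, 0.004, -0.001, -0.001, 0.0] mm 69.8 deg 0.2
pred q [ 0.21  0.24 -0.62  2.07  0.18  0.88  0.84] err [0. 0.]
```

View pics/t11.png

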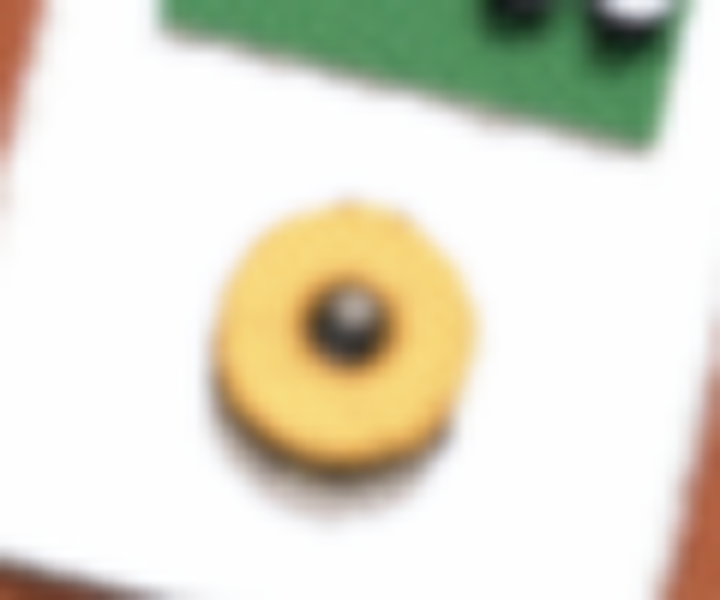

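View pics/s11.png

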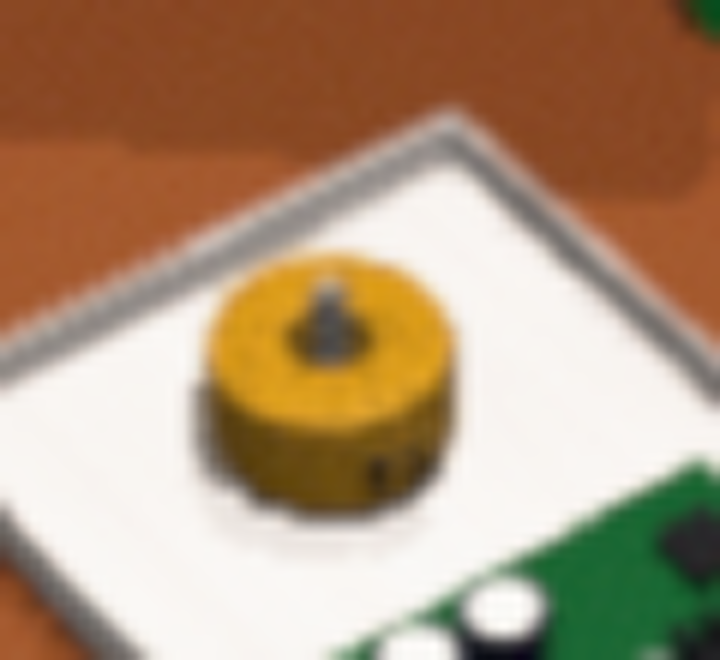

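View pics/s11b.png

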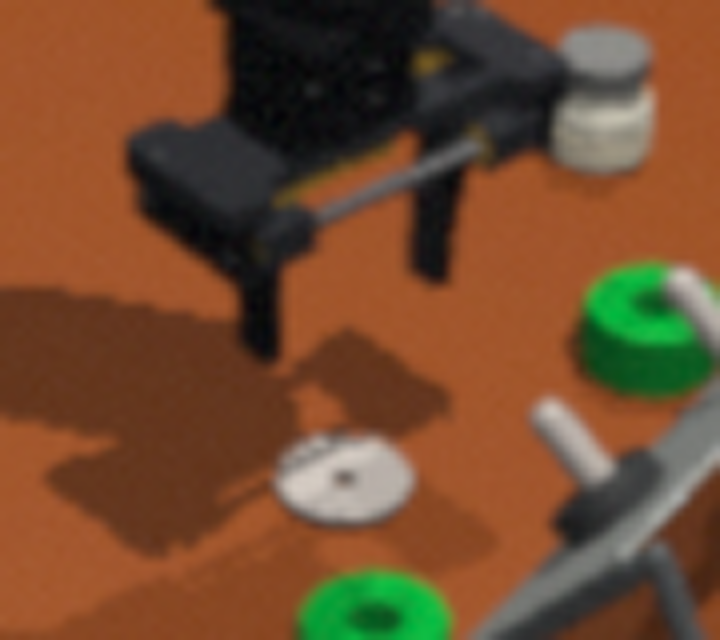

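```bash
cat > p.py <<'E'
from h import *
from fit import cyl,hull
from scipy.optimize import minimize
z=np.array([0,0,1.]);x=np.array([1.,0,0])
import fit
for n,near in(('top',(363,192)),('scene',(297,236))):
    im=cv2.imread(f'pics/{n}11.png');h=cv2.cvtColor(im,cv2.COLOR_BGR2HSV)
    m=((h[...,1]>90)&(h[...,0]>14)&(h[...,0]<30)).astype(np.uint8)
    if n=='scene': m=((h[...,1]>140)&(h[...,0]>14)&(h[...,0]<30)).astype(np.uint8)
    mk=fit.blob(n,m,near); print(n,mk.sum())
    P=lambda q:cyl(np.array([q[0],q[1],12.]),z,x,32.7,36)
    f=lambda q:fit.area_iou(n,P(q),mk)
    r=min((minimize(f,[550+a,-208+b],method='Nelder-Mead',options=dict(initial_simplex=[[550+a,-208+b],[556+a,-208+b],[550+a,-202+b]])) for a in(-2,2) for b in (-2,2)),key=lambda r:r.fun); print(' ring',r.x.round(2),r.fun)
    # hole: dark blob and stud location
    print(' proj S@48,66.5',proj(n,[[550.3,-207.8,48],[550.3,-207.8,66.5],[550.3,-207.8,57]]).round(2).tolist())
E
bash run.sh <p.py; python3 - <<'E'
f=lambda u,v,o:((u+.5)/12-.5+o[0],(v+.5)/12-.5+o[1])
print('top tip',f(354,306,(335,165)),'hole',f(348,326,(335,165)));print('scene tip',f(331,285,(270,205)),'stud at face',f(328,345,(270,205)),'face ctr',f(332,343,(270,205)))
E
```

```text
top 377
 ring [ 549.77 -208.42] 0.18427211733499765
 proj S@48,66.5 [[363.36, 191.62], [364.01, 190.09], [363.67, 190.88]]
scene 341
 ring [ 548.3  -203.92] 0.2142602495543672
 proj S@48,66.5 [[297.03, 232.46], [296.83, 228.16], [296.93, 230.38]]
top tip (364.0416666666667, 190.04166666666666) hole (363.5416666666667, 191.70833333333334)
scene tip (297.125, 228.29166666666666) stud at face (296.875, 233.29166666666666) face ctr (297.2083333333333, 233.125)
```

```bash
cat > p.py <<'E'
from plate import *
s,p,R=st();q=s['joints']
B=ppose(-.22,40);q=rel(*B);q=pred(q,*B,9)
B=ppose(-.22,3);q=pred(q,*B,5)
B=ppose(1.35,3);q=pred(q,*B,9)
E
bash run.sh <p.py
```

```text
row [0.008, 0.239, 0.004, -0.001, 0.499, -0.0] mm 59.8 deg 89.8
pred q [ 0.05  0.2  -0.44  2.07  0.11  0.9  -0.67] err [0. 0.]
pred q [ 0.04  0.26 -0.43  2.09  0.15  0.82 -0.7 ] err [0. 0.]
pred q [ 0.26  0.3  -0.67  2.09  0.25  0.83  0.78] err [0. 0.]
```

Emit:
jog_arm(
  deltas=[
    [[0.008,0.05,0.004,0,0.059,0],[0.008,0.09,0.004,0,0.118,0],[0.008,0.14,0.004,0,0.177,0],[0.008,0.19,0.004,0,0.236,0],[0.008,0.239,0.004,0,0.295,0]],
  ],
)

```text
time_s: 17.82
position: [439.4, 115.8, 11.2]
eef_rot: [0.693, -0.691, -0.145, 0.146]
ft_force: [-0.2, 0.5, 0.2]
finger_gap: 87.2
```

Emit:
jog_arm(
  deltas=[
    [[0,0,0,0,0.059,0],[0,0,0,0,0.118,0],[0,0,0,0,0.177,0],[0,0,0,0,0.204,0],[0,0,0,0,0.204,0]],
  ],
)

```text
time_s: 18.45
position: [439.3, 116.2, 11.6]
eef_rot: [0.703, -0.702, 0.078, -0.077]
ft_force: [-0.8, -0.4, 0.2]
finger_gap: 86.8
```

Emit:
jog_arm(
  deltas=[
    [[0,0,0,0,0,0],[0,0,0,0,0,0]],
  ],
)

```text
time_s: 18.7
position: [438.9, 116.9, 11.3]
eef_rot: [0.703, -0.702, 0.078, -0.076]
ft_force: [-0.3, 0.4, -0.8]
finger_gap: 86.8
```

```bash
python3 snap.py 12 225,200,285,260 305,140,365,200;  cat > p.py <<'E'
from plate import *
info();s,p,R=st();q=s['joints']; print(s['dq'].round(3))
B=ppose(-.22,4); rel(*B)
E
bash run.sh <p.py
```

```text
t 18.8 p [438.8 117.   11.3] F [0.3 0.4 0.4] gap 87.2
[[ 0.9764 -0.003   0.2161]
 [-0.2161  0.0019  0.9764]
 [-0.0033 -1.      0.0013]]
q [ 0.08  0.2  -0.46  2.07  0.11  0.9  -0.67]
[-0.002 -0.001 -0.    -0.     0.002 -0.001 -0.002]
 row [0.005, 0.141, -0.003, -0.0, 0.001, -0.001] mm 35.3 deg 0.2
```

View pics/v12.png

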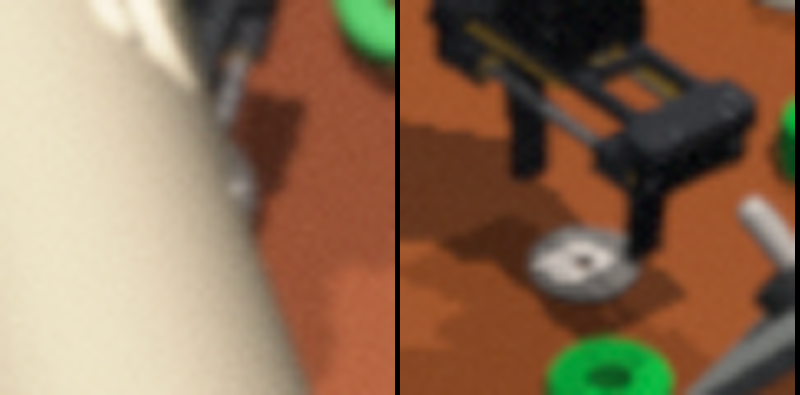

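Emit:
jog_arm(
  deltas=[
    [[0.005,0.05,-0.003,0,0.001,0],[0.005,0.1,-0.003,0,0.001,0],[0.005,0.141,-0.003,0,0.001,0],[0.005,0.141,-0.003,0,0.001,0],[0.005,0.141,-0.003,0,0.001,0]],
  ],
)

```text
time_s: 19.42
position: [439.8, 116.3, -23.9]
eef_rot: [0.703, -0.702, 0.079, -0.077]
ft_force: [1.0, -0.4, -0.3]
finger_gap: 86.9
```

```bash
python3 snap.py 13 225,200,285,260 305,140,365,200;  cat > p.py <<'E'
from plate import *
info();s,p,R=st();q=s['joints']; print(s['dq'].round(3))
E
bash run.sh <p.py
```

```text
t 19.525 p [440.  116.3 -23.6] F [-0.9  0.1  0.3] gap 87.2
[[ 0.9756 -0.0023  0.2196]
 [-0.2196  0.0021  0.9756]
 [-0.0027 -1.      0.0015]]
q [ 0.06  0.26 -0.45  2.09  0.15  0.82 -0.7 ]
[ 0.001 -0.003  0.001  0.    -0.    -0.001 -0.   ]
```

View pics/v13.png

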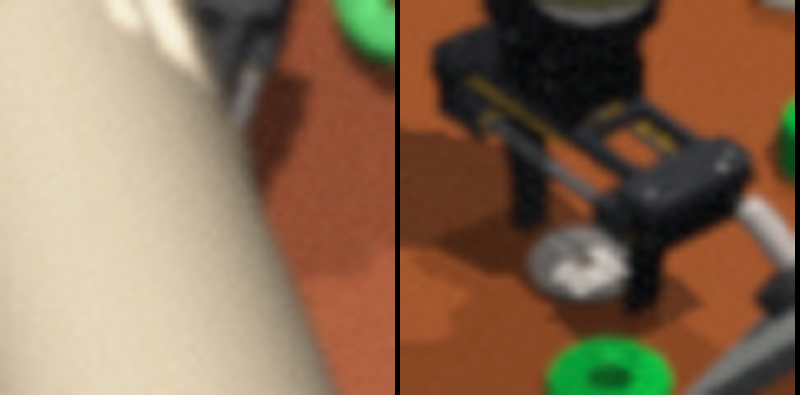

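Emit:
jog_arm(
  deltas=[
    [[0,0.006,0,0,0,0],[0,0.006,0,0,0,0],[0,0.006,0,0,0,0],[0,0.006,0,0,0,0],[0,0.006,0,0,0,0]],
  ],
  hand=-1,
)

```text
time_s: 20.15
position: [439.7, 116.2, -25.4]
eef_rot: [0.703, -0.702, 0.079, -0.077]
ft_force: [0.6, -0.1, -0.1]
finger_gap: 60.1
```

Emit:
jog_arm(
  deltas=[
    [[0,0,0,0,0,0],[0,0,0,0,0,0]],
  ],
)

```text
time_s: 20.4
position: [439.7, 116.2, -25.5]
eef_rot: [0.703, -0.702, 0.079, -0.077]
ft_force: [-1.0, 0.8, 2.2]
finger_gap: 60.5
```

Emit:
jog_arm(
  deltas=[
    [[0,0,0,0,0,0],[0,0,0,0,0,0],[0,0,0,0,0,0],[0,0,0,0,0,0]],
  ],
  hand=1,
)

```text
time_s: 20.9
position: [439.7, 116.2, -25.5]
eef_rot: [0.703, -0.702, 0.079, -0.077]
ft_force: [0.1, 0.1, 0.3]
finger_gap: 85.3
```

Emit:
jog_arm(
  deltas=[
    [[0,0,0,0,-0.05,0],[0,0,0,0,-0.1,0],[0,0,0,0,-0.16,0],[0,0,0,0,-0.21,0],[0,0,0,0,-0.26,0]],
  ],
)

```text
time_s: 21.52
position: [439.7, 116.2, -25.5]
eef_rot: [0.676, -0.674, -0.208, 0.21]
ft_force: [-0.3, -0.6, -0.8]
finger_gap: 86.8
```

Emit:
jog_arm(
  deltas=[
    [[0,0,0,0,-0.05,0],[0,0,0,0,-0.1,0],[0,0,0,0,-0.16,0],[0,0,0,0,-0.21,0],[0,0,0,0,-0.24,0]],
  ],
)

```text
time_s: 22.15
position: [439.7, 116.1, -25.5]
eef_rot: [0.553, -0.55, -0.442, 0.443]
ft_force: [0.1, 0.4, 0.4]
finger_gap: 87.0
```

Emit:
jog_arm(
  deltas=[
    [[0,0,0,0,0,0],[0,0,0,0,0,0]],
  ],
)

```text
time_s: 22.4
position: [439.7, 116.2, -25.5]
eef_rot: [0.554, -0.551, -0.441, 0.441]
ft_force: [0.9, -0.8, -1.0]
finger_gap: 87.0
```

```bash
cat > p.py <<'E'
from plate import *
info();s,p,R=st();q=s['joints']; print(s['dq'].round(3))
rel(np.array([439.7,116.2,-25.6]),ppose(1.35,3)[1])
E
bash run.sh <p.py
```

```text
t 22.4 p [439.7 116.2 -25.5] F [ 0.9 -0.8 -1. ] gap 87.0
[[ 0.2218 -0.003  -0.9751]
 [ 0.9751  0.002   0.2218]
 [ 0.0013 -1.      0.0033]]
q [ 0.28  0.31 -0.7   2.08  0.26  0.84  0.78]
[-0.003  0.001  0.001  0.001 -0.     0.     0.007]
 row [-0.0, 0.0, -0.0, -0.001, -0.001, 0.0] mm 0.1 deg 0.3
```

Exactly in place. Now I close on the second axis, then lift.

Emit:
jog_arm(
  deltas=[
    [[0,0,0,0,0,0],[0,0,0,0,0,0],[0,0,0,0,0,0],[0,0,0,0,0,0],[0,0,0,0,0,0]],
  ],
  hand=-1,
)

```text
time_s: 23.02
position: [439.6, 116.2, -25.5]
eef_rot: [0.553, -0.551, -0.441, 0.442]
ft_force: [0.4, 0.5, -0.1]
finger_gap: 60.4
```

Emit:
jog_arm(
  deltas=[
    [[0,-0.02,0,0,0,0],[0,-0.1,0,0,0,0],[0,-0.25,0,0,0,0],[0,-0.45,0,0,0,0],[0,-0.6,0,0,0,0]],
  ],
)

```text
time_s: 23.65
position: [440.3, 116.2, 126.7]
eef_rot: [0.553, -0.551, -0.442, 0.442]
ft_force: [0.8, -0.7, -1.1]
finger_gap: 60.3
```

```bash
cat > p.py <<'E'
from plate import *
info();s,p,R=st();q=s['joints']
T=np.array([550.3,-207.8,0])
A=ppose(1.35,150,np.array([490.,-50,0])); rel(*A); q=pred(q,*A,5); B=ppose(1.35,110,T); q=pred(q,*B,5)
E
bash run.sh <p.py
```

```text
t 23.65 p [440.3 116.2 126.7] F [ 0.8 -0.7 -1.1] gap 60.3
[[ 0.2192 -0.0016 -0.9757]
 [ 0.9757  0.002   0.2192]
 [ 0.0016 -1.      0.002 ]]
q [ 0.39  0.06 -0.75  1.94  0.04  1.15  0.97]
 row [-0.605, 0.017, -0.34, -0.001, -0.0, 0.001] mm 173.5 deg 0.1
pred q [ 0.57  0.14 -0.6   1.87  0.09  1.15  1.28] err [0. 0.]
pred q [ 0.67  0.38 -0.48  1.68  0.19  1.13  1.49] err [0. 0.]
```

Emit:
jog_arm(
  deltas=[
    [[-0.12,0.003,-0.07,0,0,0],[-0.24,0.006,-0.14,0,0,0],[-0.36,0.01,-0.2,0,0,0],[-0.48,0.014,-0.27,0,0,0],[-0.6,0.017,-0.34,0,0,0]],
  ],
)

```text
time_s: 24.28
position: [490.2, -50.1, 120.0]
eef_rot: [0.553, -0.551, -0.441, 0.442]
ft_force: [1.0, -0.2, -0.9]
finger_gap: 60.6
```

```bash
cat > p.py <<'E'
from plate import *
info();s,p,R=st();q=s['joints']
T=np.array([550.3,-207.8,0])
B=ppose(1.35,100,T);rel(*B); q=pred(q,*B,5)
E
bash run.sh <p.py
```

```text
t 24.275 p [490.2 -50.1 120. ] F [ 1.  -0.2 -0.9] gap 60.6
[[ 0.2195 -0.0028 -0.9756]
 [ 0.9756  0.0018  0.2195]
 [ 0.0012 -1.      0.0032]]
q [ 0.57  0.15 -0.59  1.87  0.09  1.15  1.29]
 row [-0.563, 0.19, -0.373, -0.001, -0.0, 0.0] mm 175.4 deg 0.2
pred q [ 0.67  0.39 -0.48  1.69  0.2   1.11  1.48] err [0. 0.]
```

Emit:
jog_arm(
  deltas=[
    [[-0.12,0.03,-0.08,0,0,0],[-0.25,0.07,-0.16,0,0,0],[-0.38,0.11,-0.25,0,0,0],[-0.5,0.15,-0.33,0,0,0],[-0.563,0.19,-0.373,0,0,0]],
  ],
)

```text
time_s: 24.9
position: [550.1, -208.6, 71.3]
eef_rot: [0.554, -0.551, -0.441, 0.442]
ft_force: [-0.5, 0.6, -0.9]
finger_gap: 60.5
```

Emit:
jog_arm(
  deltas=[
    [[0,0,0,0,0,0],[0,0,0,0,0,0],[0,0,0,0,0,0]],
  ],
)

```text
time_s: 25.28
position: [550.3, -205.4, 72.5]
eef_rot: [0.553, -0.551, -0.442, 0.442]
ft_force: [-0.7, -1.1, -1.2]
finger_gap: 60.5
```

```bash
python3 snap.py 14 310,130,420,240 240,160,350,270;  cat > p.py <<'E'
from plate import *
info();s,p,R=st();q=s['joints']; print(s['dq'].round(3))
T=np.array([550.3,-207.8,0])
rel(*ppose(1.35,100,T))
E
bash run.sh <p.py
```

```text
t 25.375 p [ 550.2 -206.    72.4] F [-0.4  0.5 -1.5] gap 60.7
[[ 0.2185 -0.0023 -0.9758]
 [ 0.9758  0.0016  0.2185]
 [ 0.0011 -1.      0.0026]]
q [ 0.67  0.39 -0.47  1.68  0.19  1.11  1.49]
[ 0.003  0.005  0.006 -0.003  0.002 -0.001  0.001]
 row [-0.007, 0.001, -0.002, -0.001, 0.0, 0.0] mm 1.8 deg 0.2
```

View pics/v14.png

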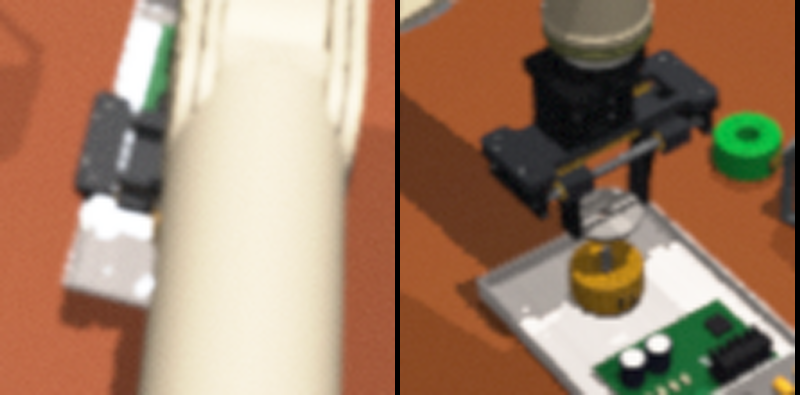

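Emit:
jog_arm(
  deltas=[
    [[-0.007,0.06,-0.002,0,0,0],[-0.007,0.06,-0.002,0,0,0],[-0.007,0.06,-0.002,0,0,0]],
  ],
)

```text
time_s: 25.75
position: [549.9, -208.5, 56.5]
eef_rot: [0.554, -0.551, -0.441, 0.442]
ft_force: [-1.0, -0.8, -0.9]
finger_gap: 60.4
```

```bash
python3 snap.py 15 310,130,420,240 270,180,330,240;  cat > p.py <<'E'
from plate import *
from h import *
import fit
info();s,p,R=st();q=s['joints']; print(s['dq'].round(3)); R=R.as_matrix()
tip=p-R[:,1]*28
im=cv2.imread('pics/scene15.png'); u0,v0,u1,v1=270,195,330,255; Sc=10
a=cv2.resize(im[v0:v1,u0:u1],None,fx=Sc,fy=Sc,interpolation=cv2.INTER_CUBIC)
f=lambda P:np.round((proj('scene',P)+.5-[u0,v0])*Sc-.5).astype(np.int32)
z=np.array([0,0,1.]);x=np.array([1.,0,0])
b=np.array([p[0],p[1],tip[2]-2.5]); print('plate base pred',b)
P=fit.cyl(b,z,x,30.8,7);cv2.polylines(a,[f(P[:72]),f(P[72:])],True,(255,0,0),1)
P=fit.cyl(b,z,x,5.5,7);cv2.polylines(a,[f(P[72:])],True,(0,0,255),1)
cv2.polylines(a,[f(np.array([[550.3,-207.8,48],[550.3,-207.8,66.5]]))],False,(0,255,255),1)
P=fit.cyl(np.array([550.3,-207.8,12]),z,x,32.7,36);cv2.polylines(a,[f(P[:72]),f(P[72:])],True,(0,255,0),1)
cv2.imwrite('pics/pc15.png',a)
cv2.imwrite('pics/pd15.png',cv2.resize(im[v0:v1,u0:u1],None,fx=Sc,fy=Sc,interpolation=cv2.INTER_CUBIC))
E
bash run.sh <p.py
```

```text
t 25.85 p [ 550.2 -208.6   56.9] F [ 0.5 -0.4 -0.2] gap 60.5
[[ 0.2197 -0.0028 -0.9756]
 [ 0.9756  0.0019  0.2196]
 [ 0.0013 -1.      0.0031]]
q [ 0.67  0.41 -0.47  1.69  0.2   1.09  1.49]
[ 0.001 -0.002 -0.001 -0.003  0.002  0.001 -0.001]
plate base pred [ 550.22137768 -208.55577023   82.43920679]
```

View pics/pc15.png

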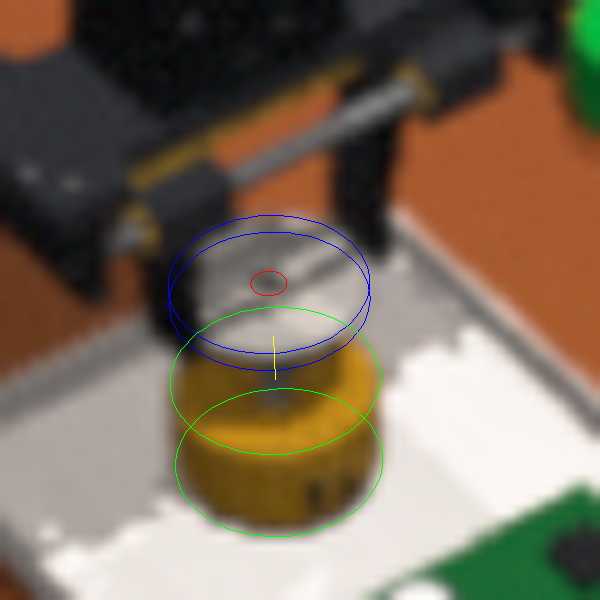

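View pics/pd15.png

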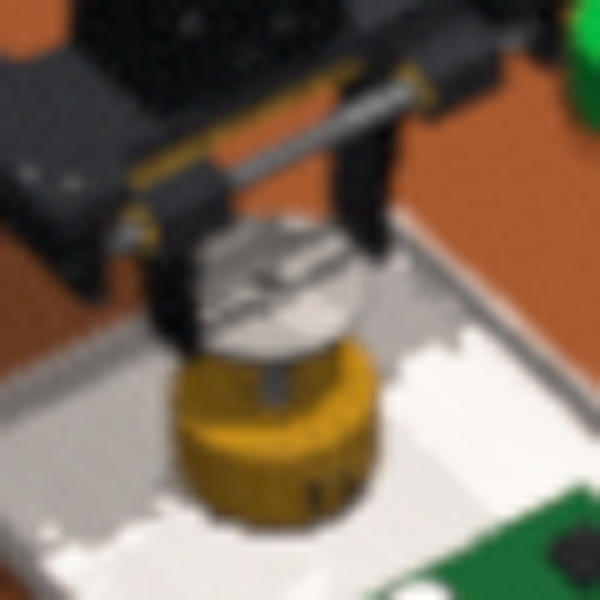

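Emit:
jog_arm(
  deltas=[
    [[0.003,0.03,0,0,0,0],[0.003,0.055,0,0,0,0],[0.003,0.055,0,0,0,0],[0.003,0.055,0,0,0,0]],
  ],
)

```text
time_s: 26.35
position: [550.3, -207.8, 43.1]
eef_rot: [0.553, -0.551, -0.441, 0.442]
ft_force: [-0.5, -0.0, -1.7]
finger_gap: 60.3
```

```bash
python3 snap.py 16 310,130,420,240 270,195,330,255;  cat > p.py <<'E'
from plate import *
info();s,p,R=st()
print(s['dq'].round(3),'plate bottom',p[2]+25.5, s['moment'].round(2))
E
bash run.sh <p.py
```

```text
t 26.45 p [ 550.4 -207.9   43.3] F [-0.8  0.3 -0.2] gap 60.4
[[ 0.2196 -0.0026 -0.9756]
 [ 0.9756  0.0018  0.2196]
 [ 0.0012 -1.      0.003 ]]
q [ 0.66  0.43 -0.47  1.71  0.21  1.06  1.48]
[ 0.001 -0.004 -0.001  0.    -0.001 -0.001  0.   ] plate bottom 68.7679738753989 [ 0.1  -0.15  0.  ]
```

View pics/v16.png

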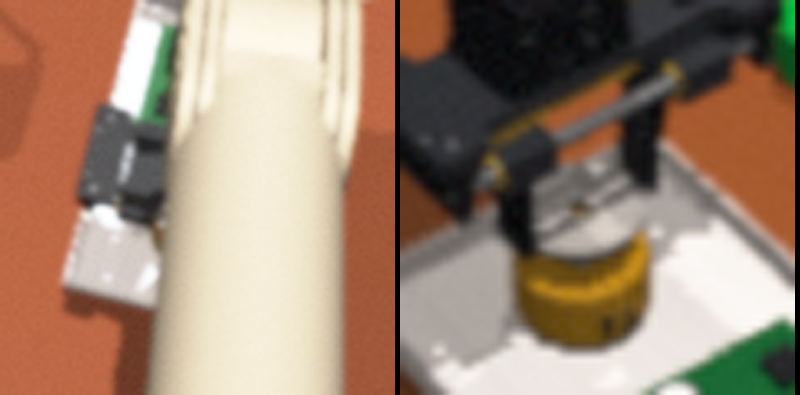

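Plate hovers about 2 mm over the tip and looks aligned in the scene view. Lowering in small steps and watching the force.

Emit:
jog_arm(
  deltas=[
    [[0,0.006,0,0,0,0],[0,0.012,0,0,0,0],[0,0.018,0,0,0,0],[0,0.018,0,0,0,0]],
  ],
)

```text
time_s: 26.95
position: [550.1, -207.7, 38.4]
eef_rot: [0.553, -0.551, -0.441, 0.442]
ft_force: [0.2, -0.1, -1.2]
finger_gap: 60.8
```

Emit:
jog_arm(
  deltas=[
    [[0,0.006,0,0,0,0],[0,0.012,0,0,0,0],[0,0.012,0,0,0,0]],
  ],
)

```text
time_s: 27.32
position: [550.1, -207.8, 35.4]
eef_rot: [0.553, -0.551, -0.441, 0.442]
ft_force: [0.4, 0.4, -1.2]
finger_gap: 60.5
```

Emit:
jog_arm(
  deltas=[
    [[0,0.01,0,0,0,0],[0,0.02,0,0,0,0],[0,0.03,0,0,0,0],[0,0.036,0,0,0,0],[0,0.036,0,0,0,0]],
  ],
)

```text
time_s: 27.95
position: [550.1, -207.7, 26.4]
eef_rot: [0.553, -0.551, -0.441, 0.442]
ft_force: [0.7, -1.3, -0.5]
finger_gap: 60.4
```

Emit:
jog_arm(
  deltas=[
    [[0,0.006,0,0,0,0],[0,0.01,0,0,0,0],[0,0.01,0,0,0,0]],
  ],
)

```text
time_s: 28.32
position: [550.1, -207.7, 24.0]
eef_rot: [0.553, -0.551, -0.441, 0.442]
ft_force: [-0.3, -0.6, -1.2]
finger_gap: 60.7
```

Emit:
jog_arm(
  deltas=[
    [[0,0.004,0,0,0,0],[0,0.006,0,0,0,0],[0,0.006,0,0,0,0]],
  ],
)

```text
time_s: 28.7
position: [550.1, -207.8, 22.6]
eef_rot: [0.553, -0.551, -0.441, 0.442]
ft_force: [-0.6, -0.8, -0.4]
finger_gap: 60.2
```

Emit:
jog_arm(
  deltas=[
    [[0,0.003,0,0,0,0],[0,0.004,0,0,0,0],[0,0.004,0,0,0,0]],
  ],
)

```text
time_s: 29.08
position: [550.2, -207.8, 22.5]
eef_rot: [0.553, -0.551, -0.441, 0.442]
ft_force: [-3.6, 1.9, 9.0]
finger_gap: 60.7
```

Emit:
jog_arm(
  deltas=[
    [[0,-0.003,0,0,0,0],[0,-0.003,0,0,0,0]],
  ],
)

```text
time_s: 29.32
position: [550.3, -207.8, 22.5]
eef_rot: [0.553, -0.551, -0.441, 0.442]
ft_force: [-1.6, -0.1, 3.6]
finger_gap: 60.4
```

Emit:
jog_arm(
  deltas=[
    [[0,0,0,0,0,0],[0,0,0,0,0,0],[0,0,0,0,0,0],[0,0,0,0,0,0],[0,0,0,0,0,0]],
  ],
  hand=0.8,
)

```text
time_s: 29.95
position: [550.1, -207.8, 22.2]
eef_rot: [0.553, -0.551, -0.441, 0.442]
ft_force: [0.4, 0.3, 0.2]
finger_gap: 78.5
```

Emit:
jog_arm(
  deltas=[
    [[0,-0.05,0,0,0,0],[0,-0.15,0,0,0,0],[0,-0.3,0,0,0,0],[0,-0.45,0,0,0,0],[0,-0.55,0,0,0,0]],
  ],
)

```text
time_s: 30.58
position: [551.2, -208.1, 162.8]
eef_rot: [0.552, -0.552, -0.442, 0.442]
ft_force: [0.8, -0.4, -0.4]
finger_gap: 78.7
```

```bash
cat > p.py <<'E'
from plate import *
info();s,p,R=st();q=s['joints']
A=ppose(1.35,220,np.array([470.,40,0])); rel(*A); pred(q,*A,6)
E
bash run.sh <p.py
```

```text
t 30.575 p [ 551.2 -208.1  162.8] F [ 0.8 -0.4 -0.4] gap 78.7
[[ 2.194e-01 -5.000e-04 -9.756e-01]
 [ 9.756e-01  9.000e-04  2.194e-01]
 [ 8.000e-04 -1.000e+00  6.000e-04]]
q [ 0.68  0.31 -0.49  1.58  0.15  1.28  1.52]
 row [0.897, -0.116, 0.535, -0.0, -0.0, 0.0] mm 262.7 deg 0.1
pred q [ 0.49  0.03 -0.68  1.82  0.02  1.29  1.15] err [0. 0.]
```

Moving aside for a clear final look.

Emit:
jog_arm(
  deltas=[
    [[0.18,-0.04,0.1,0,0,0],[0.36,-0.08,0.21,0,0,0],[0.54,-0.12,0.32,0,0,0],[0.72,-0.12,0.43,0,0,0],[0.85,-0.12,0.52,0,0,0]],
  ],
)

```text
time_s: 31.2
position: [469.9, 30.2, 191.7]
eef_rot: [0.552, -0.551, -0.442, 0.442]
ft_force: [1.0, -0.2, 0.5]
finger_gap: 78.3
```

Emit:
jog_arm(
  deltas=[
    [[0,0,0,0,0,0],[0,0,0,0,0,0],[0,0,0,0,0,0],[0,0,0,0,0,0]],
  ],
)

```text
time_s: 31.7
position: [470.6, 27.0, 190.4]
eef_rot: [0.554, -0.551, -0.441, 0.442]
ft_force: [-0.3, 0.3, -0.2]
finger_gap: 78.1
```

```bash
python3 snap.py 17 335,165,395,225 270,200,330,260; python3 - <<'E'
import numpy as np
from h import *
P=pts('top',np.load('pics/top17.npy')); 
for r in((358,192),(368,192),(363,188),(363,197),(360,188),(367,197)): print(r,P[r[1],r[0]].round(1))
cv2.imwrite('pics/both17.png',np.vstack([cv2.imread('pics/top17.png')[80:280],cv2.imread('pics/scene17.png')[80:330]]))
E
```

```text
(358, 192) [ 547.9 -191.9   51.6]
(368, 192) [ 547.7 -220.5   55. ]
(363, 188) [ 559.  -205.9   56.5]
(363, 197) [ 530.9 -205.3   61.8]
(360, 188) [ 559.2 -197.3   55.1]
(367, 197) [ 531.6 -217.    60. ]
```

View pics/v17.png

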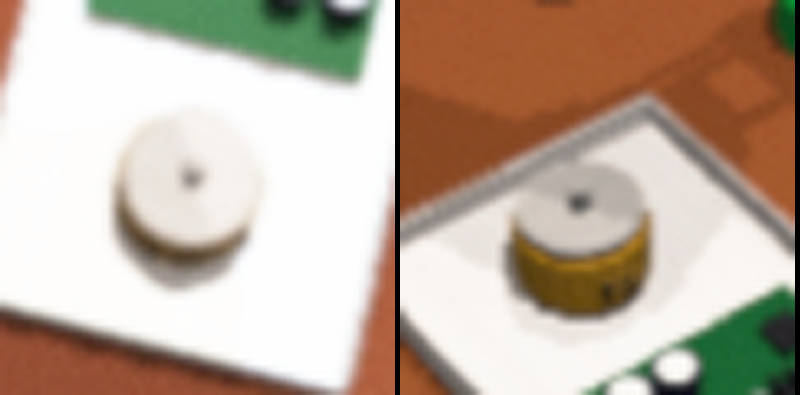

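View pics/both17.png

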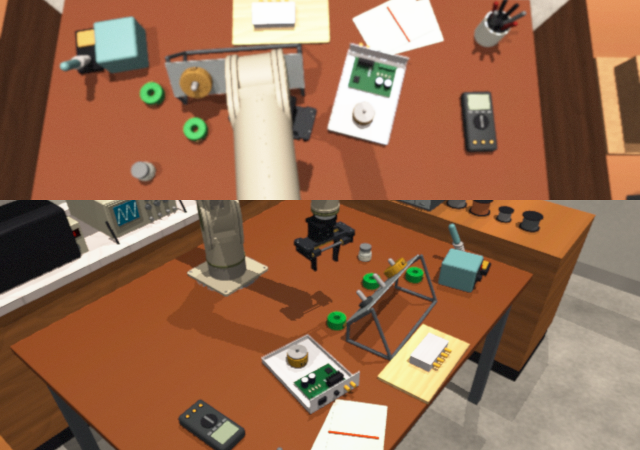

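```bash
python3 - <<'E'
from h import *
o=[]
for n,(u,v) in (('top',(364,192)),('scene',(297,230))):
    im=cv2.imread(f'pics/{n}17.png')[v-13:v+13,u-13:u+13]
    a=cv2.resize(im,None,fx=15,fy=15,interpolation=cv2.INTER_NEAREST)
    for zz,c in((55,(255,0,0)),(66.5,(0,0,255))):
        p=(proj(n,[[550.3,-207.8,zz]])[0]+.5-[u-13,v-13])*15; cv2.circle(a,tuple(np.round(p).astype(int)),4,c,-1)
    o.append(a)
cv2.imwrite('pics/z17.png',np.hstack(o))
for n,(u,v) in (('top',(364,191)),('scene',(297,229))):
    g=cv2.cvtColor(cv2.imread(f'pics/{n}17.png'),6); print(n,'\n',g[v-5:v+6,u-5:u+6])
    d=pts(n,np.load(f'pics/{n}17.npy'))[...,2]; print(d[v-5:v+6,u-5:u+6].round(0))
E
```

```text
top 
 [[231 229 232 233 238 242 243 243 243 244 244]
 [231 230 230 231 235 240 242 243 243 243 243]
 [229 230 229 230 230 235 238 242 243 244 243]
 [231 231 229 221 215 222 231 237 242 242 243]
 [231 230 225 208 193 200 213 230 240 242 243]
 [230 230 225 195 165 164 187 220 238 242 243]
 [229 228 224 198 153 150 187 226 239 242 243]
 [229 228 226 208 188 186 215 235 242 243 243]
 [229 228 228 223 219 221 233 240 243 243 243]
 [229 229 228 229 228 231 236 241 242 243 242]
 [230 230 231 229 230 231 234 240 241 241 240]]
[[56. 56. 59. 55. 55. 59. 56. 54. 56. 57. 57.]
 [61. 57. 57. 57. 60. 58. 56. 56. 55. 54. 57.]
 [55. 55. 58. 58. 56. 60. 62. 58. 55. 61. 55.]
 [57. 58. 56. 56. 60. 57. 53. 54. 61. 56. 60.]
 [52. 59. 55. 55. 57. 66. 70. 56. 57. 55. 56.]
 [56. 55. 56. 58. 64. 71. 67. 53. 57. 57. 58.]
 [59. 51. 56. 52. 59. 65. 63. 58. 56. 55. 58.]
 [55. 54. 57. 57. 52. 50. 55. 62. 57. 53. 56.]
 [55. 58. 54. 53. 53. 59. 62. 59. 54. 54. 55.]
 [54. 52. 58. 53. 56. 58. 54. 62. 57. 56. 55.]
 [60. 55. 53. 55. 57. 60. 50. 58. 57. 56. 57.]]
scene 
 [[147 156 158 158 163 184 201 205 212 218 221]
 [1
[... 285 characters left out ...]
201 198 161 105 101 130 167 181 178 179]
 [205 204 204 186 161 158 183 199 194 186 183]
 [205 203 204 202 200 199 201 203 204 200 194]
 [204 204 203 202 203 204 203 204 205 203 205]]
[[18. 13. 10. 10.  9. 13. 12.  8. 12. 11. 13.]
 [52. 56. 58. 56. 57. 54. 53. 56. 55. 60.  7.]
 [50. 53. 56. 56. 55. 54. 58. 56. 51. 56. 57.]
 [57. 53. 57. 54. 54. 58. 59. 55. 54. 57. 53.]
 [58. 58. 59. 58. 65. 64. 54. 52. 55. 56. 57.]
 [54. 55. 55. 52. 67. 67. 54. 54. 54. 54. 56.]
 [52. 55. 55. 56. 61. 64. 52. 55. 55. 59. 52.]
 [56. 55. 50. 51. 62. 59. 54. 49. 54. 56. 56.]
 [54. 52. 56. 54. 54. 54. 56. 56. 55. 57. 55.]
 [58. 54. 56. 53. 54. 52. 55. 57. 52. 57. 53.]
 [56. 56. 55. 57. 58. 59. 55. 53. 60. 54. 57.]]
```

View pics/z17.png

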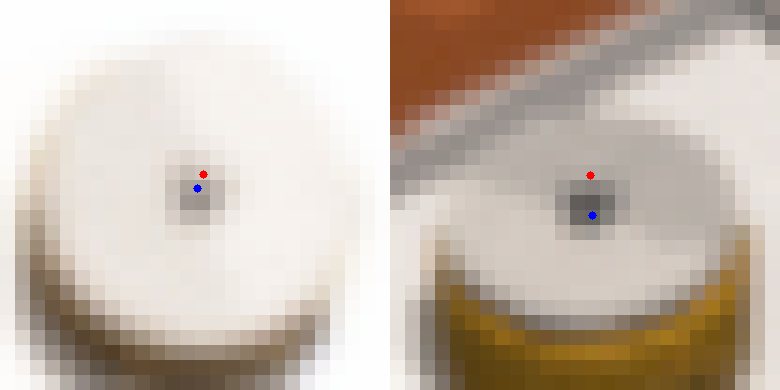

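The depth images show the stud standing above the plate (about 65–70 mm, with the plate evenly at about 56 mm). The plate is flat and the bystanders look unchanged, so I'm handing in.

```bash
python3 -c "
from plant import arm,status
print(arm.sign_off()); print(status.observe()['time_s'])"
```

```text
the job is handed in; nothing more can be done
None
the job is handed in; nothing more can be done
```

I lifted the smaller transformer off the middle peg and set it flat on the pad, with the stud in the middle of its hole. I then lowered the clamping plate, rubber face down, over the stud onto the transformer and handed the job in at about 32 s.

**Last checks:**
- **Transformer:** before the plate went on, the hole centre and stud agreed to about 0.5 mm in the top view. It first touched the pad within about 1.5 mm of the expected height, with about 22 N of push at most.
- **Plate:** it went over the stud with no sideways force and met the transformer exactly at the expected height. After release, its top measures an even 55–56 mm, and the stud stands up through the hole to roughly 65–70 mm (true tip 66.5 mm).
- **Other things:** the big transformer and the multimeter look unmoved, as do the jar and the green look-alikes that were in view. The arm hid parts of the final top view, so I checked the ferrite core and one green ring only in the scene view. The robot was clear of everything at hand-in.

**Disagreements and problems:**
- **TCP reading:** the visible fingertips sat about 28 mm short of the reported TCP in both cameras, so I worked from the cameras.
- **Grasp angle:** my first approach, square to the panel, ran into joint limits. I gripped the transformer with the tool tilted 20° instead.
- **Scene camera:** its outline fit of the placed transformer was about 4 mm off from the top camera's. I relied on the top view and the contact heights.

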